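# Hang the parts bin and empty the bushing jig into it

## Task

Hang the empty grey parts bin on the slat panel first: tilt it front up, feed its rear lip into the upper groove, swing it down until it is fully seated, and let go. Then lift the cover plate of the bushing jig straight up off its two dowels, keeping it level until it is clear, and lay it flat on the black rubber mat with its handle up. Put every brass bushing into the hung bin, leaving the bin seated and the manifold, float, red box and pick undisturbed.

Things in the scene. Friction and masses are not known exactly. Their poses are not given: they have to be found in the camera images.
- panel: fixed upright slat panel, aluminium slats before a plywood back, 208 mm wide, 215 tall, 40 thick. Origin: bench level, foot of the front face, mid-width; x into the panel, y along it, z up; front looks to -x. Slats are 4 mm thick (x 0-4); behind them a cavity, open up and down, reaches the back board at x = 34. A lower groove (z 40-60 mm) is too low for the bin.
- groove (a point): mid-width of the lower edge of the upper groove's opening, in the front face (panel z = 150 mm); axes as the panel's. The opening is 20 mm high (z 150-170), 200 mm wide; slat below it z 60-150, slat above z 170-215.
- bin: loose grey open-topped bin, 160 g, 110 mm wide (y), first standing on the bench. Origin: foot of its back outer face, mid-width; x to its back, z up. Back wall x -4 to 0, to z 59; floor to x -74, 4 thick; side walls 4 thick, to z 57. Hung, its origin in the panel's frame is x -3 to 0, z 95 mm, |y| up to 75, axes parallel to the panel's, drooping up to 3 degrees.
- bin_floor (a point): centre of the bin's inner floor (bin x -40, z 4 mm); axes as the bin's.
- lip_top (a point): top mid of the bin's rear lip (bin x 9, z 84). A tongue 60 mm wide (z 55-59) runs back from the back face to x 11; the lip (x 7-11) rises at its end to z 84. Tongue plus lip is 29 mm tall, the groove 20, so it enters only front-up: about 42 degrees gives 3 mm room. Hung, the tongue's underside rests on the groove's lower edge, the lip is behind the upper slat.
- front_rim (a point): mid of the rim of the bin's front wall, the place to pinch: 8 mm thick, 110 wide, leaning outward 25 degrees; its mid-plane runs from bin (x -70, z 4) up to the rim at (x -94.5, z 56.6) mm. Axes as the bin's.
- jig: fixed steel sheet 244 x 80 x 3 mm on the bench with two aluminium blocks (24 x 46 mm, top at z = 30) centred at x = -96 and +96 mm, each with an upright 8 mm dowel, top at z = 48. Origin: centre of the underside; x along its length, z up.
- plate: loose aluminium cover plate 220 x 50 x 6 mm, 200 g, with 9 mm holes at x = -96 and +96; starts on the jig's dowels, underside at z = 30. On top, centred, a black handle bar 60 mm long (along x), 12 wide (y), its top 30 above the plate's underside. Origin: centre of the underside; x along its length, z up.
- mat: fixed black rubber mat 250 x 80 x 2 mm lying on the bench. Origin: centre of the underside; x along its length.
- bush1: one of up to five identical brass bushings (absent: None), a plain cylinder (dark 13 mm bore seen at the ends) 24 mm in diameter and 18 mm tall, 45 g. Starts upright on the jig's sheet under the plate, in a row along the jig's x, 34 mm pitch. Origin: centre of its lower face; z: its axis.
- bush2: one of up to five identical brass bushings (absent: None), a plain cylinder (dark 13 mm bore seen at the ends) 24 mm in diameter and 18 mm tall, 45 g. Starts upright on the jig's sheet under the plate, in a row along the jig's x, 34 mm pitch. Origin: centre of its lower face; z: its axis.
- bush3: one of up to five identical brass bushings (absent: None), a plain cylinder (dark 13 mm bore seen at the ends) 24 mm in diameter and 18 mm tall, 45 g. Starts upright on the jig's sheet under the plate, in a row along the jig's x, 34 mm pitch. Origin: centre of its lower face; z: its axis.
- bush4: one of up to five identical brass bushings (absent: None), a plain cylinder (dark 13 mm bore seen at the ends) 24 mm in diameter and 18 mm tall, 45 g. Starts upright on the jig's sheet under the plate, in a row along the jig's x, 34 mm pitch. Origin: centre of its lower face; z: its axis.
- bush5: one of up to five identical brass bushings (absent: None), a plain cylinder (dark 13 mm bore seen at the ends) 24 mm in diameter and 18 mm tall, 45 g. Starts upright on the jig's sheet under the plate, in a row along the jig's x, 34 mm pitch. Origin: centre of its lower face; z: its axis.
- manifold: loose cast-aluminium intake manifold, about 90 x 75 x 75 mm, a bystander near the work, to be left alone. Origin at its underside.
- float: loose brass twin float, about 32 x 70 x 14 mm, a bystander near the work, to be left alone. Origin at its underside.
- redbox: loose red plastic sorting box, 140 x 100 x 45 mm, a bystander near the work, to be left alone. Origin at its underside.
- pick: loose hooked steel pick, 160 mm long, 12 mm thick grip, a bystander near the work, to be left alone. Origin at its underside.
Things that resemble listed ones, but are neither listed nor needed, are in the scene too. Leave any blue look-alike of the bin alone.

How it is judged:
By the outcome, as a careful person would: the job done as asked, in the order asked, and still so for the second after the job is handed in, with the robot touching nothing.
Of bush1, bush2, bush3, bush4, bush5 only 3 to 5 are there at a start; the rules pass over those that are not, and their reading is None.
At some moment in a run one of bush1, bush2, bush3, bush4, bush5 may be knocked a few centimetres aside while the robot is not near it.
It also fails if it takes over 210 s, if anything falls off the work surface, if the arm or the gripper's body presses on something with over 40 N, if the wrist force passes 120 N, or if a joint passes its speed limit or range.

## Robot

A 6-joint arm with a two-finger parallel gripper is mounted at the origin on the work surface. World frame = base frame: x ahead of the robot, y to its left, z up, the work surface at z = 0. Lengths are in m, angles in rad, forces in N, time in s.
With the tool pointing down it reaches from about 0.425 to 0.95 m from the base axis. Payload 3.5 kg.
Tool frame: the origin (TCP) lies on the centre line of the jaws, within the pads' length; the fingertips stand tip_extent ahead of it and the grasp point (between the pads) lies 2 mm behind it (tip_extent is the distance from the TCP to the fingertips, in m); z points along the fingers, y is the direction in which the jaws open and shut (so a half turn about z gives the same grasp; the last joint's range is limited). The gripper opens to 85 mm and grips with 20 to 120 N. Pads are 22 mm wide; open, the fingers measure 114 mm over their backs; the gripper's body (76 mm by 85 mm) begins 54 mm behind the grasp point. The pads swing forward as they close: fully open they stand 13 mm farther back than shut.
Start: joints at [0.988, 0.286, 1.577, -0, 1.279, -0.15], TCP at [0.283, 0.613, 0.248] pointing down, gripper open.
Joint ranges: [-2.77, 2.77], [-0.9, 2.22], [0.21, 2.48], [-1.53, 4.67], [0.24, 2.81], [-2.84, 2.84]. Speed limits (rad/s): [2.79, 2.79, 3.14, 3.14, 3.14, 3.14].

## Interface

Orientations are given as a unit quaternion [x, y, z, w].
In Python, from plant import * gives the robot as it stands.
- The arm moves only by the shell command python3 -m crank 'ROWS' [FORCE]. ROWS is JSON, a list of rows, each a list of 7 numbers: the gripper's target within -1 to 1 (shut at 1, half-way at 0, fully open at -1), then the shift along the tool's x, y, z in cm, then the turn, a rotation vector about the tool's x, y, z in degrees. In form: [[fingers, tx, ty, tz, wx, wy, wz], ...]. A call has 1 to 5 rows; each row shifts and turns the commanded pose from where the row before left it, along the tool's axes as they then stand; what a row does not reach is not made up. A row lasts 1/10 s, in which the tool goes at most 50 mm and 8.59 degrees, less where a joint would pass 70% of its speed; a pose out of reach is approached as far as the arm can. A call is refused whole if a number of a shift passes 5 or a number of a turn 8.59, either way. A call with a gripper value outside its range is refused whole. The fingers move at their own pace and stop on an object; FORCE is the grip in N (left out, the last holds). Time passes only in rows, so rows that do not move let the fingers close. It gives the time, the measured TCP pose, the force and the opening at its end, in the units of the state.
- get_state(): the state, without advancing time (a new reading comes with each control period).
- read_camera(name): name is "side" or "top" or "wrist"; returns a dict with "color" (400x640x3 uint8, red, green, blue), "vfov" (degrees; the focal length in pixels is half the picture's height over the tangent of half this angle, whatever the lens; pixels are square), "cx", "cy" (the principal point, pixels), "cam_to_world" (4x4, takes a point from camera to world coordinates). Camera axes: x right, y up, looking along -z (the intrinsics and any distortion apply to the point x, -y, -z); pixel columns grow to the right and rows downward; lengths in m; the calibration is good to about 2 mm. A picture is of the moment at which its call begins. There is no depth.
- sign_off(): hands the job in, once; it reports no verdict.
Trained networks look in the newest picture that a camera, given by its name, has taken for a name from the list of things; names that differ only in an ending like _2 or _b are one class to them, and where a whole thing is asked for, a point or a joint stands for the part that bears it (a point fixed in the world has none). Each returns a list of dicts, best first, with "p" (0 to 1); they miss things now and then, are a little off and sometimes report something else, mostly with a low value. They report only what shows in the picture. A call takes as long as a camera call. They do not tell look-alikes from the thing itself.
- trace(thing, camera): "pixels" (400x640 bool, what is visible of it) and "location" ([column, row] in pixels, amid what is visible of it).
- place_of(thing, camera): "location" ([column, row] in pixels: a listed point, or the origin of a listed thing).
The state is a dict: "time": time; "qpos": joint angles; "dq": joint speeds; "joint_efforts": joint torques, N m; "eef_pos": TCP position; "tcp_rot": TCP orientation; "contact_force": force on the tool from outside, world axes, zero at the start; "wrist_torque": the same for the moment, N m; "opening": opening from 0.0 (shut) to 1.0 (fully open).
Only numpy, scipy, OpenCV 4.12 (cv2) and the standard library are available. Lean on these libraries where they do the work, as an engineer would, in place of code of your own. Each camera call takes 0.05 s, during which the arm holds its last target.

## Working session

There is one attempt and no reset: what is moved stays moved. The work goes in short steps, Python scripts to look and compute and a shell command to move; the robot and the scene stay as the last step left them, time stands still between calls to the robot, and variables do not carry over. Pictures are saved under pics/ and viewed, and the job is handed in when it is done.

```bash
ls -la; mkdir -p pics
python3 - <<'E'
from plant import *
import cv2
s=get_state(); print(s)
for n in ["side","top","wrist"]:
    c=read_camera(n); cv2.imwrite(f"pics/{n}0.png",c["color"][:,:,::-1]); print(n,c["vfov"],c["cx"],c["cy"],c["cam_to_world"],[k for k in c])
E
```

```text
total 12
drwxr-xr-x  3 agent agent 4096 Dec  6 13:11 .
drwxr-xr-x 23 root  root  4096 Dec  6 13:11 ..
drwxr-xr-x  2 agent agent 4096 Dec  6 13:11 pics
{'time': 0.0, 'qpos': array([ 9.88009610e-01,  2.87191970e-01,  1.57816743e+00,  1.40451581e-05,
        1.27859085e+00, -1.49992803e-01]), 'dq': array([-0.00031119, -0.00107698,  0.00024023,  0.00106255, -0.00046088,
        0.00075712]), 'joint_efforts': array([-1.68578626e-03, -4.05969822e+01, -2.92630291e+01, -2.60196894e-04,
        5.66818519e-03,  1.45449502e-05]), 'eef_pos': array([0.28272683, 0.61226339, 0.24693477]), 'tcp_rot': array([ 2.14713848e-01,  9.76676289e-01, -1.09814995e-03, -4.28577684e-04]), 'contact_force': array([0.24902011, 0.28026294, 0.17348921]), 'wrist_torque': array([0.0244036 , 0.02302198, 0.01839083]), 'opening': 1.0019395127596133}
side 48.18795435881687 324.1427080158337 203.44325109782164 [[ 0.68954965  0.35508381 -0.63121847 -0.36704268]
 [-0.72384699  0.36654422 -0.58454329 -0.77658768]
 [ 0.02380762  0.85997722  0.50977679  0.81618911]
 [ 0.          0.          0.          1.        ]] ['color', 'vfov', 'cx', 'cy', 'cam_to_world']
top 55.315937676742756 313.14104633790487 202.75977148976733 [[-1.18398374e-02  9.79449722e-01 -2.01340659e-01  3.03248691e-01]
 [-9.99925211e-01 -1.22143393e-02 -6.17755785e-04  6.50842605e-02]
 [-3.06430386e-03  2.01318287e-01  9.79521086e-01  1.21775992e+00]
 [ 0.00000000e+00  0.00000000e+00  0.00000000e+00  1.00000000e+00]] ['color', 'vfov', 'cx', 'cy', 'cam_to_world']
wrist 65.1103332951716 320.5397626809353 199.09428169327444 [[ 0.41842032 -0.86930812 -0.26311182  0.21560236]
 [ 0.90824773  0.39944256  0.12462626  0.64409704]
 [-0.00324056 -0.29111687  0.95668201  0.37289107]
 [ 0.          0.          0.          1.        ]] ['color', 'vfov', 'cx', 'cy', 'cam_to_world']
```

View pics/side0.png

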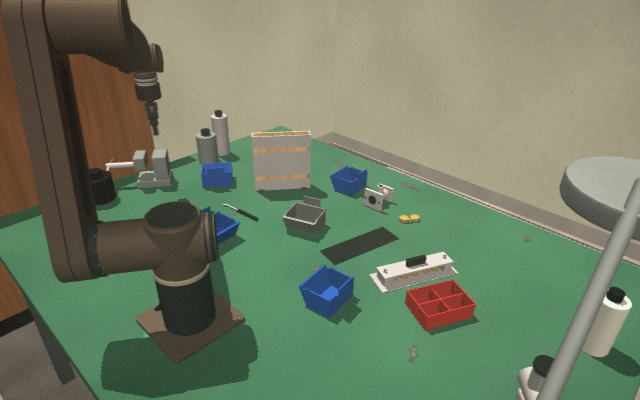

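View pics/top0.png

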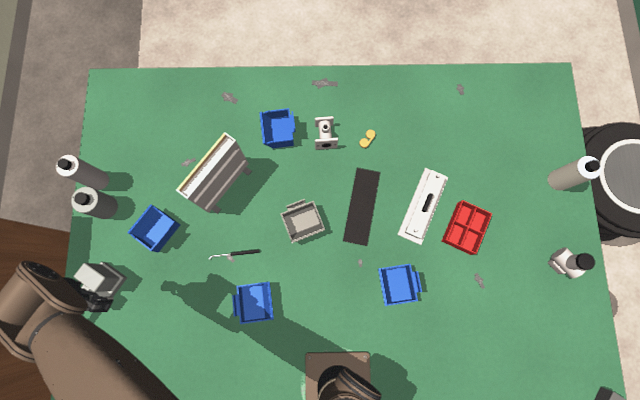

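View pics/wrist0.png

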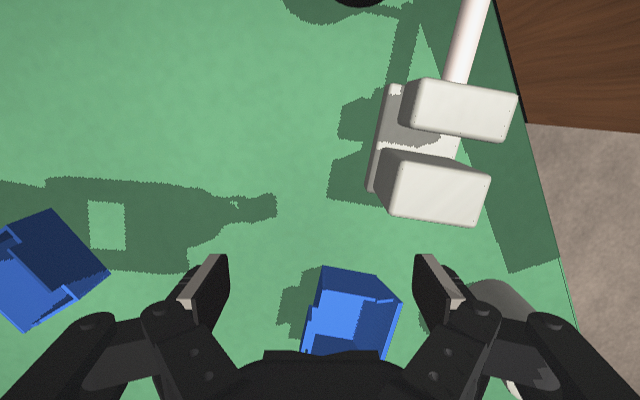

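```bash
cat > h.py <<'E'
from plant import *
import numpy as np, cv2
from scipy.spatial.transform import Rotation as R
def cam(n):
    c=read_camera(n); c["f"]=200/np.tan(np.radians(c["vfov"])/2); c["name"]=n; return c
def save(c,name,box=None,s=1):
    im=c["color"][:,:,::-1].copy()
    if box: im=im[box[1]:box[3],box[0]:box[2]]
    if s!=1: im=cv2.resize(im,None,fx=s,fy=s,interpolation=cv2.INTER_CUBIC)
    cv2.imwrite(f"pics/{name}.png",im)
def ray(c,uv):
    T=c["cam_to_world"]; d=np.array([(uv[0]-c["cx"])/c["f"],-(uv[1]-c["cy"])/c["f"],-1])
    return T[:3,3],T[:3,:3]@d
def atz(c,uv,z):
    o,d=ray(c,uv); return o+d*(z-o[2])/d[2]
def proj(c,P):
    T=c["cam_to_world"]; P=np.atleast_2d(P); q=(P-T[:3,3])@T[:3,:3]
    return np.stack([c["cx"]+c["f"]*q[:,0]/-q[:,2],c["cy"]+c["f"]*q[:,1]/q[:,2]],1)
def tri(obs):
    A=np.zeros((3,3));b=np.zeros(3);
    for c,uv in obs:
        o,d=ray(c,uv);d=d/np.linalg.norm(d);M=np.eye(3)-np.outer(d,d);A+=M;b+=M@o
    X=np.linalg.solve(A,b)
    return X,[np.linalg.norm(proj(c,X)[0]-uv) for c,uv in obs]
def rotz(a): return R.from_euler('z',a).as_matrix()
E
python3 - <<'E'
from h import *
np.set_printoptions(precision=4,suppress=True)
C={n:cam(n) for n in["top","side"]}
for t in ["panel","groove","bin","bin_floor","lip_top","front_rim","jig","plate","mat","bush1","manifold","float","redbox","pick"]:
    L={}
    for n in C:
        r=place_of(t,n); L[n]=r
        print(t,n,[(round(d["p"],2),np.round(d["location"],1).tolist()) for d in r[:6]])
    if t not in("bush1",) and L["top"] and L["side"]:
        X,e=tri([(C[n],L[n][0]["location"]) for n in C]); print("   ",X,e)
E
```

```text
panel top [(0.7, [226.3, 187.7])]
panel side [(0.97, [281.2, 189.7]), (0.48, [307.6, 219.1])]
    [ 0.6098  0.3523 -0.0077] [np.float64(0.08479383562679634), np.float64(0.07377305380394096)]
groove top [(0.69, [460.9, 230.2]), (0.68, [215.8, 176.1])]
groove side [(0.68, [278.8, 152.2]), (0.53, [283.8, 189.0])]
    [ 0.3048 -0.1602  0.4516] [np.float64(58.41529189022501), np.float64(52.505209951349855)]
bin top [(0.78, [410.8, 281.9]), (0.7, [290.2, 130.2]), (0.67, [294.8, 207.1]), (0.64, [241.9, 299.5]), (0.61, [172.2, 235.0]), (0.49, [228.1, 187.4])]
bin side [(0.88, [222.5, 186.1]), (0.82, [361.1, 188.3]), (0.81, [310.9, 220.8]), (0.8, [206.4, 234.5]), (0.7, [342.5, 306.1])]
    [ 0.2029 -0.0899  0.3617] [np.float64(51.879333785788724), np.float64(51.118409266511016)]
bin_floor top [(0.93, [160.6, 232.9]), (0.88, [255.8, 304.8]), (0.73, [280.9, 130.9]), (0.67, [301.2, 220.9]), (0.57, [396.5, 283.4])]
bin_floor side [(0.86, [218.0, 179.5]), (0.85, [217.4, 236.7]), (0.75, [347.9, 186.2]), (0.63, [326.7, 296.9]), (0.6, [308.0, 224.3])]
    [0.4609 0.5485 0.0158] [np.float64(0.85387948
[... 1293 characters left out ...]
ide [(0.48, [411.2, 274.4]), (0.47, [425.1, 268.9]), (0.43, [403.9, 279.8]), (0.39, [432.7, 266.7])]
manifold top []
manifold side [(0.97, [376.6, 202.3])]
float top [(0.62, [365.7, 139.0])]
float side [(0.42, [407.4, 218.7])]
    [ 0.7687 -0.1129  0.0043] [np.float64(0.1968433341719748), np.float64(0.1930751841846557)]
redbox top [(0.78, [462.1, 228.2])]
redbox side [(0.69, [436.9, 313.3]), (0.67, [414.3, 265.4])]
    [ 0.4654 -0.4155 -0.0122] [np.float64(0.22387763864619892), np.float64(0.27728185083924495)]
pick top [(0.49, [231.6, 254.3])]
pick side [(0.6, [238.9, 211.3]), (0.21, [312.7, 201.4])]
    [0.3908 0.3251 0.0023] [np.float64(0.42020889177186155), np.float64(0.3833410929814409)]
```

Run:
```python
from h import *
c=cam("top");save(c,"t1",(170,120,330,250),5)
c=cam("top");save(c,"t2",(330,150,500,260),4.7)
c=cam("side");save(c,"s1",(240,120,480,330),3.3)
```

```text
(no output)
```

View pics/t1.png

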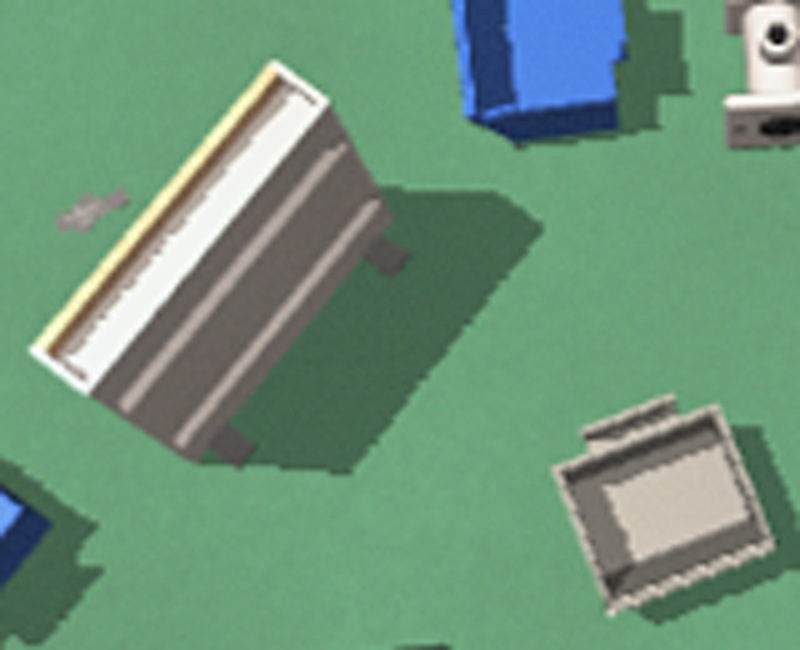

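View pics/t2.png

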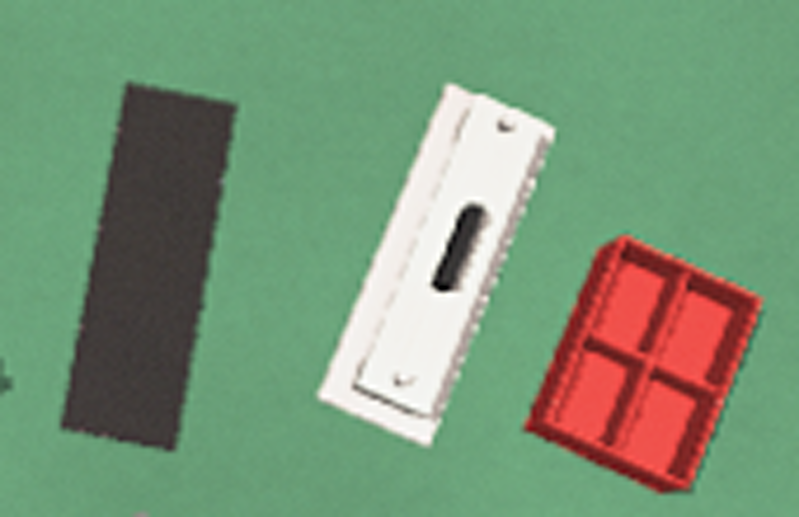

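View pics/s1.png

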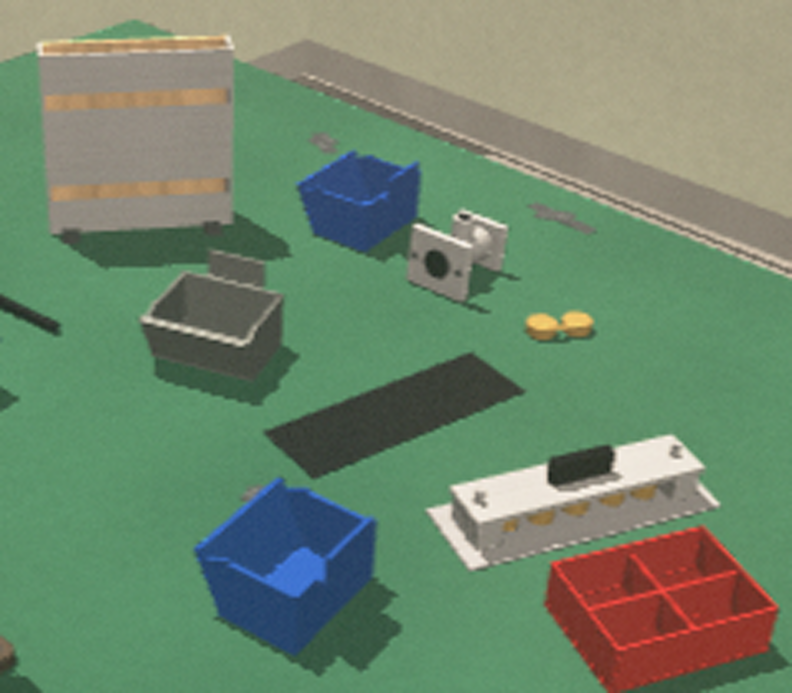

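```bash
cat > fit.py <<'E'
from h import *
from scipy.optimize import least_squares
np.set_printoptions(precision=4,suppress=True)
def fit(C,obs,x0,free_z=False):
    # obs: list (camname, uv, local pt)
    def f(p):
        r=[]
        Rm=rotz(p[2]); t=np.array([p[0],p[1],p[3] if free_z else 0])
        for n,uv,P in obs: r+=list(proj(C[n],Rm@np.array(P)+t)[0]-uv)
        return np.array(r)
    s=least_squares(f,x0+([0] if free_z else []),loss='soft_l1')
    return s.x,f(s.x).reshape(-1,2)
E
python3 - <<'E'
from fit import *
C={n:cam(n) for n in["top","side"]}
pan=[("top",(187.6,199),(0,.104,.215)),("top",(235.6,140.6),(0,-.104,.215)),("top",(177,190),(.04,.104,.215)),("top",(225,132.4),(.04,-.104,.215)),
("top",(208,212),(0,.104,.0)),("top",(248,163),(0,-.104,.0)),
("side",(251.5,135.8),(0,.104,.215)),("side",(310.3,132.7),(0,-.104,.215)),("side",(255.8,190.6),(0,.104,0)),("side",(310.3,187.3),(0,-.104,0))]
bn=[("top",(286.6,207.4),(.011,.03,.084)),("top",(305,199.4),(.011,-.03,.084)),("top",(281.2,213.6),(0,.055,.059)),("top",(313.4,201.6),(0,-.055,.059)),
("top",(292.4,241.6),(-.098,.055,.056)),("top",(324.6,229),(-.098,-.055,.056)),
("side",(283.3,217.6),(-.098,.055,.056)),("side",(313.6,224.5),(-.098,-.055,.056)),("side",(296,203.3),(0,.055,.059)),("side",(325.8,208.8),(0,-.055,.059)),
("side",(303.6,195.8),(.011,.03,.084)),("side",(320.3,200),(.011,-.03,.084))]
o=(330,150)
t2=lambda u,v:("top",(330+u/4.7,150+v/4.7))
s1=lambda u,v:("side",(240+u/3.3,120+v/3.3))
# mat: x along length, choose +x = image up
m=[t2(127,83)+((.125,.04,.002),),t2(237,103)+((.125,-.04,.002),),t2(62,430)+((-.125,.04,.002),),t2(175,450)+((-.125,-.04,.002),),
s1(473,353)+((.125,.04,.002),),s1(525,392)+((.125,-.04,.002),),s1(265,433)+((-.125,.04,.002),),s1(313,478)+((-.125,-.04,.002),)]
j=[t2(447,84)+((.122,.04,.003),),t2(318,398)+((-.122,.04,.003),),t2(432,446)+((-.122,-.04,.003),),t2(555,130)+((.11,-.025,.036),),t2(355,385)+((-.11,.025,.036),),
t2(460,205+48)+((0,0,.06),),
s1(428,512)+((-.122,.04,.003),),s1(475,570)+((-.122,-.04,.003),),s1(718,503)+((.122,-.04,.003),),s1(672,434)+((.11,.025,.036),),s1(705,468)+((.11,-.025,.036),),s1(485,522)+((-.11,-.025,.036),),s1(452,485)+((-.11,.025,.036),)]
for nm,o,x0 in[("panel",pan,[.61,.35,.8]),("bin",bn,[.5,.05,.4]),("mat",m,[.54,-.09,0]),("jig",j,[.54,-.29,-.3])]:
    for fz in(False,True):
        x,r=fit(C,o,list(x0),fz); print(nm,x,np.degrees(x[2])); 
    print(r.tolist() if 0 else np.round(r,1).tolist())
E
```

```text
panel [0.6079 0.3413 0.9219] 52.82077799434499
panel [0.607  0.3403 0.9226 0.0028] 52.86004839326366
[[-0.2, -0.3], [0.4, -0.9], [-0.9, 0.1], [-0.2, -0.8], [1.0, 0.8], [1.0, 0.2], [-0.2, 0.4], [0.2, 1.2], [-1.1, -0.4], [-0.3, -0.2]]
bin [0.5283 0.1142 0.3727] 21.35329158995776
bin [ 0.5293  0.1149  0.3722 -0.0025] 21.327587154868585
[[-0.1, -1.7], [-0.2, -0.9], [-0.4, -0.1], [0.4, -1.2], [0.0, 1.4], [1.2, 0.6], [-1.3, -0.1], [0.3, 1.0], [-0.7, -0.9], [0.1, 0.8], [-0.1, 0.2], [-0.1, -0.2]]
mat [ 0.5408 -0.0938 -0.2155] -12.345093649593439
mat [ 0.5415 -0.0935 -0.2159 -0.0015] -12.369462936289935
[[0.0, -0.5], [0.4, -0.0], [-0.3, -0.6], [0.4, 0.3], [-0.6, -0.1], [0.1, -0.0], [-0.6, -0.0], [0.1, 0.4]]
jig [ 0.5397 -0.2923 -0.4343] -24.88172524703332
jig [ 0.5394 -0.2924 -0.4348  0.0006] -24.911849612172997
[[0.5, -0.3], [0.7, -0.0], [-0.1, 0.0], [-1.8, -1.8], [1.0, -0.1], [1.1, -1.9], [-0.5, -0.6], [-1.4, 0.0], [0.8, 0.4], [-0.1, -0.0], [0.1, -0.3], [-2.0, 0.6], [-0.6, 0.7]]
```

```bash
python3 - <<'E'
import plant
print([k for k in dir(plant) if not k.startswith('__')])
print(getattr(plant,'tip_extent',None))
E
cat > pathplan.py <<'E'
import numpy as np, heapq
B=[(-4,0,0,59),(0,11,55,59),(7,11,55,84)]
S=[(0,4,60,150),(0,4,170,215),(34,40,0,215)]
def pts(b,st=1.0):
    x0,x1,z0,z1=b;xs=np.arange(x0,x1+.01,st);zs=np.arange(z0,z1+.01,st)
    return np.vstack([np.c_[xs,0*xs+z0],np.c_[xs,0*xs+z1],np.c_[0*zs+x0,zs],np.c_[0*zs+x1,zs]])
BP=np.vstack([pts(b,2) for b in B]); SP=np.vstack([pts((0,4,60,150),2),pts((0,4,170,215),2)])
def sd(P,b):
    x0,x1,z0,z1=b
    dx=np.maximum(x0-P[...,0],P[...,0]-x1);dz=np.maximum(z0-P[...,1],P[...,1]-z1)
    return np.where((dx>0)|(dz>0),np.hypot(np.maximum(dx,0),np.maximum(dz,0)),np.maximum(dx,dz))
def clear(X,Z,th):
    t=np.radians(th); c,s=np.cos(t),np.sin(t)
    # bin x->(c,-s), z->(s,c)
    P=np.c_[BP[:,0]*c+BP[:,1]*s+X,-BP[:,0]*s+BP[:,1]*c+Z]
    d=min(sd(P,b).min() for b in S)
    Q=np.c_[(SP[:,0]-X)*c-(SP[:,1]-Z)*s,(SP[:,0]-X)*s+(SP[:,1]-Z)*c]
    return min(d,min(sd(Q,b).min() for b in B))
if __name__=="__main__":
    # parametrise by lip_top position? use grid X,Z,th
    ths=np.arange(0,51,2.); Xs=np.arange(-80,1,1.); Zs=np.arange(70,141,1.)
    D=np.full((len(ths),len(Xs),len(Zs)),-9.)
    for i,t in enumerate(ths):
        for j,x in enumerate(Xs):
            for k,z in enumerate(Zs): D[i,j,k]=clear(x,z,t)
    np.savez("D.npz",D=D,ths=ths,Xs=Xs,Zs=Zs)
E
time python3 pathplan.py
```

```text
['Unreachable', 'get_state', 'place_of', 'read_camera', 'sign_off', 'tip_extent', 'trace']
0.017
real	1m2.713s
user	1m1.092s
sys	0m0.052s
```

```bash
cat > wp.py <<'E'
import numpy as np, heapq
z=np.load("D.npz");D,ths,Xs,Zs=z["D"],z["ths"],z["Xs"],z["Zs"]
g=(0,int(np.where(Xs==-2)[0][0]),int(np.where(Zs==96)[0][0])); print("goal clr",D[g])
# minimise sum of cost 1/clear^2
C=np.where(D>0.5,1/np.maximum(D,.3)**2+.02,np.inf)
dist=np.full(D.shape,np.inf);prev={}
dist[g]=0;h=[(0,g)]
start=None
while h:
    d,n=heapq.heappop(h)
    if d>dist[n]: continue
    if D[n]>12 and ths[n[0]]>=30: start=n;break
    for a in(-1,0,1):
        for b in(-1,0,1):
            for c in(-1,0,1):
                m=(n[0]+a,n[1]+b,n[2]+c)
                if (a,b,c)==(0,0,0) or any(q<0 or q>=s for q,s in zip(m,D.shape)):continue
                nd=d+C[m]*np.sqrt(a*a*2+b*b+c*c)
                if nd<dist[m]: dist[m]=nd;prev[m]=n;heapq.heappush(h,(nd,m))
n=start
while True:
    print(ths[n[0]],Xs[n[1]],Zs[n[2]],round(D[n],2))
    if n==g:break
    n=prev[n]
E
python3 wp.py
```

```text
goal clr 1.0
40.0 -70.0 103.0 12.32
40.0 -69.0 104.0 10.91
42.0 -68.0 105.0 9.42
42.0 -67.0 106.0 8.39
44.0 -66.0 107.0 6.61
44.0 -65.0 108.0 6.58
44.0 -64.0 108.0 5.86
44.0 -63.0 109.0 5.44
44.0 -62.0 109.0 5.12
44.0 -61.0 110.0 4.44
44.0 -60.0 110.0 4.37
44.0 -59.0 111.0 3.46
44.0 -58.0 111.0 3.63
44.0 -57.0 112.0 3.41
44.0 -56.0 113.0 3.44
44.0 -55.0 114.0 3.46
44.0 -54.0 115.0 3.48
44.0 -53.0 116.0 3.51
44.0 -52.0 117.0 3.48
44.0 -51.0 118.0 3.46
44.0 -50.0 119.0 3.43
44.0 -49.0 120.0 3.41
44.0 -48.0 121.0 3.48
44.0 -47.0 122.0 3.66
44.0 -46.0 122.0 3.92
44.0 -45.0 122.0 3.92
42.0 -44.0 121.0 4.12
42.0 -43.0 121.0 4.51
42.0 -42.0 121.0 4.51
40.0 -41.0 120.0 4.67
40.0 -40.0 120.0 5.01
38.0 -39.0 119.0 4.51
38.0 -38.0 118.0 4.6
36.0 -37.0 117.0 4.98
36.0 -36.0 117.0 5.04
34.0 -35.0 116.0 4.86
34.0 -34.0 115.0 4.83
34.0 -33.0 115.0 5.05
32.0 -32.0 114.0 5.41
30.0 -31.0 113.0 5.19
30.0 -30.0 113.0 5.36
30.0 -29.0 112.0 5.59
28.0 -28.0 111.0 5.54
28.0 -27.0 111.0 5.53
26.0 -26.0 110.0 5.83
24.0 -25.0 110.0 4.91
24.0 -24.0 110.0 5.57
22.0 -23.0 109.0 4.82
22.0 -22.0 109.0 5.04
20.0 -21.0 108.0 4.71
20.0 -20.0 108.0 4.43
18.0 -19.0 107.0 4.59
16.0 -18.0 106.0 3.49
16.0 -17.0 106.0 4.21
14.0 -16.0 105.0 3.32
14.0 -15.0 105.0 3.67
12.0 -14.0 104.0 3.12
12.0 -13.0 104.0 3.15
10.0 -12.0 103.0 2.88
10.0 -11.0 103.0 2.67
8.0 -10.0 102.0 2.6
8.0 -9.0 102.0 2.23
6.0 -8.0 101.0 2.28
6.0 -7.0 101.0 1.84
4.0 -6.0 100.0 1.91
4.0 -5.0 99.0 1.43
2.0 -4.0 98.0 1.52
2.0 -3.0 97.0 1.15
0.0 -2.0 96.0 1.0
```

```bash
cat > mv.py <<'E'
from h import *
from scipy.linalg import logm,expm
np.set_printoptions(precision=3,suppress=True)
def T(Rm,p): M=np.eye(4);M[:3,:3]=Rm;M[:3,3]=p;return M
def cur():
    s=get_state(); return T(R.from_quat(s["tcp_rot"]).as_matrix(),s["eef_pos"])
PAN=T(rotz(np.radians(52.85)),[.6075,.341,0])
BIN=T(rotz(np.radians(21.35)),[.5288,.1145,0])
def ry(deg): return R.from_euler('y',deg,degrees=True).as_matrix()
def tool_in_bin(depth=.020,lean=25.):
    """TCP pose in bin frame, depth below rim along wall"""
    a=np.radians(lean);z=np.array([np.sin(a),0,-np.cos(a)]);y=np.array([np.cos(a),0,np.sin(a)]);x=np.cross(y,z)
    d=np.array([24.5,0,-52.6])/np.hypot(24.5,52.6)
    return T(np.c_[x,y,z],np.array([-.0945,0,.0566])+d*depth)
def binpose_panel(th,X,Z,Y=0):
    # front-up tilt th deg: x->(c,0,-s): rotation +th about y
    return PAN@T(ry(th),[X/1000,Y/1000,Z/1000])
def row(A,B,maxmm=40,maxdeg=8,N=None):
    D=np.linalg.inv(A)@B
    rv=R.from_matrix(D[:3,:3]).as_rotvec()
    if N is None: N=int(max(1,np.ceil(np.linalg.norm(D[:3,3])*1000/maxmm),np.ceil(np.degrees(np.linalg.norm(rv))/maxdeg)))
    L=np.real(logm(D))/N; E=expm(L)
    w=np.degrees(R.from_matrix(E[:3,:3]).as_rotvec())
    while np.abs(E[:3,3]).max()>.048: N+=1;E=expm(L*(N-1)/N);L=L*(N-1)/N;w=np.degrees(R.from_matrix(E[:3,:3]).as_rotvec())
    print("N",N,"row",[float(round(v,2)) for v in [*(E[:3,3]*100),*w]])
    P=A.copy();pp=[]
    for i in range(N): P=P@E;pp.append(P[:3,3].copy())
    print("  path z",np.round([p[2] for p in pp],3).tolist()," end",pp[-1])
    return N
E
python3 - <<'E'
from mv import *
A=cur(); print(A)
c=cam("wrist"); print("cam in tool",np.linalg.inv(A)@c["cam_to_world"])
G=BIN@tool_in_bin(.02); print("grasp",G)
# viewing pose: vertical tool above, yaw so y along 21, 150mm up
V=G.copy(); V[:3,3]=G[:3,3]-G[:3,2]*.14
print("view",V[:3,3]); row(A,V)
E
```

```text
[[-0.908  0.419 -0.     0.283]
 [ 0.419  0.908  0.     0.613]
 [ 0.     0.    -1.     0.248]
 [ 0.     0.     0.     1.   ]]
cam in tool [[ 0.001  0.957  0.291  0.074]
 [ 1.    -0.001  0.001  0.   ]
 [ 0.001  0.291 -0.957 -0.126]
 [ 0.     0.     0.     1.   ]]
grasp [[-0.364  0.844  0.394  0.449]
 [ 0.931  0.33   0.154  0.083]
 [ 0.     0.423 -0.906  0.038]
 [ 0.     0.     0.     1.   ]]
view [0.394 0.062 0.165]
N 15 row [-3.17, -2.22, 0.2, -1.58, -0.64, 2.88]
  path z [0.246, 0.244, 0.241, 0.238, 0.235, 0.231, 0.226, 0.221, 0.215, 0.209, 0.202, 0.194, 0.185, 0.176, 0.165]  end [0.394 0.062 0.165]
```

```bash
sed -i 's/path z",np.round(\[p\[2\] for p in pp\],3)/path",np.round(pp,2)/' mv.py
python3 - <<'E'
from mv import *
A=cur(); G=BIN@tool_in_bin(.02)
V=G.copy(); V[2,3]+=.14
row(A,V)
E
```

```text
N 14 row [-3.57, -1.97, 0.21, -1.7, -0.68, 3.08]
  path [[0.31, 0.58, 0.25], [0.33, 0.55, 0.24], [0.35, 0.51, 0.24], [0.37, 0.47, 0.24], [0.39, 0.44, 0.24], [0.4, 0.4, 0.23], [0.41, 0.36, 0.23], [0.42, 0.32, 0.22], [0.43, 0.28, 0.22], [0.44, 0.24, 0.21], [0.45, 0.2, 0.2], [0.45, 0.16, 0.2], [0.45, 0.12, 0.19], [0.45, 0.08, 0.18]]  end [0.449 0.083 0.178]
```

```bash
python3 -m crank '[[-1,-3.57,-1.97,0.21,-1.7,-0.68,3.08],[-1,-3.57,-1.97,0.21,-1.7,-0.68,3.08],[-1,-3.57,-1.97,0.21,-1.7,-0.68,3.08],[-1,-3.57,-1.97,0.21,-1.7,-0.68,3.08],[-1,-3.57,-1.97,0.21,-1.7,-0.68,3.08]]'
python3 -m crank '[[-1,-3.57,-1.97,0.21,-1.7,-0.68,3.08],[-1,-3.57,-1.97,0.21,-1.7,-0.68,3.08]]'
python3 - <<'E'
from mv import *
c=cam("wrist");save(c,"w1")
E
```

```text
time: 2.45
eef_pos: [0.3865, 0.4361, 0.2354]
tcp_rot: [0.344, 0.936, 0.067, 0.045]
contact_force: [1.1, -0.4, -0.3]
opening: 0.999
time: 2.65
eef_pos: [0.4143, 0.3597, 0.2276]
tcp_rot: [0.393, 0.913, 0.093, 0.063]
contact_force: [0.5, -0.8, -0.0]
opening: 1.004
```

View pics/w1.png

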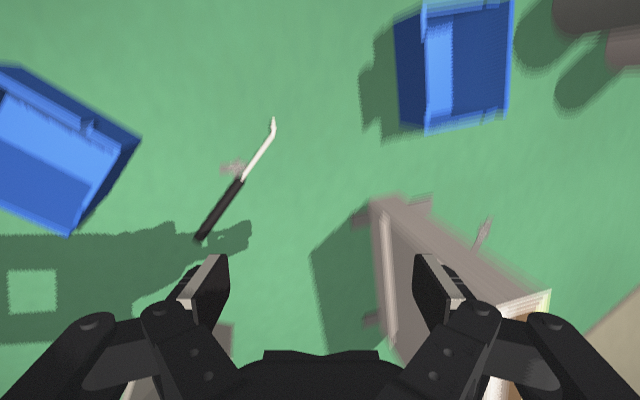

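```bash
python3 -m crank '[[-1,-3.57,-1.97,0.21,-1.7,-0.68,3.08],[-1,-3.57,-1.97,0.21,-1.7,-0.68,3.08],[-1,-3.57,-1.97,0.21,-1.7,-0.68,3.08],[-1,-3.57,-1.97,0.21,-1.7,-0.68,3.08],[-1,-3.57,-1.97,0.21,-1.7,-0.68,3.08]]'
python3 -m crank '[[-0.2,-3.57,-1.97,0.21,-1.7,-0.68,3.08],[-0.2,-3.57,-1.97,0.21,-1.7,-0.68,3.08],[-0.2,0,0,0,0,0,0],[-0.2,0,0,0,0,0,0],[-0.2,0,0,0,0,0,0]]'
python3 - <<'E'
from mv import *
c=cam("wrist");save(c,"w2")
A=cur(); G=BIN@tool_in_bin(.02); row(A,G)
for t in["bin","bin_floor","lip_top","front_rim"]:
    print(t,[(round(d["p"],2),np.round(d["location"],1).tolist()) for d in place_of(t,"wrist")[:4]])
B=BIN; P={"bin":[0,0,0],"floor":[-.04,0,.004],"lip":[.009,0,.084],"rim":[-.0945,0,.0566]}
for k,v in P.items(): print(k,proj(c,(B[:3,:3]@np.array(v)+B[:3,3])))
E
```

```text
time: 3.2
eef_pos: [0.4489, 0.1616, 0.1968]
tcp_rot: [0.508, 0.84, 0.156, 0.106]
contact_force: [0.2, -0.1, -0.0]
opening: 1.004
time: 3.7
eef_pos: [0.4491, 0.084, 0.1792]
tcp_rot: [0.55, 0.807, 0.179, 0.122]
contact_force: [0.4, -0.2, 0.4]
opening: 0.6
N 4 row [-0.03, -1.51, 3.18, 0.02, -0.02, 0.03]
  path [[0.45, 0.08, 0.14], [0.45, 0.08, 0.11], [0.45, 0.08, 0.07], [0.45, 0.08, 0.04]]  end [0.449 0.083 0.038]
bin [(0.75, [487.1, 214.7]), (0.71, [323.8, 176.9])]
bin_floor [(0.86, [495.6, 192.7]), (0.64, [288.5, 178.9])]
lip_top [(0.62, [543.6, 240.0]), (0.6, [373.8, 194.3]), (0.6, [245.2, 202.6])]
front_rim [(0.86, [546.6, 157.6]), (0.69, [247.9, 201.0])]
bin [[321.644 177.996]]
floor [[287.056 182.567]]
lip [[373.965 197.623]]
rim [[243.029 204.222]]
```

View pics/w2.png

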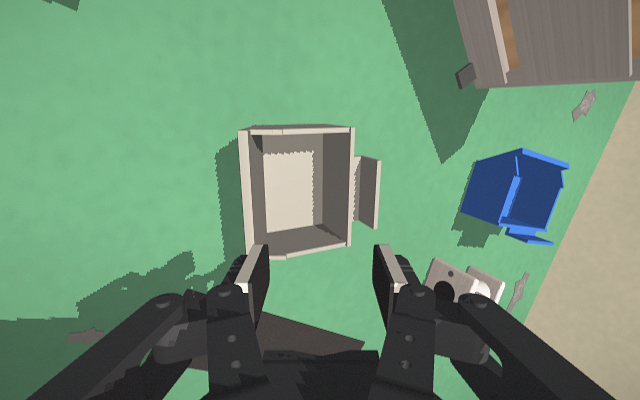

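Run:
```python
from fit import *
c=cam("wrist");save(c,"w2c",(220,110,400,270),4)
B=rotz(np.radians(21.35)); t=np.array([.5288,.1145,0])
for v in [(-.0981,.055,.055),(-.0981,-.055,.055),(-.0909,.055,.0583),(0,.055,.059),(0,-.055,.059),(.011,.03,.084),(.011,-.03,.084)]: print(v,proj(c,B@np.array(v)+t))
```

```text
(-0.0981, 0.055, 0.055) [[232.8836 133.267 ]]
(-0.0981, -0.055, 0.055) [[243.1398 267.9541]]
(-0.0909, 0.055, 0.0583) [[243.7577 133.3013]]
(0, 0.055, 0.059) [[352.0907 129.6893]]
(0, -0.055, 0.059) [[348.2778 248.3027]]
(0.011, 0.03, 0.084) [[378.4463 162.8968]]
(0.011, -0.03, 0.084) [[374.4951 231.2891]]
```

View pics/w2c.png

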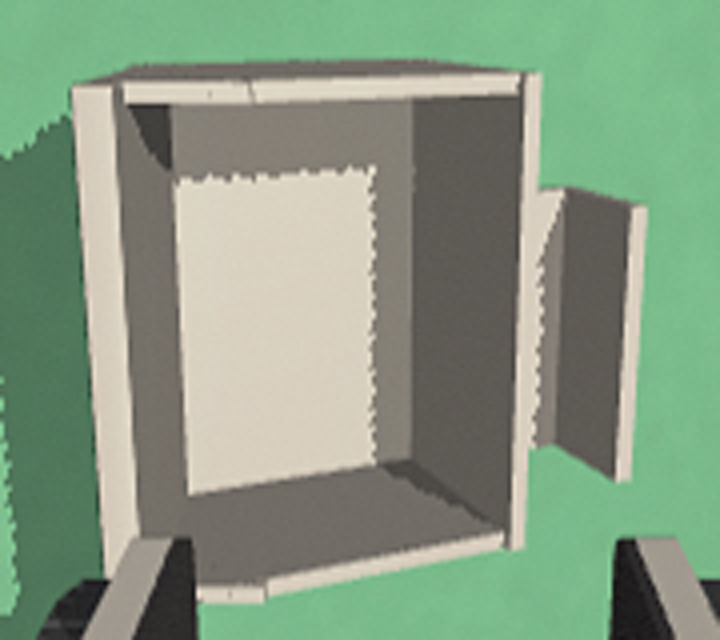

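```bash
python3 -m crank '[[-0.2,-0.03,-1.48,3.2,0,0,0],[-0.2,-0.03,-1.48,3.2,0,0,0],[-0.2,-0.03,-1.48,3.2,0,0,0],[-0.2,0,0,0,0,0,0],[-0.2,0,0,0,0,0,0]]'
python3 - <<'E'
from mv import *
c=cam("wrist");save(c,"w3")
A=cur(); print(A); G=BIN@tool_in_bin(.02); row(A,G)
E
```

```text
time: 4.5
eef_pos: [0.4493, 0.0831, 0.0727]
tcp_rot: [0.55, 0.807, 0.179, 0.121]
contact_force: [-0.0, 0.2, 1.0]
opening: 0.599
[[-0.365  0.843  0.396  0.451]
 [ 0.931  0.33   0.155  0.083]
 [-0.     0.425 -0.905  0.074]
 [ 0.     0.     0.     1.   ]]
N 1 row [0.1, -1.67, 3.17, 0.13, -0.01, 0.05]
  path [[0.45, 0.08, 0.04]]  end [0.449 0.083 0.038]
```

View pics/w3.png

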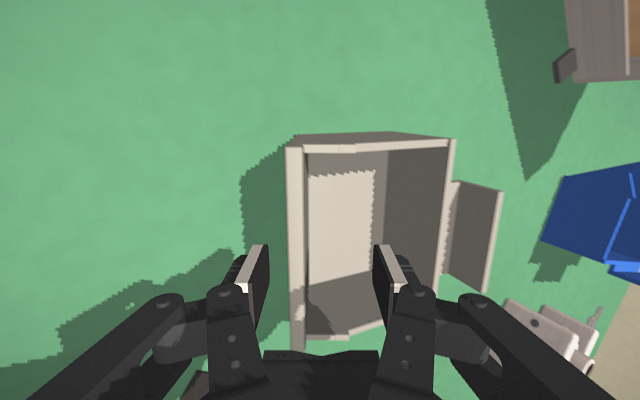

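```bash
python3 -m crank '[[-0.2,0,-0.74,1.6,0,0,0],[-0.2,0,-0.74,1.6,0,0,0],[-0.2,0,0,0,0,0,0],[-0.2,0,0,0,0,0,0]]'
python3 - <<'E'
from mv import *
c=cam("wrist");save(c,"w4")
c=cam("side");save(c,"s4",(250,170,350,250),6)
E
```

```text
time: 4.95
eef_pos: [0.451, 0.0827, 0.0395]
tcp_rot: [0.55, 0.806, 0.18, 0.123]
contact_force: [0.1, 0.2, 0.2]
opening: 0.596
```

View pics/w4.png

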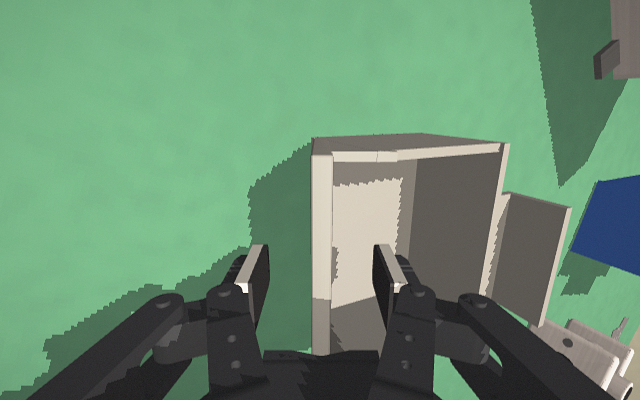

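View pics/s4.png

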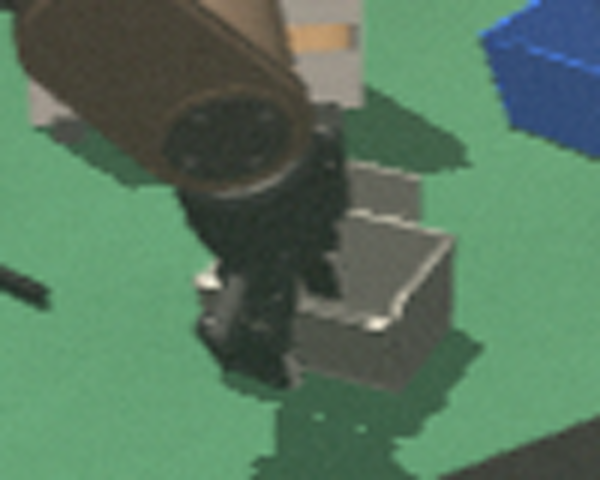

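```bash
python3 -m crank '[[1,0,0,0,0,0,0],[1,0,0,0,0,0,0],[1,0,0,0,0,0,0],[1,0,0,0,0,0,0],[1,0,0,0,0,0,0]]' 60
python3 -m crank '[[1,0,0,0,0,0,0],[1,0,0,0,0,0,0],[1,0,0,0,0,0,0]]'
python3 - <<'E'
from mv import *
c=cam("wrist");save(c,"w5")
P=[cur() for i in range(1)]
print(cur()); print(np.linalg.inv(BIN)@cur(), tool_in_bin(.02))
E
```

```text
time: 5.55
eef_pos: [0.4507, 0.0826, 0.0386]
tcp_rot: [0.55, 0.806, 0.18, 0.123]
contact_force: [1.1, 0.0, 6.0]
opening: 0.087
time: 5.85
eef_pos: [0.4507, 0.0826, 0.0385]
tcp_rot: [0.55, 0.806, 0.18, 0.123]
contact_force: [-1.1, -0.4, 6.4]
opening: 0.083
[[-0.364  0.843  0.396  0.451]
 [ 0.931  0.329  0.155  0.083]
 [-0.     0.425 -0.905  0.039]
 [ 0.     0.     0.     1.   ]]
[[ 0.     0.905  0.425 -0.084]
 [ 1.    -0.    -0.    -0.001]
 [-0.     0.425 -0.905  0.039]
 [ 0.     0.     0.     1.   ]] [[-0.     0.906  0.423 -0.086]
 [ 1.     0.     0.     0.   ]
 [ 0.     0.423 -0.906  0.038]
 [ 0.     0.     0.     1.   ]]
```

View pics/w5.png

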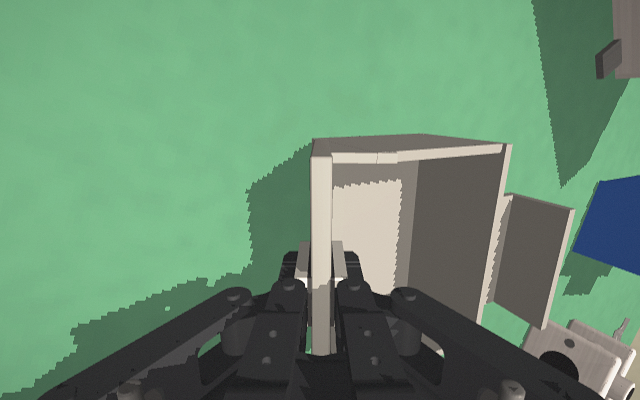

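Run:
```python
from mv import *
TB=tool_in_bin(.02,25)
A=BIN@TB
print("from",A[:3,3])
U=A.copy();U[2,3]+=.12
def tp(th,X,Z,Y=0): return binpose_panel(th,X,Z,Y)@TB
for a in[(44,-120,115),(44,-60,110),(44,-47,122),(20,-20,108),(0,-2,96)]:
    P=tp(*a); print(a,P[:3,3],np.hypot(*P[:2,3]),"z",P[:3,2])
c=cur(); V=tp(44,-120,115)
M=c.copy(); M[2,3]+=.12
row(c,M); row(M,V)
```

```text
from [0.449 0.083 0.038]
(44, -120, 115) [0.514 0.217 0.202] 0.5578543994956029 z [-0.197 -0.259 -0.946]
(44, -60, 110) [0.55  0.265 0.197] 0.6105900068937351 z [-0.197 -0.259 -0.946]
(44, -47, 122) [0.558 0.275 0.209] 0.6221895681432104 z [-0.197 -0.259 -0.946]
(20, -20, 108) [0.555 0.271 0.174] 0.6172496968904668 z [ 0.053  0.069 -0.996]
(0, -2, 96) [0.554 0.271 0.134] 0.6169396637850666 z [ 0.255  0.337 -0.906]
N 3 row [-0.0, 1.7, -3.62, -0.0, 0.0, -0.0]
  path [[0.45, 0.08, 0.08], [0.45, 0.08, 0.12], [0.45, 0.08, 0.16]]  end [0.451 0.083 0.159]
N 7 row [1.04, 1.97, -0.47, 6.14, 0.25, -4.61]
  path [[0.46, 0.1, 0.17], [0.47, 0.11, 0.18], [0.48, 0.13, 0.19], [0.49, 0.15, 0.2], [0.5, 0.17, 0.2], [0.51, 0.2, 0.2], [0.51, 0.22, 0.2]]  end [0.514 0.217 0.202]
```

```bash
python3 -m crank '[[1,0,0.4,-0.9,0,0,0],[1,0,0.85,-1.81,0,0,0],[1,0,0.85,-1.81,0,0,0],[1,0,0.85,-1.81,0,0,0],[1,0,0.85,-1.81,0,0,0]]'
python3 -m crank '[[1,0,0.85,-1.81,0,0,0],[1,0,0.45,-0.91,0,0,0],[1,0,0,0,0,0,0],[1,0,0,0,0,0,0]]'
python3 - <<'E'
from mv import *
c=cam("wrist");save(c,"w6")
c=cam("side");save(c,"s6",(240,120,370,250),5)
TB=tool_in_bin(.02,25)
V=binpose_panel(44,-120,115)@TB
row(cur(),V,N=10)
E
```

```text
time: 6.4
eef_pos: [0.4478, 0.0829, 0.1263]
tcp_rot: [0.55, 0.807, 0.178, 0.12]
contact_force: [0.3, -0.8, -2.4]
opening: 0.084
time: 6.8
eef_pos: [0.4489, 0.0829, 0.1561]
tcp_rot: [0.55, 0.807, 0.179, 0.121]
contact_force: [-0.1, -0.4, -2.1]
opening: 0.084
N 10 row [0.69, 1.4, -0.38, 4.27, 0.15, -3.22]
  path [[0.46, 0.09, 0.16], [0.46, 0.1, 0.17], [0.47, 0.12, 0.18], [0.48, 0.13, 0.19], [0.49, 0.14, 0.19], [0.49, 0.16, 0.2], [0.5, 0.17, 0.2], [0.5, 0.19, 0.2], [0.51, 0.2, 0.2], [0.51, 0.22, 0.2]]  end [0.514 0.217 0.202]
```

View pics/w6.png

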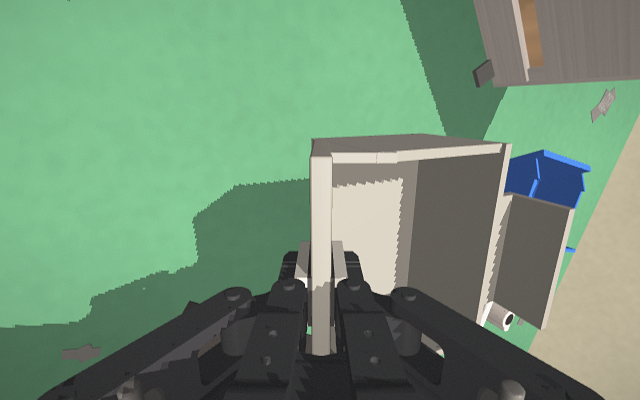

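View pics/s6.png

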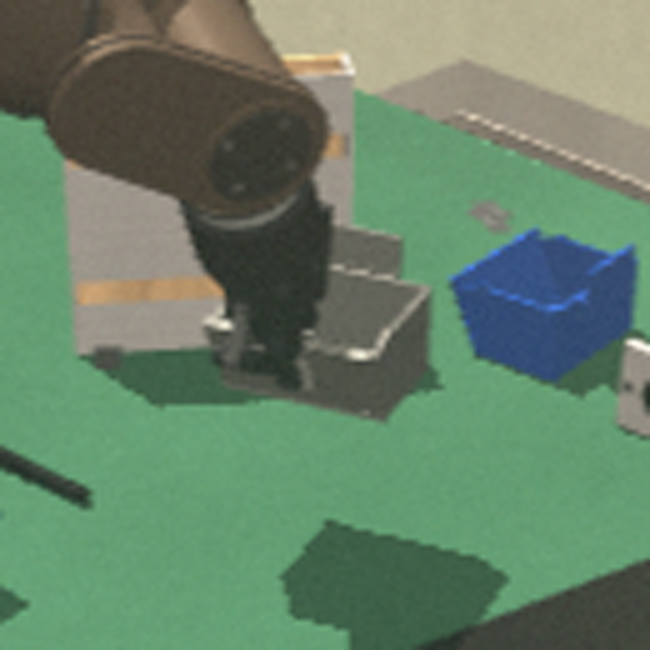

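```bash
R='[1,0.69,1.4,-0.38,4.27,0.15,-3.22]'; python3 -m crank '[[1,0.69,1.4,-0.38,4.27,0.15,-3.22],[1,0.69,1.4,-0.38,4.27,0.15,-3.22],[1,0.69,1.4,-0.38,4.27,0.15,-3.22],[1,0.69,1.4,-0.38,4.27,0.15,-3.22],[1,0.69,1.4,-0.38,4.27,0.15,-3.22]]'
python3 -m crank '[[1,0.69,1.4,-0.38,4.27,0.15,-3.22],[1,0.69,1.4,-0.38,4.27,0.15,-3.22],[1,0.69,1.4,-0.38,4.27,0.15,-3.22],[1,0.69,1.4,-0.38,4.27,0.15,-3.22],[1,0.69,1.4,-0.38,4.27,0.15,-3.22]]'
python3 -m crank '[[1,0,0,0,0,0,0],[1,0,0,0,0,0,0],[1,0,0,0,0,0,0]]'
python3 - <<'E'
from mv import *
c=cam("wrist");save(c,"w7")
c=cam("side");save(c,"s7",(240,100,370,230),5)
c=cam("top");save(c,"t7",(170,110,330,250),5)
TB=tool_in_bin(.02,25)
A=cur();V=binpose_panel(44,-120,115)@TB
print(A,V);row(A,V)
E
```

```text
time: 7.4
eef_pos: [0.4876, 0.1432, 0.1932]
tcp_rot: [0.444, 0.895, 0.01, 0.035]
contact_force: [0.8, 0.1, -1.0]
opening: 0.084
time: 7.9
eef_pos: [0.5152, 0.2178, 0.203]
tcp_rot: [0.313, 0.935, -0.157, -0.052]
contact_force: [-0.4, -0.4, -1.8]
opening: 0.084
time: 8.2
eef_pos: [0.5144, 0.2165, 0.2036]
tcp_rot: [0.315, 0.935, -0.156, -0.051]
contact_force: [-0.1, -0.3, -1.7]
opening: 0.083
[[-0.796  0.573 -0.193  0.515]
 [ 0.605  0.753 -0.259  0.216]
 [-0.003 -0.323 -0.947  0.205]
 [ 0.     0.     0.     1.   ]] [[-0.797  0.571 -0.197  0.514]
 [ 0.604  0.754 -0.259  0.217]
 [ 0.    -0.326 -0.946  0.202]
 [ 0.     0.     0.     1.   ]]
N 1 row [0.13, 0.09, 0.19, 0.18, 0.16, -0.13]
  path [[0.51, 0.22, 0.2]]  end [0.514 0.217 0.202]
```

View pics/w7.png

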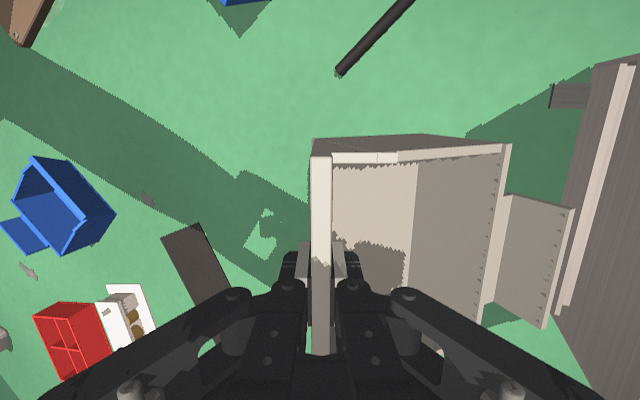

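View pics/s7.png

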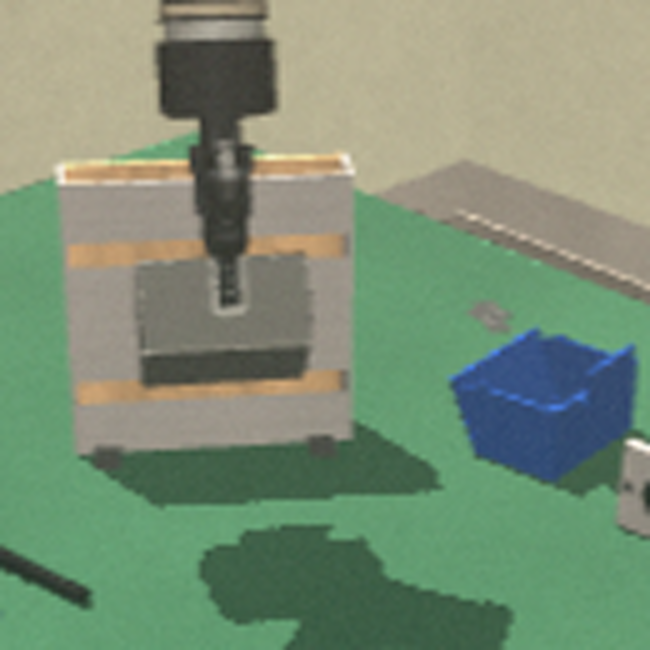

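View pics/t7.png

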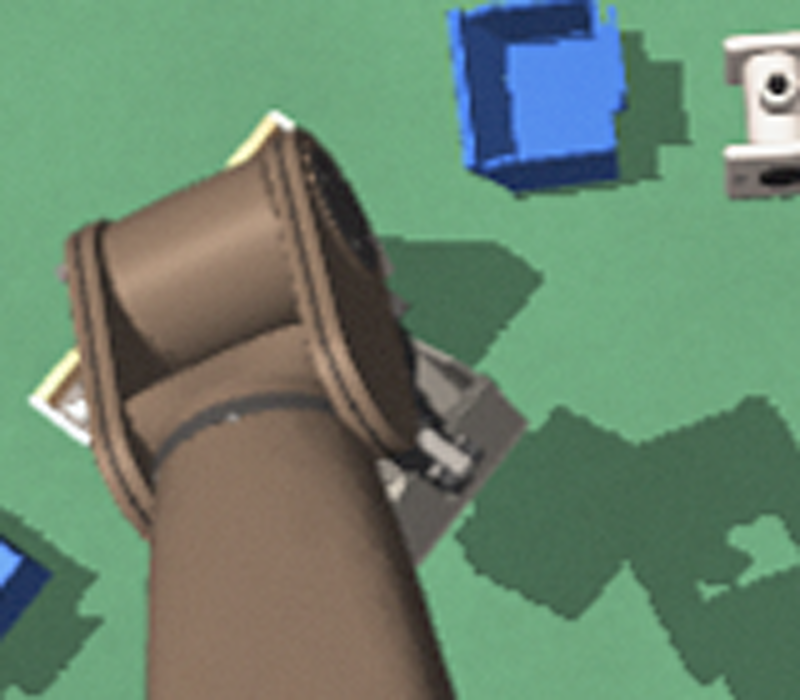

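Run:
```python
from mv import *
c=cam("wrist");save(c,"w7c",(480,40,640,400),2.2)
TB=tool_in_bin(.02,25);A=cur()
B=A@np.linalg.inv(TB)
tr=lambda M,P:(M[:3,:3]@np.array(P).T).T+M[:3,3]
print("lip",proj(c,tr(B,[(.011,.03,.084),(.011,-.03,.084),(.007,.03,.084),(.007,-.03,.084),(0,.055,.059)])))
for z in(.215,.17,.15,.06,.04,0):
    print(z,proj(c,tr(PAN,[(0,.1,z),(0,0,z),(0,-.1,z)])).round(0).tolist())
```

```text
lip [[572.724 213.211]
 [543.233 331.061]
 [567.169 214.549]
 [538.012 333.52 ]
 [510.256 148.213]]
0.215 [[1140.0, -57.0], [854.0, 388.0], [716.0, 602.0]]
0.17 [[839.0, 11.0], [717.0, 295.0], [641.0, 470.0]]
0.15 [[774.0, 25.0], [681.0, 270.0], [619.0, 432.0]]
0.06 [[632.0, 57.0], [591.0, 209.0], [560.0, 326.0]]
0.04 [[615.0, 61.0], [579.0, 201.0], [551.0, 311.0]]
0 [[588.0, 67.0], [560.0, 189.0], [537.0, 287.0]]
```

View pics/w7c.png

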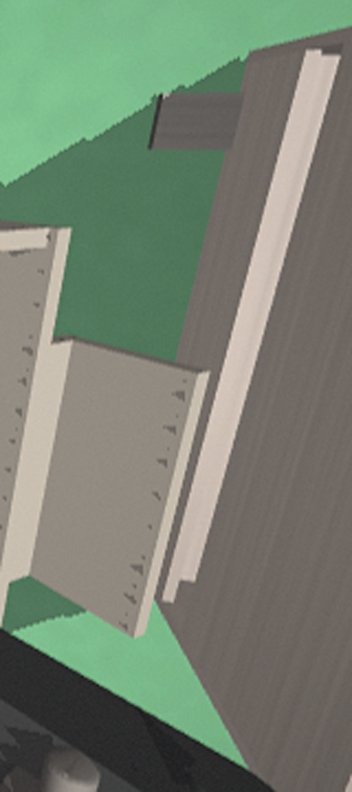

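Run:
```python
from mv import *
c=cam("wrist");A=cur()
TB=tool_in_bin(.02,25);B=A@np.linalg.inv(TB)
f=lambda u,v:(480+u/2.2,40+v/2.2)
zl=(B[:3,:3]@[.011,0,.084]+B[:3,3])[2]; print("lip z",zl)
def hd(a,b): d=a-b; return np.degrees(np.arctan2(d[1],d[0]))-90
for nm,p,q,z in[("lip",f(210,370),f(135,636),zl),("z40",f(308,50),f(165,602),.04),("z40a",f(240,330),f(165,602),.04),("floor",f(195,300),f(170,400),0)]:
    a,b=atz(c,p,z),atz(c,q,z); print(nm,a,b,hd(a,b),np.linalg.norm(a-b)*1000)
    I=np.linalg.inv(PAN); print("  in panel",(I[:3,:3]@a+I[:3,3])*1000,(I[:3,:3]@b+I[:3,3])*1000)
```

```text
lip z 0.170468138137155
lip [0.551 0.317 0.17 ] [0.599 0.279 0.17 ] 51.539897875948554 61.57899504042202
  in panel [-53.118  30.729 170.468] [-54.526 -30.834 170.468]
z40 [0.531 0.403 0.04 ] [0.691 0.282 0.04 ] 52.85368844579324 200.70491746322182
  in panel [ 3.358 98.946 40.   ] [   3.371 -101.758   40.   ]
z40a [0.603 0.35  0.04 ] [0.691 0.282 0.04 ] 52.197885964194114 111.30914506589828
  in panel [ 4.638  9.543 40.   ] [   3.371 -101.758   40.   ]
floor [0.601 0.351 0.   ] [0.635 0.325 0.   ] 52.29503498354376 42.6274661190112
  in panel [ 4.384 11.393  0.   ] [  3.972 -31.232   0.   ]
```

```bash
sed -i 's/\[.6075,.341,0\]/[.6104,.3426,0]/' mv.py
python3 - <<'E'
from mv import *
TB=tool_in_bin(.02,25)
A=cur();
V=binpose_panel(44,-75,103)@TB
V[:3,:3]=rotz(np.radians(0.7))@V[:3,:3]
row(A,V,N=3)
E
```

```text
N 3 row [-0.0, 1.67, -0.07, 0.06, -0.02, -0.26]
  path [[0.52, 0.23, 0.2], [0.53, 0.24, 0.2], [0.54, 0.25, 0.19]]  end [0.544 0.255 0.19 ]
```

```bash
python3 -m crank '[[1,0,1.67,-0.07,0.06,-0.02,-0.26],[1,0,1.67,-0.07,0.06,-0.02,-0.26],[1,0,1.67,-0.07,0.06,-0.02,-0.26],[1,0,0,0,0,0,0],[1,0,0,0,0,0,0]]'
python3 - <<'E'
from mv import *
c=cam("wrist");save(c,"w8",(440,100,640,400),2)
c=cam("side");save(c,"s8",(240,110,340,200),6)
TB=tool_in_bin(.02,25);A=cur()
V=binpose_panel(44,-75,103)@TB;print("err");row(A,V)
B=A@np.linalg.inv(TB)
tr=lambda M,P:(M[:3,:3]@np.array(P).T).T+M[:3,3]
print("lip",proj(c,tr(B,[(.011,.03,.084),(.011,-.03,.084),(.007,.03,.084),(.007,-.03,.084),(0,.055,.059)])))
for z in(.215,.17,.15,.06,.04,0):
    print(z,proj(c,tr(PAN,[(0,.1,z),(0,0,z),(0,-.1,z)])).round(0).tolist())
c=cam("side")
print("lip",proj(c,tr(B,[(.011,.03,.084),(.011,-.03,.084)])))
for z in(.215,.17,.15,0):
    print(z,proj(c,tr(PAN,[(0,.1,z),(0,0,z),(0,-.1,z)])).round(0).tolist())
E
```

```text
time: 8.95
eef_pos: [0.5436, 0.2551, 0.1902]
tcp_rot: [0.308, 0.937, -0.157, -0.052]
contact_force: [-0.2, -0.5, -2.0]
opening: 0.081
err
N 1 row [-0.03, 0.01, 0.01, -0.04, 0.24, 0.69]
  path [[0.54, 0.25, 0.19]]  end [0.544 0.255 0.19 ]
lip [[273.246 152.199]
 [290.015 151.367]
 [273.282 151.811]
 [290.09  150.98 ]
 [266.78  158.18 ]]
0.215 [[253.0, 136.0], [281.0, 135.0], [310.0, 134.0]]
0.17 [[254.0, 148.0], [282.0, 147.0], [310.0, 146.0]]
0.15 [[254.0, 153.0], [282.0, 152.0], [309.0, 151.0]]
0.06 [[255.0, 176.0], [283.0, 175.0], [309.0, 173.0]]
0.04 [[256.0, 181.0], [283.0, 179.0], [309.0, 178.0]]
0 [[256.0, 190.0], [283.0, 189.0], [309.0, 187.0]]
lip [[273.246 152.199]
 [290.015 151.367]]
0.215 [[253.0, 136.0], [281.0, 135.0], [310.0, 134.0]]
0.17 [[254.0, 148.0], [282.0, 147.0], [310.0, 146.0]]
0.15 [[254.0, 153.0], [282.0, 152.0], [309.0, 151.0]]
0 [[256.0, 190.0], [283.0, 189.0], [309.0, 187.0]]
```

View pics/w8.png

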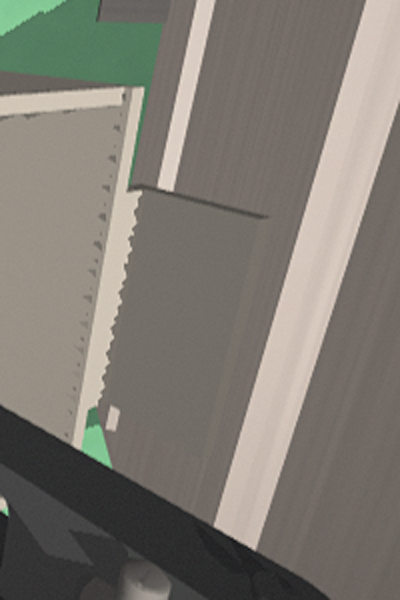

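View pics/s8.png

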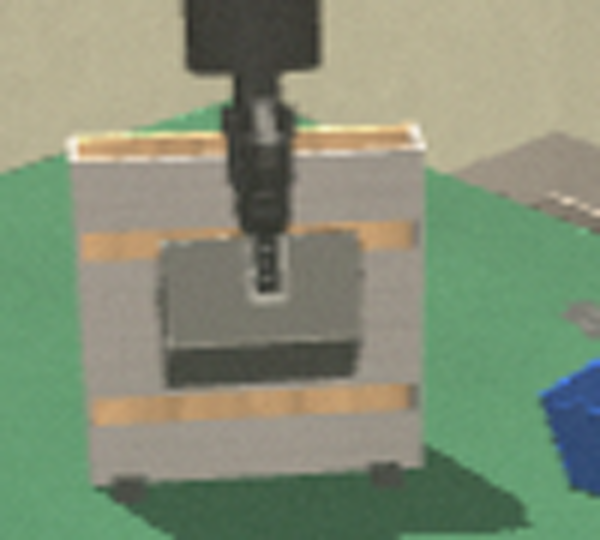

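Run:
```python
from mv import *
c=cam("wrist");save(c,"w9",(480,100,640,400),1)
A=cur();TB=tool_in_bin(.02,25);B=A@np.linalg.inv(TB)
tr=lambda M,P:(M[:3,:3]@np.array(P).T).T+M[:3,3]
print("lip",((proj(c,tr(B,[(.011,.03,.084),(.011,-.03,.084),(.007,.03,.084),(.007,-.03,.084)]))-[440,100])*2).tolist())
for z in(.17,.15,):
    print(z,((proj(c,tr(PAN,[(0,.1,z),(0,0,z),(0,-.1,z),(.004,0,z)]))-[440,100])*2).round(0).tolist())
f=lambda u,v:(440+u/2,100+v/2)
I=np.linalg.inv(PAN)
for p,z in[(f(365,0),.15),(f(310,190),.15),(f(215,522),.15),(f(197,0),.04),(f(160,188),.04),(f(267,217),.157)]:
    a=atz(c,p,z); print(z,(I[:3,:3]@a+I[:3,3])*1000)
im=c["color"][100:380,540:640][:,:,::-1]
g=cv2.resize(im,None,fx=5,fy=2,interpolation=cv2.INTER_CUBIC); g=cv2.resize(c["color"][180:380,510:610][:,:,::-1],None,fx=4,fy=3); g=cv2.convertScaleAbs(g,alpha=2.5,beta=-150); cv2.imwrite("pics/w9.png",g)
```

```text
lip [[265.0058981664845, 226.2592940987401], [206.08284990770085, 461.78744227017023], [253.9003167233584, 228.93094039795955], [195.64514644674955, 466.69618450912117]]
0.17 [[482.0, -153.0], [307.0, 401.0], [199.0, 745.0], [332.0, 405.0]]
0.15 [[405.0, -128.0], [267.0, 352.0], [177.0, 668.0], [288.0, 355.0]]
0.15 [ -0.472  77.551 150.   ]
0.15 [ -0.631  38.909 150.   ]
0.15 [ -0.768 -49.421 150.   ]
0.04 [-0.29  78.625 40.   ]
0.04 [ 0.464  9.562 40.   ]
0.157 [ -9.622  33.942 157.   ]
```

View pics/w9.png

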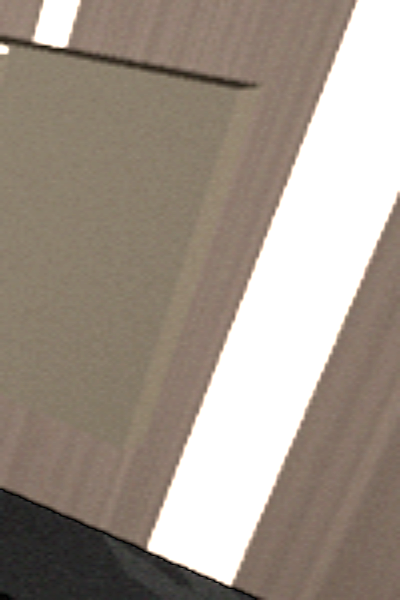

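```bash
python3 -m crank '[[1,0,0.64,-0.43,0,0,-0.5],[1,0,0,0,0,0,0],[1,0,0.56,-0.83,0,0,0],[1,0,0,0,0,0,0],[1,0,0,0,0,0,0]]'
cat > chk.py <<'E'
from mv import *
import sys
nm=sys.argv[1]; th,X,Z=map(float,sys.argv[2:5])
c=cam("wrist");save(c,"w"+nm,(400,100,640,400),2)
A=cur();TB=tool_in_bin(.02,25);B=A@np.linalg.inv(TB)
Q=np.linalg.inv(PAN)@B
print("bin in panel X,Y,Z mm",Q[:3,3]*1000,"tilt",np.degrees(np.arctan2(-Q[2,0],Q[0,0])),"target",th,X,Z)
row(A,binpose_panel(th,X,Z,Q[1,3]*1000)@TB)
E
python3 chk.py 10 44 -53.5 116
```

```text
time: 9.65
eef_pos: [0.5533, 0.2682, 0.1986]
tcp_rot: [0.304, 0.938, -0.157, -0.052]
contact_force: [-1.0, -0.8, -2.3]
opening: 0.084
bin in panel X,Y,Z mm [-58.908   1.73  110.857] tilt 44.030758418469695 target 44.0 -53.5 116.0
N 1 row [0.09, 0.34, -0.66, -0.02, 0.25, 1.23]
  path [[0.56, 0.27, 0.2]]  end [0.555 0.273 0.203]
```

View pics/w10.png

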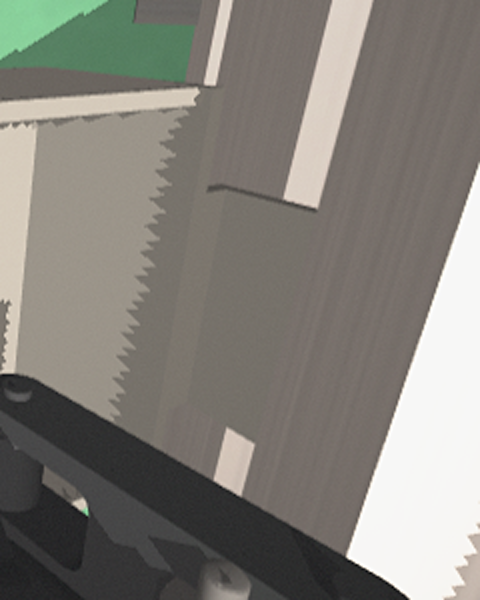

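```bash
python3 -m crank '[[1,0,0.2,-0.33,0,0,0],[1,0,0.2,-0.34,0,0,0],[1,0,0,0,0,0,0],[1,0,0,0,0,0,0]]'
python3 chk.py 11 44 -47.5 122
```

```text
time: 10.1
eef_pos: [0.5566, 0.2729, 0.2034]
tcp_rot: [0.304, 0.938, -0.157, -0.052]
contact_force: [-0.1, 0.2, -1.9]
opening: 0.083
bin in panel X,Y,Z mm [-53.148   1.861 115.739] tilt 44.04235385900344 target 44.0 -47.5 122.0
N 1 row [0.09, 0.33, -0.77, -0.04, 0.24, 1.22]
  path [[0.56, 0.28, 0.21]]  end [0.559 0.278 0.209]
```

View pics/w11.png

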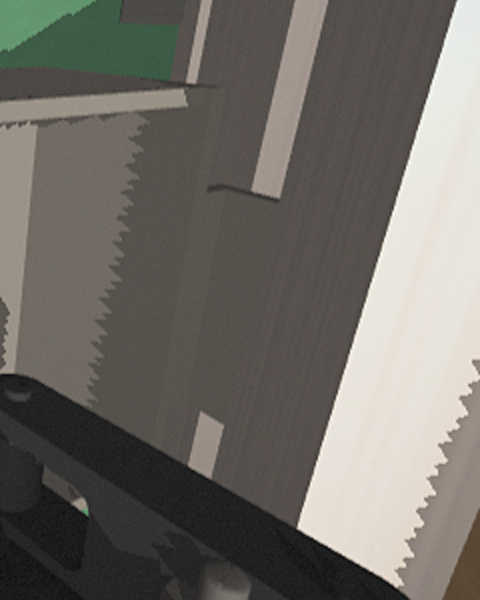

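```bash
python3 -m crank '[[1,0,0.18,-0.38,0,0,0],[1,0,0.18,-0.38,0,0,0],[1,0,0,0,0,0,0],[1,0,0,0,0,0,0]]'
python3 chk.py 12 40 -41 120
```

```text
time: 10.55
eef_pos: [0.5601, 0.2776, 0.2095]
tcp_rot: [0.304, 0.938, -0.157, -0.052]
contact_force: [-0.1, 0.3, -1.7]
opening: 0.086
bin in panel X,Y,Z mm [-47.204   1.939 121.823] tilt 44.03496267402553 target 40.0 -41.0 120.0
N 1 row [0.1, 0.16, 0.42, -4.03, 0.2, 1.23]
  path [[0.56, 0.28, 0.2]]  end [0.559 0.278 0.205]
```

Run:
```python
from mv import *
TB=tool_in_bin(.02,25)
W=[(44,-47.5,122),(40,-41.3,120),(36,-36.8,117.3),(30,-30.5,113.5),(24,-24.8,110),(20,-20.5,108),(14,-15.6,105),(10,-11.8,103),(6,-7.8,100.7),(2,-3.8,97.5),(0,-2.2,95.5)]
for a,b in zip(W,W[1:]):
    print(b,end=" ");row(binpose_panel(*a)@TB,binpose_panel(*b)@TB,N=1)
```

```text
(40, -41.3, 120) N 1 row [-0.0, 0.17, 0.44, -4.0, 0.0, -0.0]
  path [[0.56, 0.28, 0.2]]  end [0.561 0.277 0.205]
(36, -36.8, 117.3) N 1 row [-0.0, 0.02, 0.59, -4.0, -0.0, -0.0]
  path [[0.56, 0.28, 0.2]]  end [0.56  0.276 0.199]
(30, -30.5, 113.5) N 1 row [0.0, -0.02, 0.94, -6.0, 0.0, 0.0]
  path [[0.56, 0.27, 0.19]]  end [0.559 0.274 0.19 ]
(24, -24.8, 110) N 1 row [-0.0, -0.11, 0.98, -6.0, 0.0, -0.0]
  path [[0.56, 0.27, 0.18]]  end [0.557 0.273 0.18 ]
(20, -20.5, 108) N 1 row [0.0, -0.06, 0.66, -4.0, 0.0, -0.0]
  path [[0.56, 0.27, 0.17]]  end [0.557 0.272 0.174]
(14, -15.6, 105) N 1 row [0.0, -0.25, 1.03, -6.0, 0.0, 0.0]
  path [[0.56, 0.27, 0.16]]  end [0.556 0.271 0.163]
(10, -11.8, 103) N 1 row [-0.0, -0.15, 0.72, -4.0, -0.0, 0.0]
  path [[0.56, 0.27, 0.16]]  end [0.556 0.271 0.156]
(6, -7.8, 100.7) N 1 row [0.0, -0.16, 0.77, -4.0, 0.0, -0.0]
  path [[0.56, 0.27, 0.15]]  end [0.556 0.271 0.148]
(2, -3.8, 97.5) N 1 row [0.0, -0.21, 0.88, -4.0, -0.0, -0.0]
  path [[0.56, 0.27, 0.14]]  end [0.557 0.272 0.139]
(0, -2.2, 95.5) N 1 row [0.0, -0.18, 0.47, -2.0, 0.0, -0.0]
  path [[0.56, 0.27, 0.13]]  end [0.557 0.272 0.134]
```

```bash
python3 -m crank '[[1,0,0.17,0.44,-4,0,0],[1,0,0,0,0,0,0],[1,0,0.02,0.59,-4,0,0],[1,0,0,0,0,0,0],[1,0,0,0,0,0,0]]'
python3 -m crank '[[1,0,-0.02,0.94,-6,0,0],[1,0,0,0,0,0,0],[1,0,-0.11,0.98,-6,0,0],[1,0,0,0,0,0,0],[1,0,0,0,0,0,0]]'
python3 chk.py 13 20 -20.5 108
```

```text
time: 11.1
eef_pos: [0.5591, 0.2763, 0.1989]
tcp_rot: [0.307, 0.947, -0.092, -0.031]
contact_force: [0.6, 0.6, -1.8]
opening: 0.086
time: 11.6
eef_pos: [0.5569, 0.2733, 0.1802]
tcp_rot: [0.308, 0.951, 0.007, 0.001]
contact_force: [0.1, 0.1, -1.1]
opening: 0.087
bin in panel X,Y,Z mm [-24.125   2.182 110.39 ] tilt 24.135121645977698 target 20.0 -20.5 108.0
N 1 row [0.16, -0.14, 0.71, -4.13, -0.21, 1.23]
  path [[0.56, 0.27, 0.17]]  end [0.555 0.274 0.174]
```

View pics/w13.png

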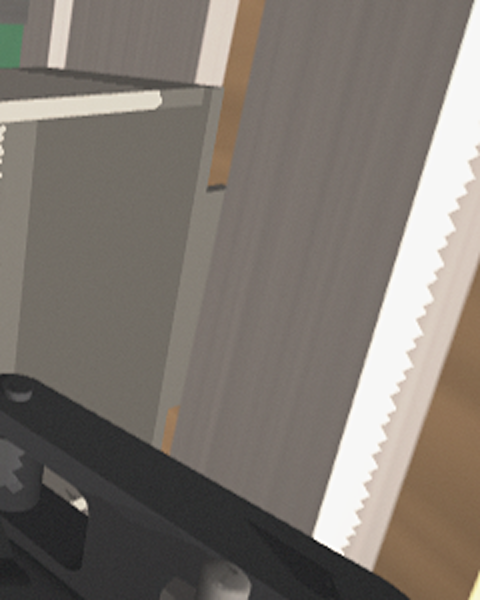

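Lip is inside behind the upper slat, no contact forces. Continue the swing.

```bash
python3 -m crank '[[1,0,-0.08,0.68,-4,0,0],[1,0,0,0,0,0,0],[1,0,-0.25,1.03,-6,0,0],[1,0,0,0,0,0,0],[1,0,0,0,0,0,0]]'
python3 -m crank '[[1,0,-0.15,0.72,-4,0,0],[1,0,0,0,0,0,0],[1,0,0,0,0,0,0]]'
python3 chk.py 14 6 -7.8 100.7
```

```text
time: 12.15
eef_pos: [0.5556, 0.2716, 0.163]
tcp_rot: [0.307, 0.947, 0.09, 0.028]
contact_force: [-0.0, -0.1, -1.9]
opening: 0.084
time: 12.45
eef_pos: [0.5562, 0.2719, 0.1562]
tcp_rot: [0.306, 0.943, 0.124, 0.039]
contact_force: [0.7, -0.7, -1.3]
opening: 0.086
bin in panel X,Y,Z mm [-10.805   2.241 103.62 ] tilt 10.03165877931252 target 6.0 -7.8 100.7
N 1 row [0.18, -0.27, 0.81, -4.03, -0.47, 1.16]
  path [[0.55, 0.27, 0.15]]  end [0.555 0.273 0.148]
```

View pics/w14.png

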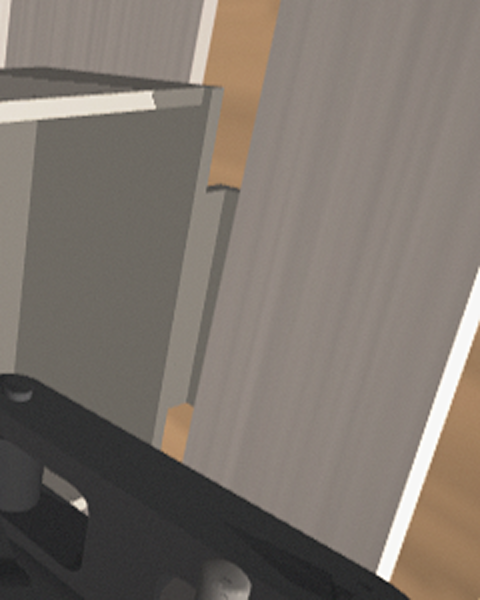

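```bash
python3 -m crank '[[1,0,-0.13,0.4,-2,0,0],[1,0,-0.12,0.4,-2,0,0],[1,0,0,0,0,0,0],[1,0,0,0,0,0,0]]'
python3 -m crank '[[1,0,-0.11,0.44,-2,0,0],[1,0,-0.1,0.44,-2,0,0],[1,0,0,0,0,0,0],[1,0,0,0,0,0,0]]'
python3 chk.py 15 0 -2 95
```

```text
time: 12.9
eef_pos: [0.5559, 0.2717, 0.1476]
tcp_rot: [0.304, 0.938, 0.157, 0.05]
contact_force: [-0.9, -0.7, -0.2]
opening: 0.083
time: 13.3
eef_pos: [0.5557, 0.2723, 0.138]
tcp_rot: [0.302, 0.932, 0.189, 0.059]
contact_force: [-2.2, -2.7, -2.8]
opening: 0.085
bin in panel X,Y,Z mm [-4.497  3.139 96.288] tilt 2.1238433592552353 target 0.0 -2.0 95.0
N 1 row [0.2, -0.08, 0.45, -2.13, -0.7, 1.08]
  path [[0.55, 0.27, 0.13]]  end [0.555 0.274 0.133]
```

View pics/w15.png

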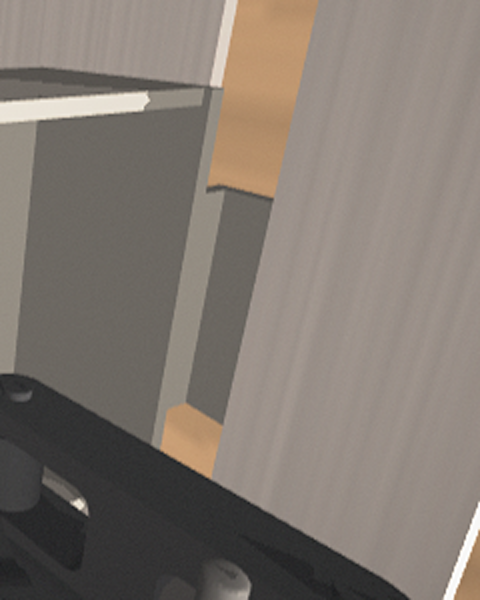

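```bash
python3 -m crank '[[1,0,-0.15,0.22,-1.1,0,0],[1,0,0,0,0,0,0],[1,0,0,0,0,0,0]]'
python3 -m crank '[[1,0,-0.1,0.22,-1,0,0],[1,0,0,0,0,0,0],[1,0,0,0,0,0,0]]'
python3 chk.py 16 0 -2 95
```

```text
time: 13.65
eef_pos: [0.5561, 0.2722, 0.136]
tcp_rot: [0.302, 0.93, 0.199, 0.063]
contact_force: [-0.0, -0.3, -2.3]
opening: 0.082
time: 13.95
eef_pos: [0.5558, 0.2719, 0.1332]
tcp_rot: [0.301, 0.928, 0.207, 0.066]
contact_force: [0.4, 0.5, -1.1]
opening: 0.088
bin in panel X,Y,Z mm [-3.23   2.708 94.893] tilt -0.10339141799923146 target 0.0 -2.0 95.0
N 1 row [0.19, 0.13, 0.03, 0.1, -0.64, 1.05]
  path [[0.56, 0.27, 0.13]]  end [0.555 0.274 0.133]
```

View pics/w16.png

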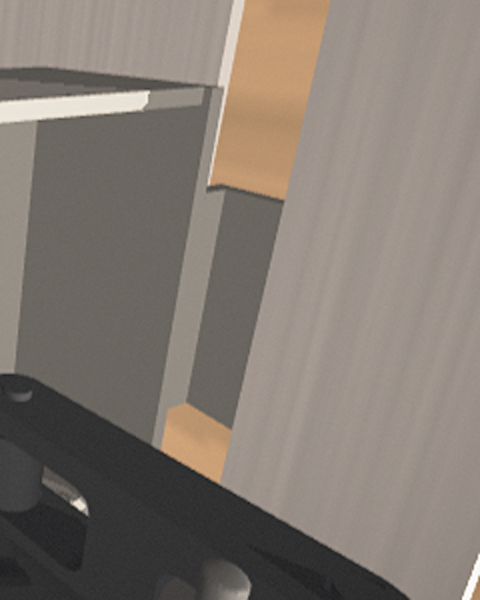

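```bash
python3 -m crank '[[1,0,-0.04,0.09,0,0,0],[1,0,0,0,0,0,0],[1,0,0,0,0,0,0]]'
python3 -m crank '[[1,0,-0.04,0.09,0,0,0],[1,0,0,0,0,0,0],[1,0,0,0,0,0,0]]'
python3 chk.py 17 0 -2 95
```

```text
time: 14.3
eef_pos: [0.556, 0.2719, 0.1328]
tcp_rot: [0.301, 0.928, 0.207, 0.066]
contact_force: [-2.8, -1.5, 3.2]
opening: 0.082
time: 14.6
eef_pos: [0.556, 0.272, 0.1325]
tcp_rot: [0.301, 0.928, 0.208, 0.066]
contact_force: [-6.1, -3.8, 8.6]
opening: 0.087
bin in panel X,Y,Z mm [-3.015  2.705 94.298] tilt -0.16224257299470132 target 0.0 -2.0 95.0
N 1 row [0.19, 0.14, -0.04, 0.16, -0.66, 1.05]
  path [[0.56, 0.27, 0.13]]  end [0.555 0.274 0.133]
```

```bash
python3 -m crank '[[1,0,0.02,-0.05,0,0,0],[0.7,0,0,0,0,0,0],[0.4,0,0,0,0,0,0],[0.3,0,0,0,0,0,0],[0.3,0,0,0,0,0,0]]' 20
python3 - <<'E'
from mv import *
c=cam("wrist");save(c,"w18")
c=cam("side");save(c,"s18",(240,110,340,200),6)
E
```

```text
time: 15.15
eef_pos: [0.5554, 0.2718, 0.131]
tcp_rot: [0.301, 0.929, 0.207, 0.065]
contact_force: [-0.1, 0.7, -0.6]
opening: 0.352
```

View pics/w18.png

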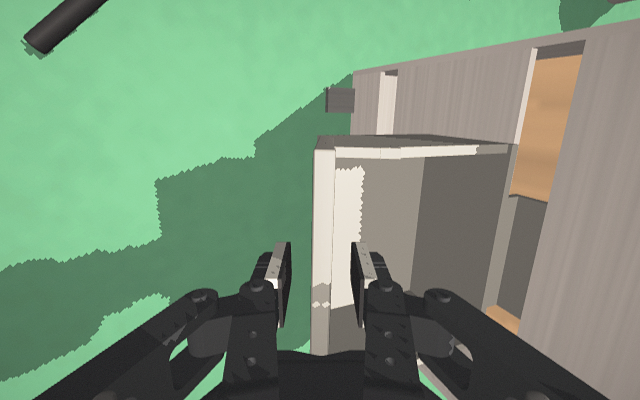

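View pics/s18.png

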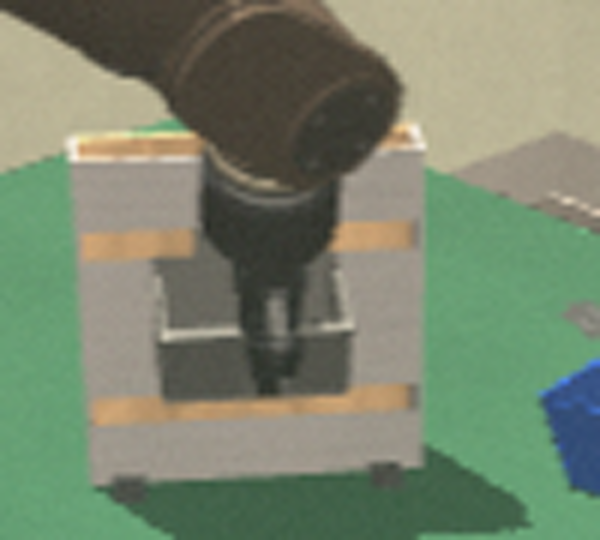

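```bash
python3 -m crank '[[0.3,0,0,-1,0,0,0],[0.3,0,0,-3,0,0,0],[0.3,0,0,-4,0,0,0],[0.3,0,0,-4,0,0,0],[-0.2,0,0,-3,0,0,0]]'
python3 -m crank '[[-0.2,0,0,0,0,0,0],[-0.2,0,0,0,0,0,0]]'
python3 - <<'E'
from mv import *
c=cam("wrist");save(c,"w19")
c=cam("side");save(c,"s19",(240,110,340,200),6)
np.save("binside.npy",c["color"])
c=cam("top");save(c,"t19",(170,110,330,250),5)
JIG=T(rotz(-np.radians(24.9)),[.5396,-.2924,0]);A=cur();print(A)
# grasp plate handle: tool y across jig y
for s in(1,-1):
    x=s*JIG[:3,0];z=np.array([0,0,-1.]);
    G=T(np.c_[x,np.cross(z,x),z],JIG[:3,3]+[0,0,.30]);print(s);row(A,G)
E
```

```text
time: 15.75
eef_pos: [0.5185, 0.2194, 0.2707]
tcp_rot: [0.301, 0.928, 0.207, 0.067]
contact_force: [0.7, -0.7, 0.9]
opening: 0.503
time: 15.95
eef_pos: [0.5187, 0.2198, 0.2686]
tcp_rot: [0.301, 0.928, 0.207, 0.067]
contact_force: [-0.8, -1.1, -0.8]
opening: 0.598
[[-0.81   0.533  0.243  0.518]
 [ 0.586  0.733  0.345  0.22 ]
 [ 0.005  0.422 -0.907  0.265]
 [ 0.     0.     0.     1.   ]]
1
N 22 row [-2.91, 1.76, -0.15, 0.14, -1.66, 7.51]
  path [[0.55, 0.22, 0.27], [0.58, 0.21, 0.28], [0.61, 0.19, 0.29], [0.64, 0.18, 0.29], [0.67, 0.15, 0.3], [0.69, 0.13, 0.3], [0.71, 0.1, 0.31], [0.73, 0.07, 0.31], [0.74, 0.04, 0.31], [0.75, 0.01, 0.31], [0.75, -0.02, 0.31], [0.75, -0.06, 0.31], [0.75, -0.09, 0.31], [0.74, -0.13, 0.31], [0.73, -0.16, 0.3], [0.71, -0.19, 0.3], [0.69, -0.21, 0.3], [0.66, -0.24, 0.3], [0.63, -0.26, 0.3], [0.6, -0.27, 0.3], [0.57, -0.28, 0.3], [0.54, -0.29, 0.3]]  end [ 0.54  -0.292  0.3  ]
-1
N 13 row [-2.17, -3.18, -1.03, 1.92, 0.16, -0.84]
  path [[0.52, 0.18, 0.26], [0.51, 0.14, 0.26], [0.51, 0.1, 0.26], [0.51, 0.06, 0.26], [0.51, 0.02, 0.26], [0.51, -0.02, 0.26], [0.52, -0.06, 0.26], [0.52, -0.1, 0.26], [0.52, -0.14, 0.27], [0.52, -0.18, 0.28], [0.53, -0.22, 0.28], [0.53, -0.25, 0.29], [0.54, -0.29, 0.3]]  end [ 0.54  -0.292  0.3  ]
```

View pics/s19.png

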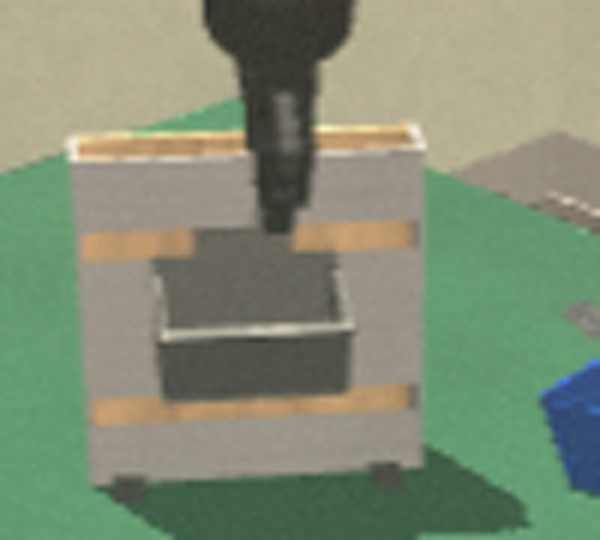

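View pics/w19.png

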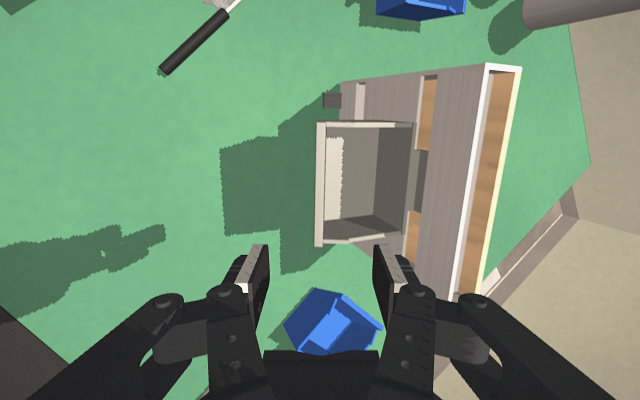

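```bash
python3 -m crank '[[-0.2,-2.17,-3.18,-1.03,1.92,0.16,-0.84],[-0.2,-2.17,-3.18,-1.03,1.92,0.16,-0.84],[-0.2,-2.17,-3.18,-1.03,1.92,0.16,-0.84],[-0.2,-2.17,-3.18,-1.03,1.92,0.16,-0.84],[-0.2,-2.17,-3.18,-1.03,1.92,0.16,-0.84]]'
python3 -m crank '[[-0.2,-2.17,-3.18,-1.03,1.92,0.16,-0.84],[-0.2,-2.17,-3.18,-1.03,1.92,0.16,-0.84],[-0.2,-2.17,-3.18,-1.03,1.92,0.16,-0.84],[-0.2,-2.17,-3.18,-1.03,1.92,0.16,-0.84],[-0.2,-2.17,-3.18,-1.03,1.92,0.16,-0.84]]'
python3 -m crank '[[-0.2,-2.17,-3.18,-1.03,1.92,0.16,-0.84],[-0.2,-2.17,-3.18,-1.03,1.92,0.16,-0.84],[-0.2,-2.17,-3.18,-1.03,1.92,0.16,-0.84],[-0.2,0,0,0,0,0,0],[-0.2,0,0,0,0,0,0]]'
python3 - <<'E'
from mv import *
c=cam("wrist");save(c,"w20");print(cur())
for t in["plate","jig"]: print(t,[(round(d["p"],2),np.round(d["location"],1).tolist()) for d in place_of(t,"wrist")[:4]])
JIG=T(rotz(-np.radians(24.9)),[.5396,-.2924,0])
tr=lambda M,P:(M[:3,:3]@np.array(P).T).T+M[:3,3]
print(proj(c,tr(JIG,[(.096,0,.048),(-.096,0,.048),(.03,.006,.06),(.03,-.006,.06),(-.03,.006,.06),(-.03,-.006,.06)])).round(1).tolist())
E
```

```text
time: 16.6
eef_pos: [0.5136, 0.0202, 0.256]
tcp_rot: [0.27, 0.954, 0.128, 0.039]
contact_force: [1.3, -0.3, 0.1]
opening: 0.603
time: 17.1
eef_pos: [0.5248, -0.1776, 0.2756]
tcp_rot: [0.236, 0.97, 0.048, 0.014]
contact_force: [1.1, 0.5, 0.7]
opening: 0.602
time: 17.6
eef_pos: [0.5397, -0.2925, 0.3005]
tcp_rot: [0.216, 0.976, 0.001, 0.0]
contact_force: [0.5, 0.1, -0.2]
opening: 0.606
[[-0.907  0.421  0.     0.54 ]
 [ 0.421  0.907  0.002 -0.292]
 [ 0.001  0.002 -1.     0.3  ]
 [ 0.     0.     0.     1.   ]]
plate [(0.78, [323.5, 163.7])]
jig []
[[320.1, 239.2], [320.1, 83.7], [325.0, 193.4], [315.1, 193.4], [325.2, 143.6], [314.9, 143.6]]
```

View pics/w20.png

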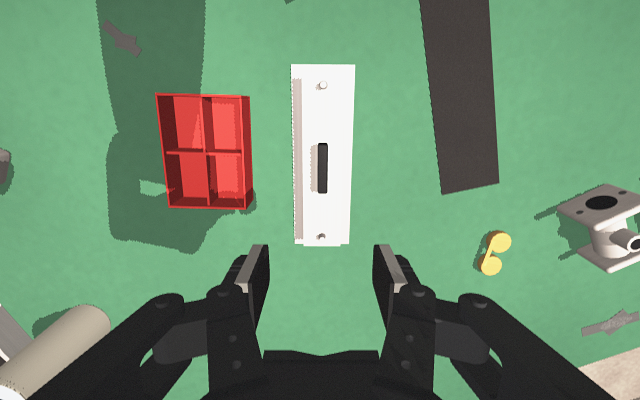

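```bash
python3 -m crank '[[-0.2,0,0.2,4,0,0,0],[-0.2,0,0,4.5,0,0,0],[-0.2,0,0,4.5,0,0,0],[-0.2,0,0,4,0,0,0],[-0.2,0,0,0,0,0,0]]'
python3 -m crank '[[-0.2,0,0,0,0,0,0],[-0.2,0,0,0,0,0,0]]'
python3 - <<'E'
from mv import *
c=cam("wrist");save(c,"w21")
E
```

```text
time: 18.25
eef_pos: [0.5371, -0.2865, 0.1249]
tcp_rot: [0.215, 0.977, 0.003, -0.005]
contact_force: [-0.4, -0.3, -0.8]
opening: 0.596
time: 18.45
eef_pos: [0.5428, -0.2915, 0.1358]
tcp_rot: [0.215, 0.977, -0.001, 0.004]
contact_force: [-0.8, -0.8, 0.3]
opening: 0.601
```

View pics/w21.png

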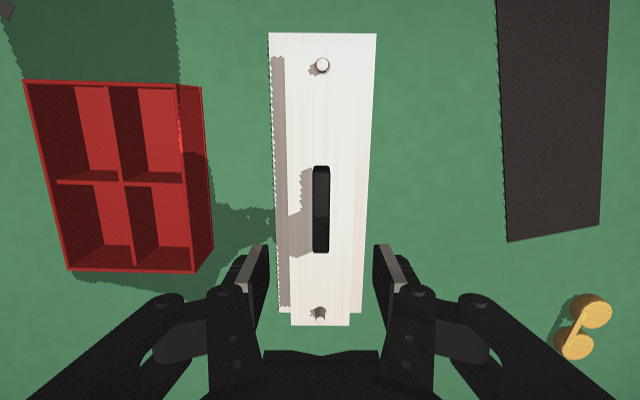

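```bash
python3 -m crank '[[-0.2,0,0,1.5,0,0,0],[-0.2,0,0,2,0,0,0],[-0.2,0,0,2,0,0,0],[-0.2,0,0,1,0,0,0],[-0.2,0,0,0.8,0,0,0]]'
python3 -m crank '[[-0.2,0,0,0,0,0,0],[-0.2,0,0,0,0,0,0],[-0.2,0,0,0,0,0,0]]'
python3 - <<'E'
from mv import *
c=cam("wrist");save(c,"w22");print(cur()[:3,3])
E
```

```text
time: 19.0
eef_pos: [0.5413, -0.2908, 0.0589]
tcp_rot: [0.216, 0.976, 0.0, 0.001]
contact_force: [-0.3, -1.3, -0.3]
opening: 0.598
time: 19.3
eef_pos: [0.5421, -0.2914, 0.0607]
tcp_rot: [0.216, 0.976, -0.0, 0.002]
contact_force: [1.2, 0.1, 0.0]
opening: 0.598
[ 0.542 -0.291  0.061]
```

View pics/w22.png

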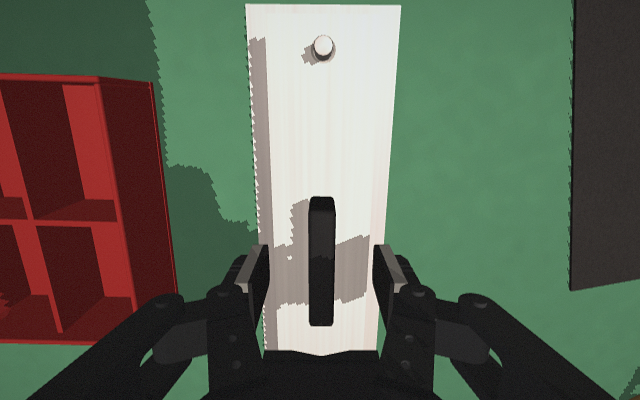

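```bash
python3 -m crank '[[-0.2,0,0,0.3,0,0,0],[0.5,0,0,0,0,0,0],[1,0,0,0,0,0,0],[1,0,0,0,0,0,0],[1,0,0,0,0,0,0]]' 80
python3 -m crank '[[1,0,0,0,0,0,0],[1,0,0,0,0,0,0],[1,0,0,0,0,0,0]]'
python3 - <<'E'
from mv import *
c=cam("wrist");save(c,"w23");A=cur();print(A)
JIG=T(rotz(-np.radians(24.9)),[.5396,-.2924,0]);print(np.linalg.inv(JIG)@A)
E
```

```text
time: 19.85
eef_pos: [0.5416, -0.2909, 0.0568]
tcp_rot: [0.216, 0.976, -0.0, 0.002]
contact_force: [-0.5, -0.3, 0.9]
opening: 0.12
time: 20.15
eef_pos: [0.5416, -0.2909, 0.0568]
tcp_rot: [0.216, 0.976, -0.0, 0.002]
contact_force: [-0.8, 0.7, 1.9]
opening: 0.125
[[-0.907  0.421  0.003  0.542]
 [ 0.421  0.907 -0.001 -0.291]
 [-0.003  0.001 -1.     0.057]
 [ 0.     0.     0.     1.   ]]
[[-1.     0.     0.003  0.001]
 [ 0.     1.     0.001  0.002]
 [-0.003  0.001 -1.     0.057]
 [ 0.     0.     0.     1.   ]]
```

View pics/w23.png

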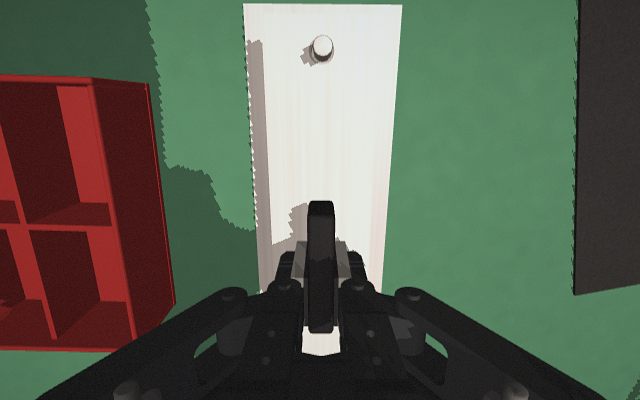

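```bash
python3 -m crank '[[1,0,0,-0.2,0,0,0],[1,0,0,-0.4,0,0,0],[1,0,0,-0.4,0,0,0],[1,0,0,-0.4,0,0,0],[1,0,0,-0.4,0,0,0]]'
python3 -m crank '[[1,0,0,-0.5,0,0,0],[1,0,0,-0.5,0,0,0],[1,0,0,-0.5,0,0,0],[1,0,0,-0.5,0,0,0],[1,0,0,0,0,0,0]]'
python3 - <<'E'
from mv import *
c=cam("wrist");save(c,"w24");print(cur())
c=cam("side");save(c,"s24",(330,190,490,330),5)
E
```

```text
time: 20.7
eef_pos: [0.541, -0.2907, 0.0747]
tcp_rot: [0.215, 0.977, 0.0, 0.001]
contact_force: [0.2, -0.8, -2.3]
opening: 0.121
time: 21.2
eef_pos: [0.5418, -0.2912, 0.0957]
tcp_rot: [0.216, 0.976, -0.0, 0.002]
contact_force: [1.0, -0.5, -3.0]
opening: 0.123
[[-0.907  0.421  0.004  0.542]
 [ 0.421  0.907 -0.001 -0.291]
 [-0.004  0.    -1.     0.095]
 [ 0.     0.     0.     1.   ]]
```

View pics/s24.png

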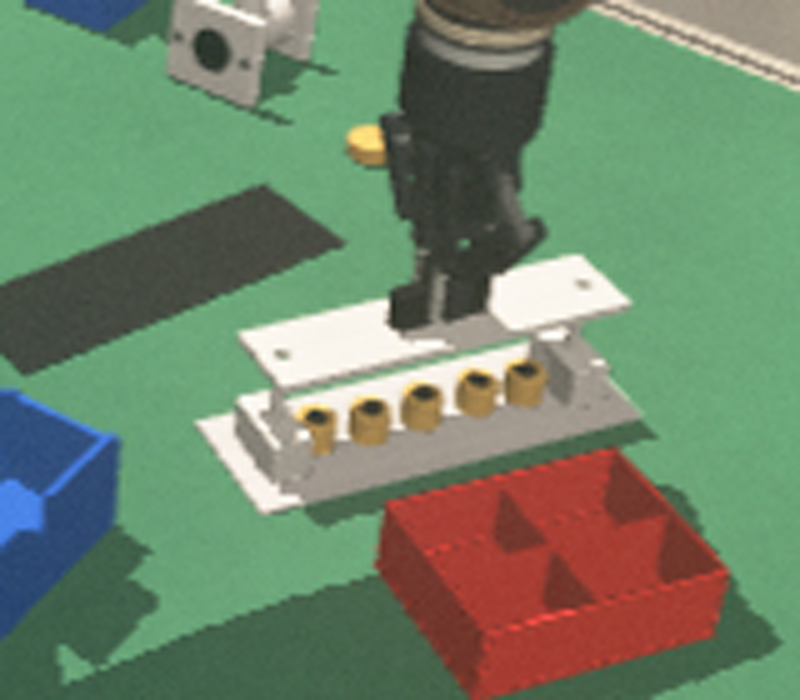

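```bash
python3 -m crank '[[1,0,0,-1.5,0,0,0],[1,0,0,-2,0,0,0],[1,0,0,-2,0,0,0],[1,0,0,-1,0,0,0],[1,0,0,0,0,0,0]]'
python3 - <<'E'
from mv import *
A=cur();print(A)
MAT=T(rotz(-np.radians(12.35)),[.541,-.0937,0])
x=-MAT[:3,0];z=np.array([0,0,-1.]);G=T(np.c_[x,np.cross(z,x),z],MAT[:3,3]+[0,0,.155]);row(A,G,N=8)
E
```

```text
time: 21.8
eef_pos: [0.5422, -0.2916, 0.1623]
tcp_rot: [0.216, 0.976, -0.001, 0.004]
contact_force: [-0.1, -0.4, -2.9]
opening: 0.121
[[-0.907  0.421  0.007  0.542]
 [ 0.421  0.907 -0.004 -0.292]
 [-0.008 -0.    -1.     0.162]
 [ 0.     0.     0.     1.   ]]
N 8 row [0.84, 2.33, 0.09, -0.01, 0.05, -1.57]
  path [[0.54, -0.27, 0.16], [0.55, -0.24, 0.16], [0.55, -0.22, 0.16], [0.55, -0.19, 0.16], [0.55, -0.17, 0.16], [0.55, -0.14, 0.16], [0.54, -0.12, 0.16], [0.54, -0.09, 0.16]]  end [ 0.541 -0.094  0.155]
```

```bash
python3 -m crank '[[1,0.84,2.33,0.09,0,0,-1.57],[1,0.84,2.33,0.09,0,0,-1.57],[1,0.84,2.33,0.09,0,0,-1.57],[1,0.84,2.33,0.09,0,0,-1.57],[1,0.84,2.33,0.09,0,0,-1.57]]'
python3 -m crank '[[1,0.84,2.33,0.09,0,0,-1.57],[1,0.84,2.33,0.09,0,0,-1.57],[1,0.84,2.33,0.09,0,0,-1.57],[1,0,0,0,0,0,0],[1,0,0,0,0,0,0]]'
python3 - <<'E'
from mv import *
A=cur();print(A)
c=cam("wrist");save(c,"w25")
c=cam("side");save(c,"s25",(280,150,440,290),5)
E
```

```text
time: 22.3
eef_pos: [0.5445, -0.1658, 0.1536]
tcp_rot: [0.148, 0.989, 0.0, 0.0]
contact_force: [-0.4, -0.4, -1.8]
opening: 0.12
time: 22.8
eef_pos: [0.5391, -0.0926, 0.1513]
tcp_rot: [0.107, 0.994, -0.0, 0.001]
contact_force: [-0.4, -1.2, -2.6]
opening: 0.12
[[-0.977  0.213  0.002  0.539]
 [ 0.213  0.977 -0.001 -0.093]
 [-0.002 -0.    -1.     0.151]
 [ 0.     0.     0.     1.   ]]
```

View pics/w25.png

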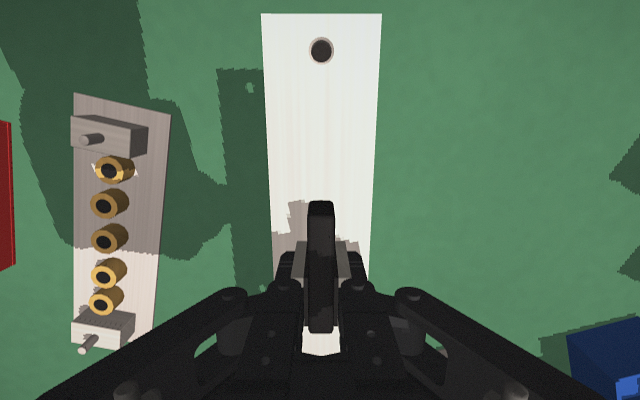

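View pics/s25.png

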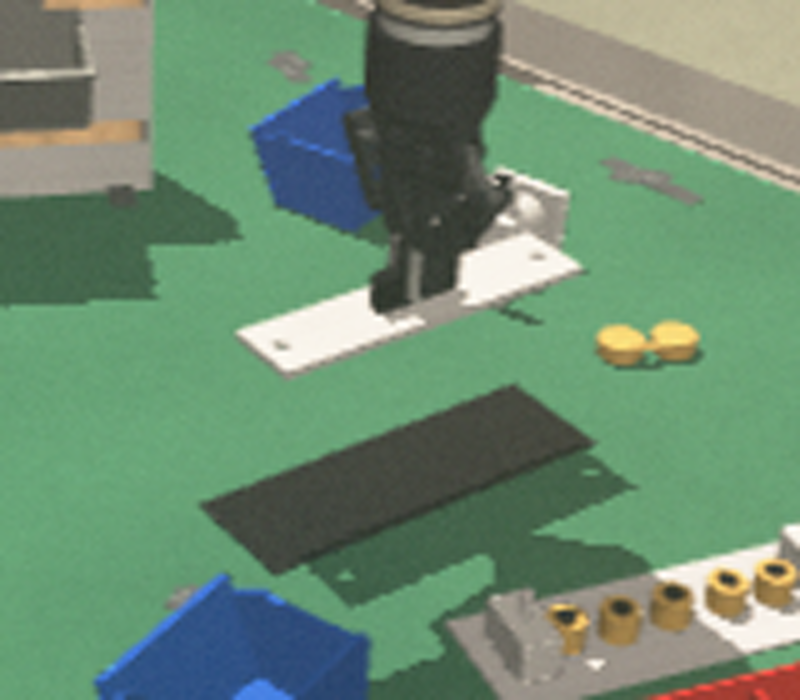

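```bash
python3 -m crank '[[1,0,0,1.5,0,0,0],[1,0,0,2.5,0,0,0],[1,0,0,2.5,0,0,0],[1,0,0,2.5,0,0,0],[1,0,0,1.5,0,0,0]]'
python3 -m crank '[[1,0,0,0.7,0,0,0],[1,0,0,0,0,0,0],[1,0,0,0,0,0,0]]'
python3 - <<'E'
from mv import *
print(cur())
c=cam("wrist");save(c,"w26")
c=cam("side");save(c,"s26",(280,150,440,290),5)
E
```

```text
time: 23.4
eef_pos: [0.5382, -0.0933, 0.0439]
tcp_rot: [0.108, 0.994, 0.0, -0.001]
contact_force: [0.4, -0.6, -2.6]
opening: 0.117
time: 23.7
eef_pos: [0.5408, -0.0936, 0.041]
tcp_rot: [0.108, 0.994, -0.0, 0.002]
contact_force: [-0.3, -0.5, -1.4]
opening: 0.118
[[-0.977  0.214  0.005  0.541]
 [ 0.214  0.977 -0.001 -0.094]
 [-0.005 -0.    -1.     0.041]
 [ 0.     0.     0.     1.   ]]
```

View pics/w26.png

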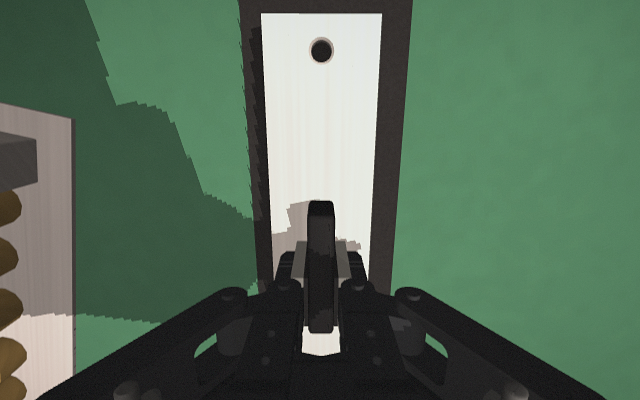

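View pics/s26.png

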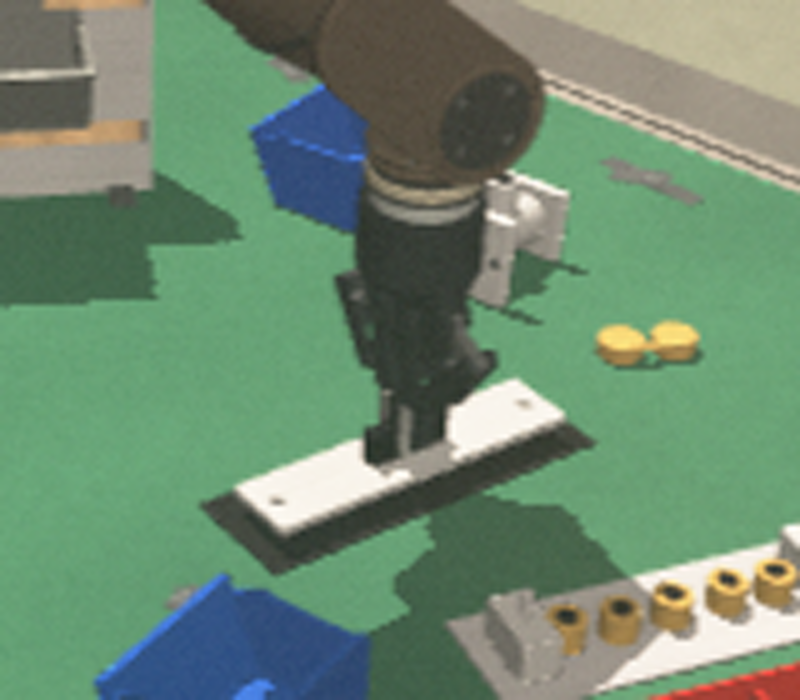

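```bash
python3 -m crank '[[1,0,0,0.5,0,0,0],[1,0,0,0.5,0,0,0],[1,0,0,0.15,0,0,0],[1,0,0,0,0,0,0],[1,0,0,0,0,0,0]]'
python3 -m crank '[[1,0,0,0.1,0,0,0],[1,0,0,0,0,0,0],[1,0,0,0,0,0,0]]'
```

```text
time: 24.3
eef_pos: [0.5399, -0.093, 0.0287]
tcp_rot: [0.107, 0.994, -0.0, 0.001]
contact_force: [-1.4, 0.3, 1.3]
opening: 0.118
time: 24.6
eef_pos: [0.5399, -0.093, 0.0287]
tcp_rot: [0.107, 0.994, -0.0, 0.001]
contact_force: [-4.7, 1.3, 7.0]
opening: 0.117
```

Seated on the mat. Release and rise.

```bash
python3 -m crank '[[0.5,0,0,0,0,0,0],[0.2,0,0,0,0,0,0],[0.2,0,0,0,0,0,0],[0.2,0,0,-1,0,0,0],[0.2,0,0,-3,0,0,0]]'
python3 -m crank '[[0.2,0,0,-4,0,0,0],[0.2,0,0,-4,0,0,0],[0.2,0,0,-3,0,0,0],[0.2,0,0,-1.5,0,0,0],[0.2,0,0,0,0,0,0]]'
python3 - <<'E'
from mv import *
c=cam("wrist");save(c,"w27")
c=cam("side");save(c,"s27",(280,150,480,330),4);c1=c
c2=cam("top");save(c2,"t27",(340,140,480,260),5)
for n,cc in(("top",c2),("side",c1),("wrist",c)):
    for t in("bush1",):
        print(n,[(round(d["p"],2),np.round(d["location"],1).tolist()) for d in place_of(t,n)[:8]], [(round(d["p"],2),np.round(d["location"],1).tolist()) for d in trace(t,n)[:8]])
E
```

```text
time: 25.1
eef_pos: [0.5375, -0.0923, 0.0655]
tcp_rot: [0.108, 0.994, 0.001, -0.002]
contact_force: [-0.2, 1.1, 0.2]
opening: 0.404
time: 25.6
eef_pos: [0.541, -0.0935, 0.1957]
tcp_rot: [0.107, 0.994, -0.001, 0.004]
contact_force: [-1.0, -1.1, 0.8]
opening: 0.398
top [(0.6, [427.2, 194.9]), (0.57, [413.7, 220.8]), (0.53, [430.5, 188.2]), (0.48, [422.8, 201.4]), (0.41, [420.9, 214.8])] [(0.61, [413.6, 219.9]), (0.59, [430.2, 193.4]), (0.5, [421.5, 198.7]), (0.47, [423.4, 214.1]), (0.36, [429.1, 188.0])]
side [(0.59, [433.5, 268.3]), (0.59, [390.8, 278.9]), (0.57, [401.9, 279.7]), (0.54, [417.9, 268.9]), (0.42, [425.2, 273.4])] [(0.59, [392.7, 274.9]), (0.58, [414.7, 268.2]), (0.57, [430.3, 268.9]), (0.4, [404.3, 277.3]), (0.28, [281.5, 164.2])]
wrist [(0.76, [138.4, 272.3]), (0.71, [148.8, 232.7]), (0.67, [145.8, 185.2]), (0.61, [140.4, 248.5]), (0.58, [146.6, 151.2])] [(0.91, [131.2, 275.1]), (0.86, [139.1, 189.5]), (0.74, [133.3, 253.4]), (0.63, [145.7, 235.5]), (0.59, [142.2, 155.2])]
```

View pics/w27.png

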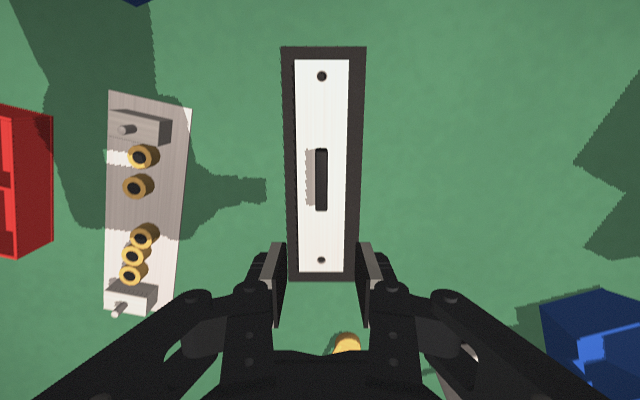

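View pics/s27.png

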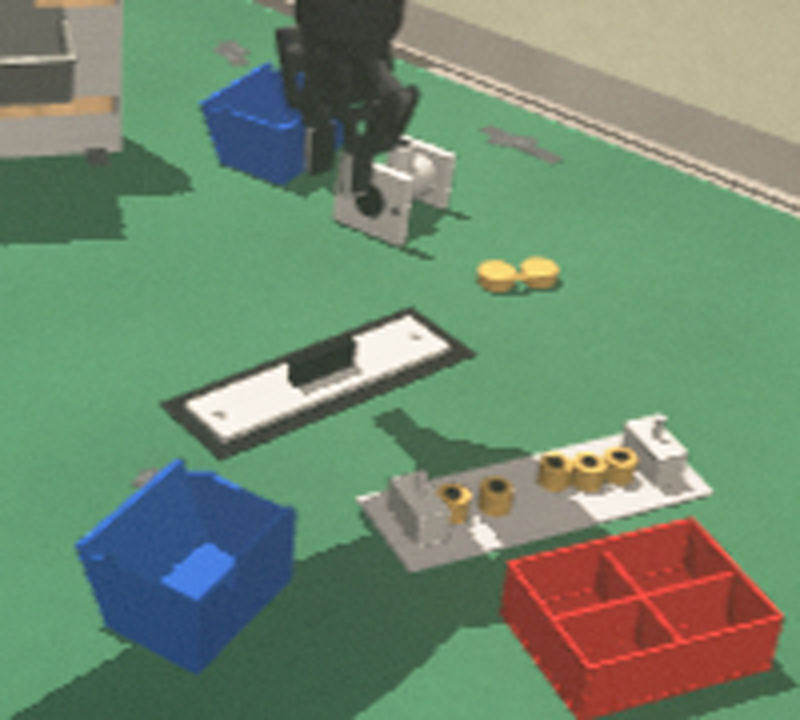

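View pics/t27.png

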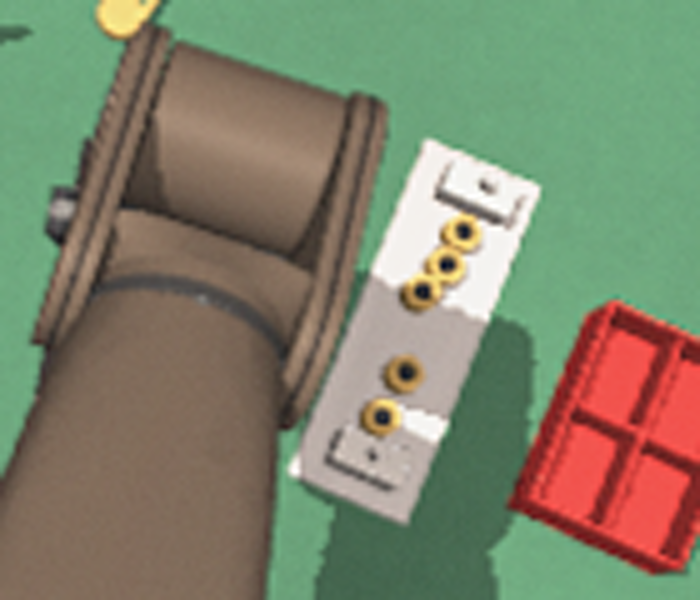

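```bash
cat >> mv.py <<'E'
JIG=T(rotz(-np.radians(24.9)),[.5413,-.2907,0])
def tdown(xb,p):
    a=np.radians(xb);x=np.array([np.cos(a),np.sin(a),0]);z=np.array([0,0,-1.]);return T(np.c_[x,np.cross(z,x),z],np.array(p,float))
def drop(X,Y,Z,lean=15):
    # tool x = -panel x , then lean z toward +panel x
    a=np.radians(lean); z=np.array([np.sin(a),0,-np.cos(a)]);x=np.array([-np.cos(a),0,-np.sin(a)]);y=np.cross(z,x)
    return PAN@T(np.c_[x,y,z],np.array([X,Y,Z])/1000)
E
python3 - <<'E'
from mv import *
A=cur()
G=tdown(155.1,JIG[:3,3]+[0,0,.2]); row(A,G,N=6); D=drop(-50,0,260); row(G,D); print(D)
E
```

```text
N 6 row [-1.03, -3.14, -0.14, 0.0, 0.01, 2.09]
  path [[0.54, -0.13, 0.19], [0.54, -0.16, 0.19], [0.55, -0.19, 0.2], [0.55, -0.22, 0.2], [0.54, -0.26, 0.2], [0.54, -0.29, 0.2]]  end [ 0.541 -0.291  0.2  ]
N 15 row [-1.15, 4.16, -0.14, -0.68, -0.84, -5.15]
  path [[0.57, -0.26, 0.2], [0.59, -0.22, 0.2], [0.62, -0.19, 0.21], [0.63, -0.15, 0.21], [0.65, -0.11, 0.21], [0.66, -0.06, 0.22], [0.67, -0.02, 0.22], [0.67, 0.02, 0.23], [0.67, 0.06, 0.23], [0.66, 0.11, 0.24], [0.65, 0.15, 0.24], [0.64, 0.19, 0.25], [0.62, 0.23, 0.25], [0.6, 0.27, 0.26], [0.58, 0.3, 0.26]]  end [0.58  0.303 0.26 ]
[[-0.583 -0.797  0.156  0.58 ]
 [-0.77   0.604  0.206  0.303]
 [-0.259  0.    -0.966  0.26 ]
 [ 0.     0.     0.     1.   ]]
```

```bash
python3 -m crank '[[0,-1.03,-3.14,-0.14,0,0,2.09],[0,-1.03,-3.14,-0.14,0,0,2.09],[0,-1.03,-3.14,-0.14,0,0,2.09],[0,-1.03,-3.14,-0.14,0,0,2.09],[0,-1.03,-3.14,-0.14,0,0,2.09]]'
python3 -m crank '[[0,-1.03,-3.14,-0.14,0,0,2.09],[0,0,0,0,0,0,0],[0,0,0,0,0,0,0],[0,0,0,0,0,0,0]]'
python3 - <<'E'
from mv import *
c=cam("wrist");save(c,"w28");save(c,"w28c",(240,60,400,270),2.8);print(cur())
L=place_of("bush1","wrist")
I=np.linalg.inv(JIG)
for d in sorted(L,key=lambda d:d["location"][1]):
    a=atz(c,d["location"],.003); print(round(d["p"],2),np.round(d["location"],1),a,((I[:3,:3]@a+I[:3,3])*1000).round(1))
E
```

```text
time: 26.55
eef_pos: [0.5441, -0.2592, 0.1994]
tcp_rot: [0.198, 0.98, 0.0, 0.001]
contact_force: [0.2, -0.7, 0.0]
opening: 0.498
time: 26.95
eef_pos: [0.5415, -0.2899, 0.2006]
tcp_rot: [0.215, 0.977, 0.0, 0.001]
contact_force: [0.4, -0.0, 0.3]
opening: 0.496
[[-0.908  0.419  0.002  0.542]
 [ 0.419  0.908  0.    -0.29 ]
 [-0.002  0.001 -1.     0.201]
 [ 0.     0.     0.     1.   ]]
0.91 [322.3 106.9] [ 0.478 -0.258  0.003] [-71.1   2.8   3. ]
0.82 [319.4 144. ] [ 0.51  -0.276  0.003] [-34.7  -0.    3. ]
0.58 [321.4 214. ] [ 0.58  -0.306  0.003] [41.4  2.2  3. ]
0.91 [317.7 235.1] [ 0.601 -0.32   0.003] [66.5 -1.8  3. ]
```

View pics/w28c.png

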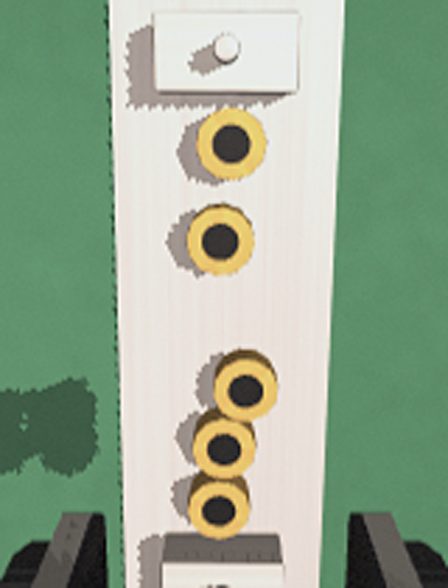

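```bash
cat > rim.py <<'E'
from mv import *
def rims(c,lst,z=.021):
    I=np.linalg.inv(JIG);out=[]
    for uv in lst:
        a=atz(c,uv,z);q=(I[:3,:3]@a+I[:3,3])*1000;print(np.round(uv,1),a,q.round(1));out.append(a)
    return out
def hough(c,box):
    x0,y0,x1,y1=box
    g=cv2.cvtColor(c["color"][y0:y1,x0:x1],cv2.COLOR_RGB2HSV)
    m=cv2.inRange(g,(15,110,60),(32,255,255));return m
E
python3 - <<'E'
from rim import *
c=cam("wrist")
print("py")
rims(c,[(240+u/2.8,60+v/2.8) for u,v in[(232,145),(220,240),(246,388),(224,447),(219,510)]])
print("dowel",end="");rims(c,[(240+227/2.8,60+48/2.8)],.048)
E
```

```text
py
[322.9 111.8] [ 0.482 -0.259  0.021] [-66.8   3.5  21. ]
[318.6 145.7] [ 0.509 -0.276  0.021] [-35.1  -0.5  21. ]
[327.9 198.6] [ 0.562 -0.29   0.021] [18.5  9.  21. ]
[320.  219.6] [ 0.579 -0.307  0.021] [41.5  1.1 21. ]
[318.2 242.1] [ 0.602 -0.32   0.021] [67.1 -0.8 21. ]
dowel[321.1  77.1] [ 0.456 -0.249  0.048] [-95.2   1.6  48. ]
```

```bash
python3 -m crank '[[0,1.2,-0.05,2.5,0,0,0],[0,1.2,-0.05,3.5,0,0,0],[0,1.1,0,3.5,0,0,0],[0,0,0,2.5,0,0,0],[0,0,0,0,0,0,0]]'
python3 -m crank '[[0,0,0,0,0,0,0],[0,0,0,0,0,0,0]]'
python3 - <<'E'
from mv import *
c=cam("wrist");save(c,"w29");A=cur();print(A[:3,3])
print("grasp line at z21:",proj(c,[[A[0,3],A[1,3],.021]]))
E
```

```text
time: 27.6
eef_pos: [0.5071, -0.2742, 0.0768]
tcp_rot: [0.215, 0.977, 0.002, -0.003]
contact_force: [-1.3, 1.1, -0.3]
opening: 0.498
time: 27.8
eef_pos: [0.5113, -0.2779, 0.0834]
tcp_rot: [0.215, 0.977, -0.001, 0.003]
contact_force: [-0.1, -0.9, 0.9]
opening: 0.501
[ 0.511 -0.278  0.084]
grasp line at z21: [[319.963 223.876]]
```

View pics/w29.png

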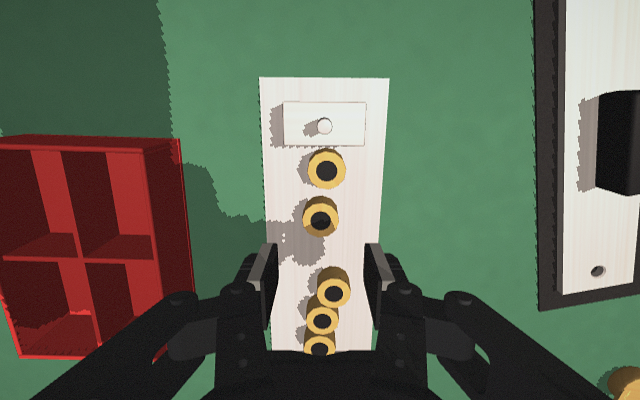

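```bash
python3 -m crank '[[0,0.15,0,1.5,0,0,0],[0,0,0,2,0,0,0],[0,0,0,1.5,0,0,0],[0,0,0,0.7,0,0,0],[0,0,0,0.2,0,0,0]]'
python3 -m crank '[[0,0,0,0,0,0,0],[0,0,0,0,0,0,0],[0,0,0,0,0,0,0]]'
python3 - <<'E'
from mv import *
c=cam("wrist");save(c,"w30");A=cur();print(A[:3,3])
print("grasp line at z21:",proj(c,[[A[0,3],A[1,3],.021]]))
E
```

```text
time: 28.35
eef_pos: [0.5079, -0.2761, 0.0207]
tcp_rot: [0.215, 0.977, 0.0, 0.0]
contact_force: [-0.9, 0.1, -0.0]
opening: 0.502
time: 28.65
eef_pos: [0.5091, -0.277, 0.023]
tcp_rot: [0.215, 0.977, -0.0, 0.002]
contact_force: [-0.3, 0.1, -0.0]
opening: 0.501
[ 0.509 -0.277  0.023]
grasp line at z21: [[319.815 272.638]]
```

View pics/w30.png

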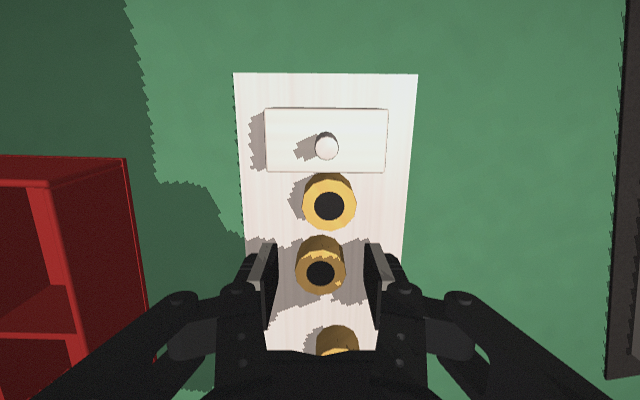

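```bash
python3 -m crank '[[0.2,0,0,0.15,0,0,0],[1,0,0,0,0,0,0],[1,0,0,0,0,0,0],[1,0,0,0,0,0,0],[1,0,0,0,0,0,0]]' 50
python3 -m crank '[[1,0,0,-0.5,0,0,0],[1,0,0,-2,0,0,0],[1,0,0,-4,0,0,0],[1,0,0,-4.5,0,0,0],[1,0,0,-4.5,0,0,0]]'
python3 -m crank '[[1,0,0,-4,0,0,0],[1,0,0,-2,0,0,0],[1,0,0,0,0,0,0]]'
python3 - <<'E'
from mv import *
c=cam("wrist");save(c,"w31");A=cur();print(A[:3,3])
D=drop(-50,20,280);row(A,D)
row(D,drop(-50,20,150),N=4)
E
```

```text
time: 29.2
eef_pos: [0.5088, -0.2767, 0.0209]
tcp_rot: [0.215, 0.977, -0.0, 0.002]
contact_force: [-1.0, 0.0, 1.9]
opening: 0.256
time: 29.7
eef_pos: [0.5074, -0.2759, 0.1765]
tcp_rot: [0.215, 0.977, 0.0, 0.001]
contact_force: [0.9, -0.7, -0.2]
opening: 0.254
time: 30.0
eef_pos: [0.5094, -0.2776, 0.2402]
tcp_rot: [0.215, 0.977, -0.002, 0.005]
contact_force: [-0.3, 0.8, -0.8]
opening: 0.256
[ 0.508 -0.277  0.237]
N 15 row [-1.25, 4.11, -0.01, -0.69, -0.82, -5.15]
  path [[0.54, -0.24, 0.24], [0.56, -0.21, 0.24], [0.59, -0.17, 0.24], [0.6, -0.14, 0.24], [0.62, -0.1, 0.24], [0.63, -0.05, 0.25], [0.64, -0.01, 0.25], [0.64, 0.03, 0.25], [0.64, 0.07, 0.26], [0.64, 0.12, 0.26], [0.63, 0.16, 0.26], [0.62, 0.2, 0.27], [0.61, 0.24, 0.27], [0.59, 0.28, 0.28], [0.56, 0.31, 0.28]]  end [0.564 0.315 0.28 ]
N 4 row [0.84, 0.0, 3.14, -0.0, 0.0, -0.0]
  path [[0.56, 0.31, 0.25], [0.56, 0.31, 0.21], [0.56, 0.31, 0.18], [0.56, 0.31, 0.15]]  end [0.564 0.315 0.15 ]
```

View pics/w31.png

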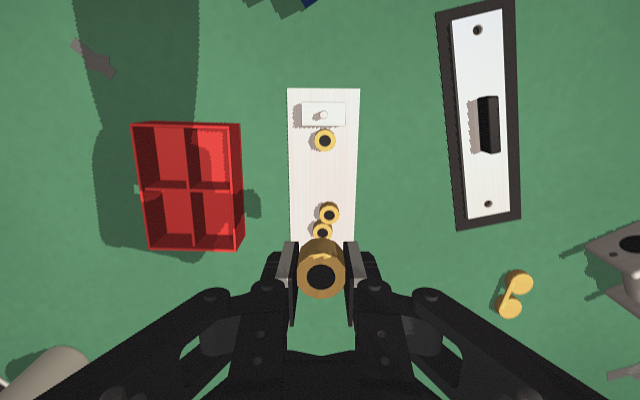

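```bash
python3 -m crank '[[1,-1.25,4.11,-0.01,-0.69,-0.82,-5.15],[1,-1.25,4.11,-0.01,-0.69,-0.82,-5.15],[1,-1.25,4.11,-0.01,-0.69,-0.82,-5.15],[1,-1.25,4.11,-0.01,-0.69,-0.82,-5.15],[1,-1.25,4.11,-0.01,-0.69,-0.82,-5.15]]'
python3 -m crank '[[1,-1.25,4.11,-0.01,-0.69,-0.82,-5.15],[1,-1.25,4.11,-0.01,-0.69,-0.82,-5.15],[1,-1.25,4.11,-0.01,-0.69,-0.82,-5.15],[1,-1.25,4.11,-0.01,-0.69,-0.82,-5.15],[1,-1.25,4.11,-0.01,-0.69,-0.82,-5.15]]'
python3 -m crank '[[1,-1.25,4.11,-0.01,-0.69,-0.82,-5.15],[1,-1.25,4.11,-0.01,-0.69,-0.82,-5.15],[1,-1.25,4.11,-0.01,-0.69,-0.82,-5.15],[1,-1.25,4.11,-0.01,-0.69,-0.82,-5.15],[1,-1.25,4.11,-0.01,-0.69,-0.82,-5.15]]'
python3 -m crank '[[1,0,0,0,0,0,0],[1,0,0,0,0,0,0],[1,0,0,0,0,0,0]]'
python3 - <<'E'
from mv import *
c=cam("wrist");save(c,"w32");A=cur();print(A)
row(A,drop(-50,20,280))
row(A,drop(-50,20,150),N=5)
E
```

```text
time: 30.55
eef_pos: [0.6184, -0.0929, 0.2385]
tcp_rot: [-0.009, 0.999, 0.022, 0.04]
contact_force: [0.4, 0.8, -0.7]
opening: 0.253
time: 31.05
eef_pos: [0.6377, 0.1183, 0.2558]
tcp_rot: [-0.232, 0.969, 0.042, 0.079]
contact_force: [0.9, 0.8, -0.4]
opening: 0.255
time: 31.55
eef_pos: [0.5618, 0.316, 0.2755]
tcp_rot: [-0.443, 0.887, 0.06, 0.113]
contact_force: [0.2, 0.8, 0.2]
opening: 0.257
time: 31.85
eef_pos: [0.5636, 0.3138, 0.2773]
tcp_rot: [-0.441, 0.888, 0.059, 0.114]
contact_force: [0.3, 0.3, -0.9]
opening: 0.255
[[-0.586 -0.796  0.152  0.564]
 [-0.769  0.605  0.206  0.314]
 [-0.256  0.004 -0.967  0.278]
 [ 0.     0.     0.     1.   ]]
N 1 row [-0.16, 0.06, -0.19, 0.19, -0.19, -0.13]
  path [[0.56, 0.31, 0.28]]  end [0.564 0.315 0.28 ]
N 5 row [0.64, 0.01, 2.48, 0.04, -0.04, -0.03]
  path [[0.56, 0.31, 0.25], [0.56, 0.31, 0.23], [0.56, 0.31, 0.2], [0.56, 0.31, 0.18], [0.56, 0.31, 0.15]]  end [0.564 0.315 0.15 ]
```

View pics/w32.png

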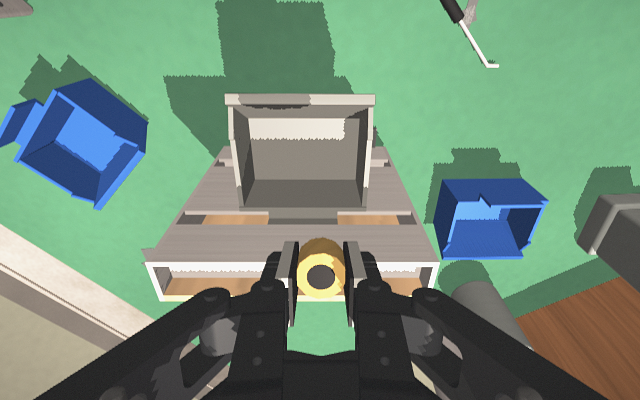

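```bash
python3 -m crank '[[1,0.64,0,2.48,0,0,0],[1,0.64,0,2.48,0,0,0],[1,0.64,0,2.48,0,0,0],[1,0.64,0,2.48,0,0,0],[1,0.64,0,2.48,0,0,0]]'
python3 -m crank '[[1,0,0,0,0,0,0],[1,0,0,0,0,0,0],[1,0,0,0,0,0,0]]'
python3 - <<'E'
from mv import *
c=cam("wrist");save(c,"w33");A=cur();print((np.linalg.inv(PAN)@A)[:3,3])
E
```

```text
time: 32.4
eef_pos: [0.5648, 0.3143, 0.1498]
tcp_rot: [-0.44, 0.889, 0.059, 0.116]
contact_force: [0.3, -0.1, 0.0]
opening: 0.257
time: 32.7
eef_pos: [0.5656, 0.3157, 0.1534]
tcp_rot: [-0.441, 0.888, 0.059, 0.117]
contact_force: [-1.0, -0.6, -0.4]
opening: 0.259
[-0.048  0.02   0.154]
```

View pics/w33.png

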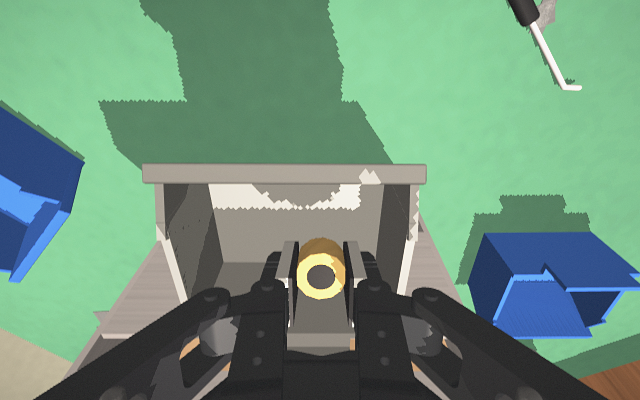

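```bash
python3 -m crank '[[1,0.2,0,0.75,0,0,0],[1,0.2,0,0.75,0,0,0],[1,0,0,0,0,0,0],[0.4,0,0,0,0,0,0],[0.3,0,0,0,0,0,0]]'
python3 -m crank '[[0.3,0,0,0,0,0,0],[0.3,0,0,0,0,0,0],[0.3,-0.8,0,-3.1,0,0,0],[0.3,-0.8,0,-3.1,0,0,0],[0.3,-0.8,0,-3.1,0,0,0]]'
python3 -m crank '[[0,-0.8,0,-3.1,0,0,0],[0,-0.5,0,-2,0,0,0],[0,0,0,0,0,0,0]]'
python3 - <<'E'
from mv import *
c=cam("wrist");save(c,"w34");A=cur();print((np.linalg.inv(PAN)@A)[:3,3])
c=cam("side");save(c,"s34",(240,110,340,200),6)
G=tdown(155.1,(JIG@np.array([-.0668,.0035,.2,1]))[:3]);print(G[:3,3]); row(A,G)
E
```

```text
time: 33.25
eef_pos: [0.5643, 0.316, 0.1361]
tcp_rot: [-0.441, 0.888, 0.059, 0.116]
contact_force: [-0.1, 0.5, -0.6]
opening: 0.348
time: 33.75
eef_pos: [0.5637, 0.315, 0.2329]
tcp_rot: [-0.441, 0.888, 0.059, 0.116]
contact_force: [-0.1, 0.6, -0.4]
opening: 0.349
time: 34.05
eef_pos: [0.5654, 0.3152, 0.2899]
tcp_rot: [-0.441, 0.887, 0.058, 0.12]
contact_force: [-0.1, -0.7, -0.2]
opening: 0.501
[-0.05   0.02   0.287]
[ 0.482 -0.259  0.2  ]
N 15 row [1.8, -3.83, 0.21, 0.69, 0.85, 5.15]
  path [[0.58, 0.28, 0.28], [0.6, 0.24, 0.27], [0.61, 0.2, 0.27], [0.62, 0.16, 0.26], [0.63, 0.12, 0.25], [0.63, 0.08, 0.25], [0.63, 0.03, 0.24], [0.62, -0.01, 0.23], [0.61, -0.05, 0.23], [0.6, -0.09, 0.22], [0.58, -0.13, 0.22], [0.56, -0.16, 0.21], [0.54, -0.2, 0.21], [0.51, -0.23, 0.2], [0.48, -0.26, 0.2]]  end [ 0.482 -0.259  0.2  ]
```

View pics/w34.png

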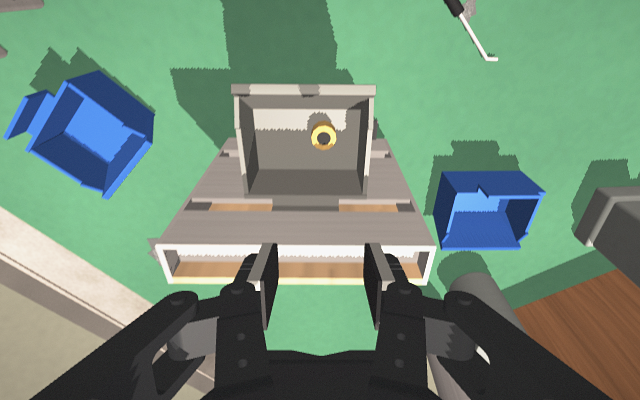

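View pics/s34.png

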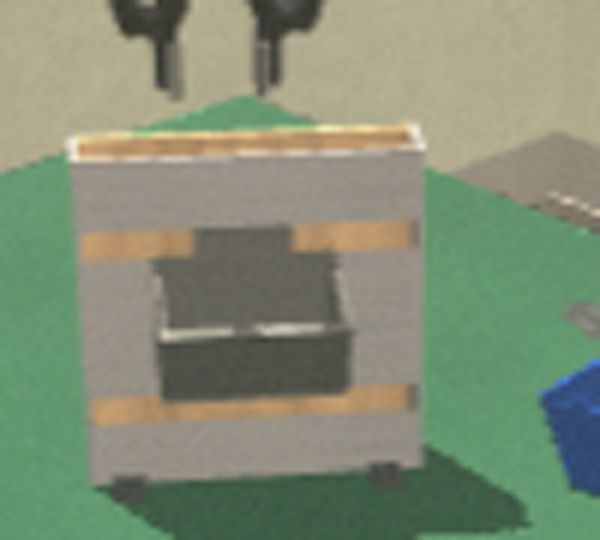

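```bash
python3 -m crank '[[0,1.8,-3.83,0.21,0.69,0.85,5.15],[0,1.8,-3.83,0.21,0.69,0.85,5.15],[0,1.8,-3.83,0.21,0.69,0.85,5.15],[0,1.8,-3.83,0.21,0.69,0.85,5.15],[0,1.8,-3.83,0.21,0.69,0.85,5.15]]'
python3 -m crank '[[0,1.8,-3.83,0.21,0.69,0.85,5.15],[0,1.8,-3.83,0.21,0.69,0.85,5.15],[0,1.8,-3.83,0.21,0.69,0.85,5.15],[0,1.8,-3.83,0.21,0.69,0.85,5.15],[0,1.8,-3.83,0.21,0.69,0.85,5.15]]'
python3 -m crank '[[0,1.8,-3.83,0.21,0.69,0.85,5.15],[0,1.8,-3.83,0.21,0.69,0.85,5.15],[0,1.8,-3.83,0.21,0.69,0.85,5.15],[0,1.8,-3.83,0.21,0.69,0.85,5.15],[0,1.8,-3.83,0.21,0.69,0.85,5.15]]'
python3 -m crank '[[0,0,0,3.0,0,0,0],[0,0,0,4,0,0,0],[0,0,0,3.5,0,0,0],[0,0,0,1,0,0,0],[0,0,0,0,0,0,0]]'
python3 -m crank '[[0,0,0,0,0,0,0],[0,0,0,0,0,0,0],[0,0,0,0,0,0,0]]'
cat > g.py <<'E'
from mv import *
import sys
c=cam("wrist");save(c,sys.argv[1]);A=cur();print(A)
print("grasp line at z21:",proj(c,[[A[0,3],A[1,3],.021]]), "mm/px",1000*(c["cam_to_world"][2,3]-.021)/c["f"])
E
python3 g.py w35
```

```text
time: 34.65
eef_pos: [0.6284, 0.1164, 0.2463]
tcp_rot: [-0.229, 0.969, 0.041, 0.078]
contact_force: [0.8, -0.4, -0.7]
opening: 0.499
time: 35.15
eef_pos: [0.5981, -0.0889, 0.2154]
tcp_rot: [-0.006, 0.999, 0.021, 0.038]
contact_force: [-0.1, -0.7, 0.1]
opening: 0.5
time: 35.65
eef_pos: [0.4792, -0.2606, 0.1963]
tcp_rot: [0.217, 0.976, -0.001, -0.004]
contact_force: [0.4, 0.2, -0.5]
opening: 0.5
time: 36.15
eef_pos: [0.4789, -0.2588, 0.0811]
tcp_rot: [0.215, 0.977, -0.0, -0.005]
contact_force: [0.3, 1.0, 0.5]
opening: 0.499
time: 36.45
eef_pos: [0.4821, -0.2611, 0.0863]
tcp_rot: [0.215, 0.977, -0.002, -0.0]
contact_force: [0.2, 0.0, 0.4]
opening: 0.499
[[-0.907  0.42  -0.002  0.482]
 [ 0.42   0.907 -0.004 -0.261]
 [-0.    -0.005 -1.     0.086]
 [ 0.     0.     0.     1.   ]]
grasp line at z21: [[320.626 222.285]] mm/px 0.6098883144203975
```

View pics/w35.png

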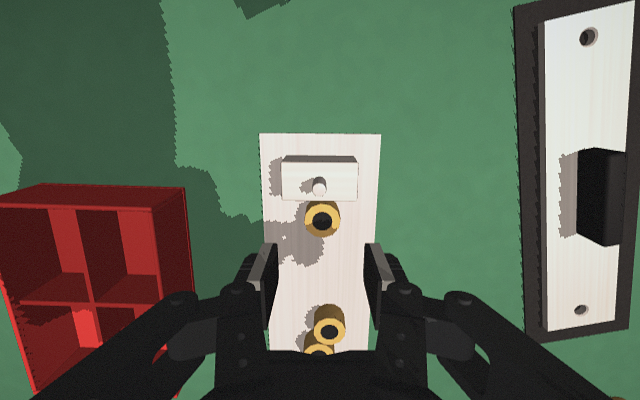

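```bash
python3 -m crank '[[0,0.1,0.08,1.5,0,0,0],[0,0,0,2,0,0,0],[0,0,0,1.5,0,0,0],[0,0,0,0.9,0,0,0],[0,0,0,0.3,0,0,0]]'
python3 -m crank '[[0,0,0,0,0,0,0],[0,0,0,0,0,0,0],[0,0,0,0,0,0,0]]'
python3 g.py w36
```

```text
time: 37.0
eef_pos: [0.4793, -0.2587, 0.0206]
tcp_rot: [0.215, 0.977, -0.001, -0.003]
contact_force: [0.6, 0.0, -0.3]
opening: 0.502
time: 37.3
eef_pos: [0.4807, -0.2599, 0.0232]
tcp_rot: [0.215, 0.977, -0.002, -0.001]
contact_force: [-0.4, 0.4, -0.9]
opening: 0.499
[[-0.907  0.42  -0.003  0.481]
 [ 0.42   0.907 -0.003 -0.26 ]
 [ 0.001 -0.004 -1.     0.023]
 [ 0.     0.     0.     1.   ]]
grasp line at z21: [[319.825 272.46 ]] mm/px 0.408799096481854
```

View pics/w36.png

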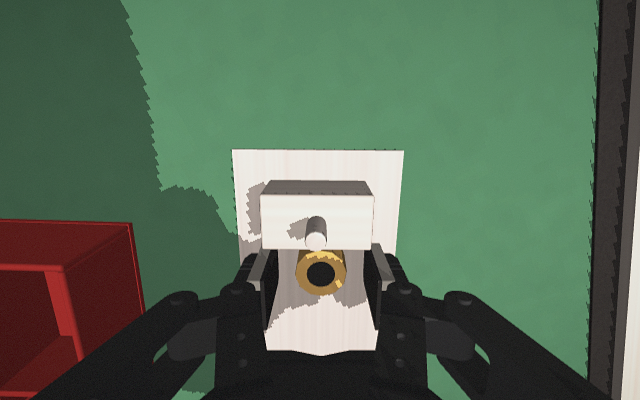

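```bash
python3 -m crank '[[0.2,0,0,0.15,0,0,0],[1,0,0,0,0,0,0],[1,0,0,0,0,0,0],[1,0,0,0,0,0,0],[1,0,0,0,0,0,0]]' 50
python3 -m crank '[[1,0,0,-0.5,0,0,0],[1,0,0,-2,0,0,0],[1,0,0,-4,0,0,0],[1,0,0,-4.5,0,0,0],[1,0,0,-4.5,0,0,0]]'
python3 -m crank '[[1,0,0,-4,0,0,0],[1,0,0,-2,0,0,0],[1,0,0,0,0,0,0]]'
python3 - <<'E'
from mv import *
A=cur();print(A[:3,3])
D=drop(-50,-14,280);row(A,D)
E
```

```text
time: 37.85
eef_pos: [0.4804, -0.2596, 0.0212]
tcp_rot: [0.215, 0.977, -0.002, -0.001]
contact_force: [-0.6, -0.3, 3.1]
opening: 0.259
time: 38.35
eef_pos: [0.48, -0.2584, 0.1767]
tcp_rot: [0.215, 0.977, -0.001, -0.003]
contact_force: [0.9, -0.6, -0.7]
opening: 0.258
time: 38.65
eef_pos: [0.4825, -0.26, 0.2402]
tcp_rot: [0.215, 0.977, -0.003, 0.002]
contact_force: [0.6, 0.6, -1.0]
opening: 0.259
[ 0.482 -0.26   0.24 ]
N 15 row [-1.57, 3.77, 0.03, -0.71, -0.84, -5.14]
  path [[0.51, -0.23, 0.24], [0.54, -0.2, 0.24], [0.56, -0.17, 0.24], [0.59, -0.13, 0.24], [0.6, -0.1, 0.24], [0.62, -0.06, 0.25], [0.63, -0.02, 0.25], [0.64, 0.02, 0.25], [0.64, 0.06, 0.26], [0.64, 0.1, 0.26], [0.64, 0.14, 0.26], [0.63, 0.18, 0.27], [0.62, 0.22, 0.27], [0.61, 0.26, 0.28], [0.59, 0.29, 0.28]]  end [0.591 0.294 0.28 ]
```

```bash
python3 -m crank '[[1,-1.57,3.77,0.03,-0.71,-0.84,-5.14],[1,-1.57,3.77,0.03,-0.71,-0.84,-5.14],[1,-1.57,3.77,0.03,-0.71,-0.84,-5.14],[1,-1.57,3.77,0.03,-0.71,-0.84,-5.14],[1,-1.57,3.77,0.03,-0.71,-0.84,-5.14]]'
python3 -m crank '[[1,-1.57,3.77,0.03,-0.71,-0.84,-5.14],[1,-1.57,3.77,0.03,-0.71,-0.84,-5.14],[1,-1.57,3.77,0.03,-0.71,-0.84,-5.14],[1,-1.57,3.77,0.03,-0.71,-0.84,-5.14],[1,-1.57,3.77,0.03,-0.71,-0.84,-5.14]]'
python3 -m crank '[[1,-1.57,3.77,0.03,-0.71,-0.84,-5.14],[1,-1.57,3.77,0.03,-0.71,-0.84,-5.14],[1,-1.57,3.77,0.03,-0.71,-0.84,-5.14],[1,-1.57,3.77,0.03,-0.71,-0.84,-5.14],[1,-1.57,3.77,0.03,-0.71,-0.84,-5.14]]'
python3 -m crank '[[1,0,0,0,0,0,0],[1,0,0,0,0,0,0],[1,0,0,0,0,0,0]]'
python3 - <<'E'
from mv import *
c=cam("wrist");save(c,"w37");A=cur();print((np.linalg.inv(PAN)@A))
row(A,drop(-50,-14,140),N=5)
E
```

```text
time: 39.15
eef_pos: [0.6029, -0.0959, 0.2366]
tcp_rot: [-0.009, 0.999, 0.022, 0.038]
contact_force: [0.4, -0.3, -0.8]
opening: 0.261
time: 39.65
eef_pos: [0.6416, 0.102, 0.253]
tcp_rot: [-0.231, 0.969, 0.043, 0.078]
contact_force: [0.1, -0.1, -0.2]
opening: 0.258
time: 40.15
eef_pos: [0.589, 0.2962, 0.2743]
tcp_rot: [-0.442, 0.888, 0.062, 0.113]
contact_force: [0.3, -0.0, -0.2]
opening: 0.26
time: 40.45
eef_pos: [0.5905, 0.294, 0.2757]
tcp_rot: [-0.44, 0.889, 0.062, 0.114]
contact_force: [0.4, 0.2, 0.2]
opening: 0.255
[[-0.966  0.003  0.257 -0.051]
 [ 0.005  1.     0.008 -0.014]
 [-0.257  0.009 -0.966  0.276]
 [ 0.     0.     0.     1.   ]]
N 5 row [0.69, -0.02, 2.64, 0.09, -0.02, -0.06]
  path [[0.59, 0.29, 0.25], [0.59, 0.29, 0.22], [0.59, 0.29, 0.19], [0.59, 0.29, 0.17], [0.59, 0.29, 0.14]]  end [0.591 0.294 0.14 ]
```

View pics/w37.png

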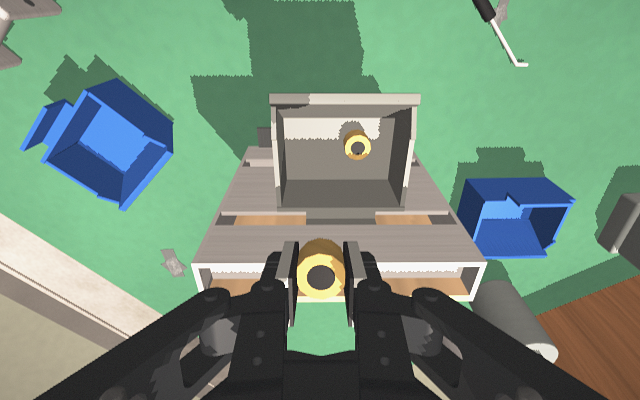

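```bash
python3 -m crank '[[1,0.68,-0.05,2.58,0,0,0],[1,0.68,-0.05,2.58,0,0,0],[1,0.68,-0.05,2.58,0,0,0],[1,0.68,0,2.58,0,0,0],[1,0.6,0,2.3,0,0,0]]'
python3 -m crank '[[1,0,0,0,0,0,0],[1,0,0,0,0,0,0],[1,0,0,0,0,0,0],[0.4,0,0,0,0,0,0],[0.3,0,0,0,0,0,0]]'
python3 -m crank '[[0.3,0,0,0,0,0,0],[0.3,0,0,0,0,0,0],[0.3,-0.8,0,-3.1,0,0,0],[0.3,-0.8,0,-3.1,0,0,0],[0.3,-0.8,0,-3.1,0,0,0]]'
python3 -m crank '[[0,-0.8,0,-3.1,0,0,0],[0,-0.5,0,-2,0,0,0],[0,0,0,0,0,0,0],[0,0,0,0,0,0,0]]'
python3 - <<'E'
from mv import *
c=cam("wrist");save(c,"w38");A=cur();print((np.linalg.inv(PAN)@A)[:3,3])
c=cam("side");save(c,"s38",(240,110,340,200),6);save(c,"s38b",(370,230,450,310),7)
b3=np.array([18.5,9]);b4=np.array([41.5,1.1]);d=b4-b3;ang=np.degrees(np.arctan2(d[1],d[0]));print(ang,np.linalg.norm(d))
G=tdown(155.1+ang,(JIG@np.array([.0185,.009,.2,1]))[:3]);print(G[:3,3]); row(A,G)
E
```

```text
time: 41.0
eef_pos: [0.5915, 0.2935, 0.1451]
tcp_rot: [-0.439, 0.889, 0.062, 0.114]
contact_force: [0.3, -0.2, 0.4]
opening: 0.257
time: 41.5
eef_pos: [0.5923, 0.2954, 0.1491]
tcp_rot: [-0.44, 0.888, 0.061, 0.117]
contact_force: [-0.2, 0.3, 0.6]
opening: 0.347
time: 42.0
eef_pos: [0.5911, 0.294, 0.2441]
tcp_rot: [-0.44, 0.888, 0.062, 0.115]
contact_force: [1.1, 0.9, -0.2]
opening: 0.351
time: 42.4
eef_pos: [0.5911, 0.2932, 0.2954]
tcp_rot: [-0.44, 0.888, 0.062, 0.115]
contact_force: [-0.1, 0.1, -0.7]
opening: 0.503
[-0.051 -0.014  0.294]
-18.956482476517916 24.318922673506734
[ 0.562 -0.29   0.2  ]
N 15 row [0.85, -4.36, 0.32, 0.86, 0.71, 6.4]
  path [[0.62, 0.26, 0.29], [0.65, 0.23, 0.28], [0.67, 0.19, 0.28], [0.69, 0.15, 0.27], [0.7, 0.1, 0.26], [0.71, 0.06, 0.25], [0.71, 0.02, 0.25], [0.71, -0.03, 0.24], [0.7, -0.07, 0.23], [0.69, -0.11, 0.23], [0.67, -0.15, 0.22], [0.65, -0.19, 0.21], [0.62, -0.23, 0.21], [0.6, -0.26, 0.2], [0.56, -0.29, 0.2]]  end [ 0.562 -0.29   0.2  ]
```

View pics/w38.png

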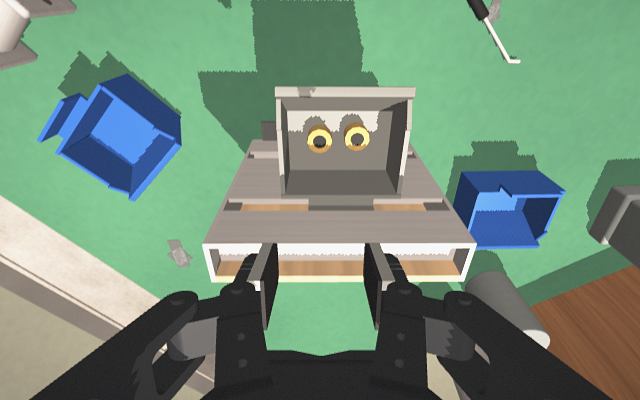

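View pics/s38b.png

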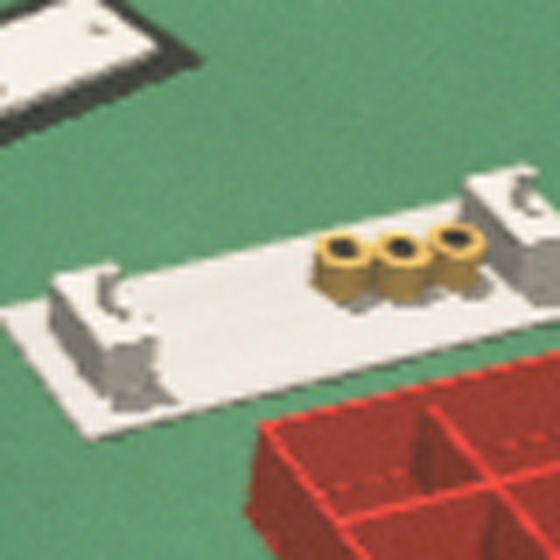

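```bash
python3 -m crank '[[0,0.85,-4.36,0.32,0.86,0.71,6.4],[0,0.85,-4.36,0.32,0.86,0.71,6.4],[0,0.85,-4.36,0.32,0.86,0.71,6.4],[0,0.85,-4.36,0.32,0.86,0.71,6.4],[0,0.85,-4.36,0.32,0.86,0.71,6.4]]'
python3 -m crank '[[0,0.85,-4.36,0.32,0.86,0.71,6.4],[0,0.85,-4.36,0.32,0.86,0.71,6.4],[0,0.85,-4.36,0.32,0.86,0.71,6.4],[0,0.85,-4.36,0.32,0.86,0.71,6.4],[0,0.85,-4.36,0.32,0.86,0.71,6.4]]'
python3 -m crank '[[0,0.85,-4.36,0.32,0.86,0.71,6.4],[0,0.85,-4.36,0.32,0.86,0.71,6.4],[0,0.85,-4.36,0.32,0.86,0.71,6.4],[0,0.85,-4.36,0.32,0.86,0.71,6.4],[0,0.85,-4.36,0.32,0.86,0.71,6.4]]'
python3 -m crank '[[0,0,0,3.0,0,0,0],[0,0,0,4,0,0,0],[0,0,0,3.5,0,0,0],[0,0,0,1,0,0,0],[0,0,0,0,0,0,0]]'
python3 -m crank '[[0,0,0,0,0,0,0],[0,0,0,0,0,0,0],[0,0,0,0,0,0,0]]'
python3 g.py w39
```

```text
time: 43.0
eef_pos: [0.7003, 0.1036, 0.2603]
tcp_rot: [-0.173, 0.981, 0.045, 0.081]
contact_force: [0.3, -0.4, -0.5]
opening: 0.502
time: 43.5
eef_pos: [0.6887, -0.1132, 0.225]
tcp_rot: [0.106, 0.993, 0.024, 0.041]
contact_force: [1.3, 0.0, -0.1]
opening: 0.497
time: 44.0
eef_pos: [0.561, -0.2901, 0.1989]
tcp_rot: [0.376, 0.927, 0.002, -0.001]
contact_force: [0.2, -0.6, 0.3]
opening: 0.501
time: 44.5
eef_pos: [0.5616, -0.2877, 0.0832]
tcp_rot: [0.374, 0.928, 0.002, -0.002]
contact_force: [0.1, -0.5, 0.7]
opening: 0.503
time: 44.8
eef_pos: [0.5647, -0.2898, 0.0891]
tcp_rot: [0.374, 0.928, 0.001, 0.003]
contact_force: [-0.2, -0.0, -0.4]
opening: 0.499
[[-0.721  0.693  0.006  0.564]
 [ 0.693  0.721 -0.    -0.29 ]
 [-0.004  0.004 -1.     0.089]
 [ 0.     0.     0.     1.   ]]
grasp line at z21: [[319.599 220.416]] mm/px 0.6177968799508909
```

View pics/w39.png

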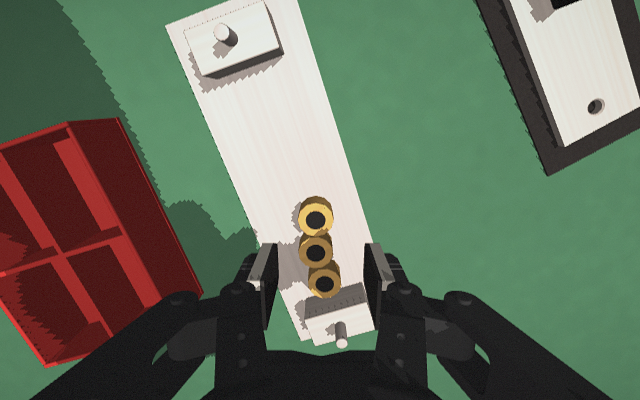

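Run:
```python
from mv import *
c=cam("wrist");A=cur();I=np.linalg.inv(A)
for p in[(120,118),(203,292)]:
    a=atz(c,p,.045);print(a,I[:3,:3]@a+I[:3,3])
```

```text
[ 0.444 -0.318  0.045] [ 0.067 -0.105  0.043]
[ 0.541 -0.368  0.045] [-0.038 -0.073  0.043]
```

```bash
python3 -m crank '[[0,0.08,-0.25,1.5,0,0,0],[0,0,0,2,0,0,0],[0,0,0,1.5,0,0,0],[0,0,0,1.1,0,0,0],[0,0,0,0.4,0,0,0]]'
python3 -m crank '[[0,0,0,0,0,0,0],[0,0,0,0,0,0,0],[0,0,0,0,0,0,0]]'
python3 g.py w40
```

```text
time: 45.4
eef_pos: [0.5603, -0.2895, 0.0195]
tcp_rot: [0.374, 0.928, 0.002, -0.001]
contact_force: [-0.5, -0.2, 0.5]
opening: 0.5
time: 45.7
eef_pos: [0.562, -0.2907, 0.0228]
tcp_rot: [0.374, 0.928, 0.001, 0.002]
contact_force: [0.4, 0.4, 0.2]
opening: 0.5
[[-0.721  0.693  0.005  0.562]
 [ 0.693  0.721  0.001 -0.291]
 [-0.003  0.004 -1.     0.023]
 [ 0.     0.     0.     1.   ]]
grasp line at z21: [[319.771 273.069]] mm/px 0.4066418160674117
```

View pics/w40.png

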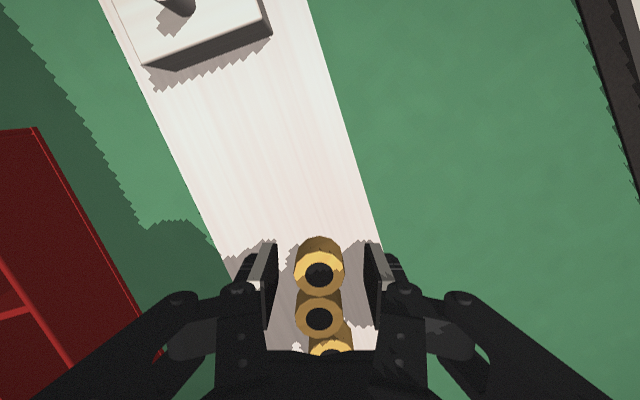

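```bash
python3 -m crank '[[0.2,0,0,0.15,0,0,0],[1,0,0,0,0,0,0],[1,0,0,0,0,0,0],[1,0,0,0,0,0,0],[1,0,0,0,0,0,0]]' 50
python3 -m crank '[[1,0,0,-0.5,0,0,0],[1,0,0,-2,0,0,0],[1,0,0,-4,0,0,0],[1,0,0,-4.5,0,0,0],[1,0,0,-4.5,0,0,0]]'
python3 -m crank '[[1,0,0,-4,0,0,0],[1,0,0,-2,0,0,0],[1,0,0,0,0,0,0]]'
python3 - <<'E'
from mv import *
c=cam("wrist");save(c,"w41");A=cur();print(A[:3,3])
D=drop(-38,3,280);row(A,D)
E
```

```text
time: 46.25
eef_pos: [0.5617, -0.2904, 0.0208]
tcp_rot: [0.374, 0.928, 0.001, 0.001]
contact_force: [-0.6, -0.0, 3.1]
opening: 0.259
time: 46.75
eef_pos: [0.5601, -0.29, 0.176]
tcp_rot: [0.374, 0.928, 0.002, 0.0]
contact_force: [0.1, 0.0, -0.9]
opening: 0.259
time: 47.05
eef_pos: [0.5622, -0.2917, 0.2401]
tcp_rot: [0.374, 0.928, 0.0, 0.005]
contact_force: [0.4, 0.7, -0.8]
opening: 0.26
[ 0.561 -0.291  0.237]
N 16 row [-0.29, 4.28, -0.06, -0.79, -0.68, -6.01]
  path [[0.59, -0.26, 0.24], [0.62, -0.23, 0.24], [0.65, -0.2, 0.24], [0.67, -0.16, 0.24], [0.68, -0.12, 0.25], [0.7, -0.08, 0.25], [0.71, -0.04, 0.25], [0.71, 0.01, 0.26], [0.71, 0.05, 0.26], [0.7, 0.09, 0.26], [0.69, 0.13, 0.27], [0.68, 0.17, 0.27], [0.66, 0.21, 0.27], [0.64, 0.25, 0.28], [0.61, 0.28, 0.28], [0.59, 0.31, 0.28]]  end [0.585 0.314 0.28 ]
```

View pics/w41.png

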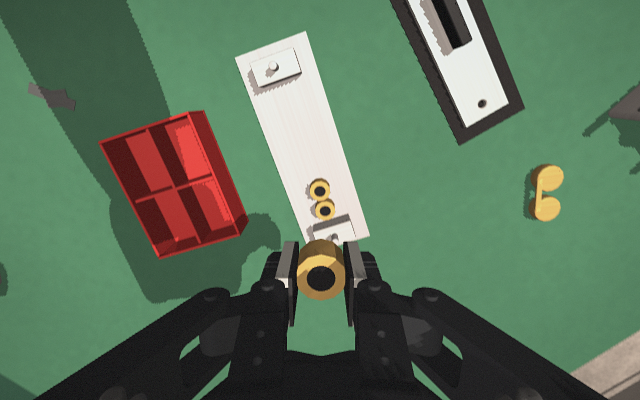

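Run:
```python
from mv import *
A=cur()
D=drop(-31,3,280,25);row(A,D,N=15)
```

```text
N 15 row [-0.3, 4.61, 0.08, -1.41, -1.22, -6.33]
  path [[0.6, -0.26, 0.24], [0.63, -0.23, 0.24], [0.65, -0.19, 0.24], [0.67, -0.15, 0.24], [0.69, -0.1, 0.24], [0.7, -0.06, 0.25], [0.71, -0.01, 0.25], [0.71, 0.03, 0.26], [0.71, 0.08, 0.26], [0.7, 0.12, 0.26], [0.69, 0.17, 0.27], [0.67, 0.21, 0.27], [0.65, 0.25, 0.28], [0.62, 0.29, 0.28], [0.59, 0.32, 0.28]]  end [0.589 0.32  0.28 ]
```

```bash
python3 -m crank '[[1,-0.3,4.61,0.08,-1.41,-1.22,-6.33],[1,-0.3,4.61,0.08,-1.41,-1.22,-6.33],[1,-0.3,4.61,0.08,-1.41,-1.22,-6.33],[1,-0.3,4.61,0.08,-1.41,-1.22,-6.33],[1,-0.3,4.61,0.08,-1.41,-1.22,-6.33]]'
python3 -m crank '[[1,-0.3,4.61,0.08,-1.41,-1.22,-6.33],[1,-0.3,4.61,0.08,-1.41,-1.22,-6.33],[1,-0.3,4.61,0.08,-1.41,-1.22,-6.33],[1,-0.3,4.61,0.08,-1.41,-1.22,-6.33],[1,-0.3,4.61,0.08,-1.41,-1.22,-6.33]]'
python3 -m crank '[[1,-0.3,4.61,0.08,-1.41,-1.22,-6.33],[1,-0.3,4.61,0.08,-1.41,-1.22,-6.33],[1,-0.3,4.61,0.08,-1.41,-1.22,-6.33],[1,-0.3,4.61,0.08,-1.41,-1.22,-6.33],[1,-0.3,4.61,0.08,-1.41,-1.22,-6.33]]'
python3 -m crank '[[1,0,0,0,0,0,0],[1,0,0,0,0,0,0],[1,0,0,0,0,0,0]]'
python3 - <<'E'
from mv import *
c=cam("wrist");save(c,"w42");A=cur();print((np.linalg.inv(PAN)@A))
row(A,drop(-31,3,143,25),N=5)
E
```

```text
time: 47.6
eef_pos: [0.6906, -0.1018, 0.2379]
tcp_rot: [0.104, 0.991, 0.039, 0.07]
contact_force: [0.5, -0.6, -0.1]
opening: 0.258
time: 48.1
eef_pos: [0.7003, 0.125, 0.2597]
tcp_rot: [-0.173, 0.973, 0.072, 0.136]
contact_force: [0.5, 0.2, 0.2]
opening: 0.256
time: 48.6
eef_pos: [0.5864, 0.3218, 0.2758]
tcp_rot: [-0.436, 0.874, 0.099, 0.191]
contact_force: [-0.5, 0.6, -0.4]
opening: 0.256
time: 48.9
eef_pos: [0.5886, 0.3198, 0.2777]
tcp_rot: [-0.433, 0.875, 0.098, 0.192]
contact_force: [0.1, -0.0, -1.1]
opening: 0.257
[[-0.907  0.003  0.421 -0.031]
 [ 0.005  1.     0.004  0.003]
 [-0.421  0.006 -0.907  0.278]
 [ 0.     0.     0.     1.   ]]
N 5 row [1.14, -0.01, 2.45, 0.05, -0.02, -0.05]
  path [[0.59, 0.32, 0.25], [0.59, 0.32, 0.22], [0.59, 0.32, 0.2], [0.59, 0.32, 0.17], [0.59, 0.32, 0.14]]  end [0.589 0.32  0.143]
```

View pics/w42.png

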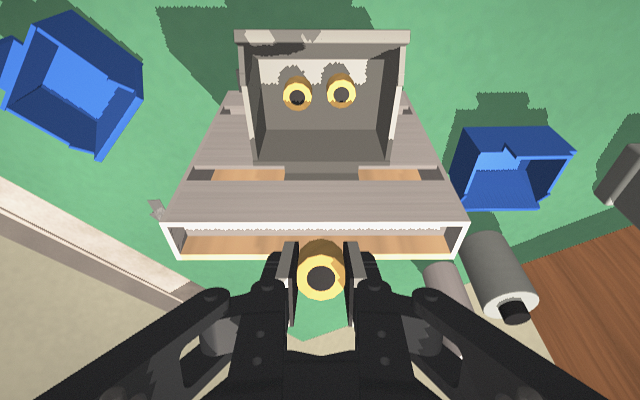

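```bash
python3 -m crank '[[1,1.4,0,2.4,0,0,0],[1,1.14,0,2.45,0,0,0],[1,1.14,0,2.45,0,0,0],[1,1.14,0,2.45,0,0,0],[1,1.14,0,2.4,0,0,0]]'
python3 -m crank '[[1,0,0,0,0,0,0],[1,0,0,0,0,0,0],[1,0,0,0,0,0,0]]'
python3 - <<'E'
from mv import *
c=cam("wrist");save(c,"w43");A=cur();print((np.linalg.inv(PAN)@A)[:3,3])
E
```

```text
time: 49.45
eef_pos: [0.5874, 0.3174, 0.1428]
tcp_rot: [-0.433, 0.875, 0.098, 0.193]
contact_force: [0.4, 0.8, -0.1]
opening: 0.258
time: 49.75
eef_pos: [0.5882, 0.3187, 0.1466]
tcp_rot: [-0.433, 0.875, 0.098, 0.195]
contact_force: [0.7, 0.5, -0.5]
opening: 0.26
[-0.032  0.003  0.147]
```

View pics/w43.png

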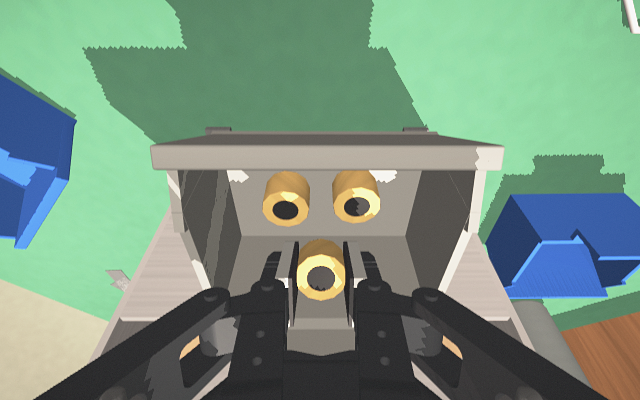

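```bash
python3 -m crank '[[1,0.2,0,0.45,0,0,0],[1,0.2,0,0.45,0,0,0],[1,0,0,0,0,0,0],[0.4,0,0,0,0,0,0],[0.3,0,0,0,0,0,0]]'
python3 -m crank '[[0.3,0,0,0,0,0,0],[0.3,0,0,0,0,0,0],[0.3,-1.3,0,-2.8,0,0,0],[0.3,-1.3,0,-2.8,0,0,0],[0.3,-1.3,0,-2.8,0,0,0]]'
python3 -m crank '[[0,-1.3,0,-2.8,0,0,0],[0,-1,0,-2.2,0,0,0],[0,0,0,0,0,0,0],[0,0,0,0,0,0,0]]'
python3 - <<'E'
from mv import *
c=cam("wrist");save(c,"w44");A=cur();print((np.linalg.inv(PAN)@A)[:3,3])
b4=np.array([41.5,1.1]);b5=np.array([67.1,-.8])
c=cam("side");save(c,"s44b",(370,230,450,310),7)
G=tdown(155.1-4,(JIG@np.array([.0415,.0011,.2,1]))[:3]);print(G[:3,3]); row(A,G)
E
```

```text
time: 50.3
eef_pos: [0.5865, 0.3191, 0.1347]
tcp_rot: [-0.434, 0.875, 0.098, 0.193]
contact_force: [0.4, -0.6, 0.1]
opening: 0.35
time: 50.8
eef_pos: [0.5866, 0.3185, 0.228]
tcp_rot: [-0.434, 0.875, 0.098, 0.192]
contact_force: [0.5, 0.1, -0.2]
opening: 0.353
time: 51.2
eef_pos: [0.5868, 0.3182, 0.2824]
tcp_rot: [-0.434, 0.875, 0.098, 0.193]
contact_force: [-0.2, -0.8, -0.8]
opening: 0.498
[-0.034  0.004  0.281]
[ 0.579 -0.307  0.2  ]
N 16 row [1.15, -4.15, 0.01, 1.13, 1.27, 5.02]
  path [[0.61, 0.28, 0.28], [0.64, 0.25, 0.27], [0.66, 0.21, 0.26], [0.67, 0.17, 0.26], [0.69, 0.13, 0.25], [0.7, 0.09, 0.24], [0.7, 0.05, 0.24], [0.7, 0.01, 0.23], [0.7, -0.04, 0.23], [0.69, -0.08, 0.22], [0.68, -0.12, 0.21], [0.67, -0.16, 0.21], [0.65, -0.2, 0.21], [0.63, -0.24, 0.2], [0.61, -0.27, 0.2], [0.58, -0.31, 0.2]]  end [ 0.579 -0.307  0.2  ]
```

View pics/w44.png

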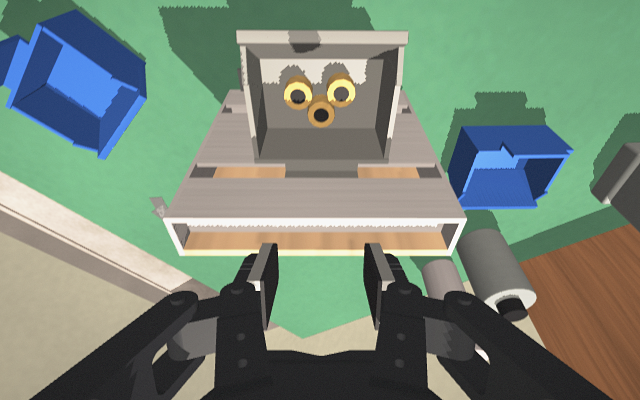

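View pics/s44b.png

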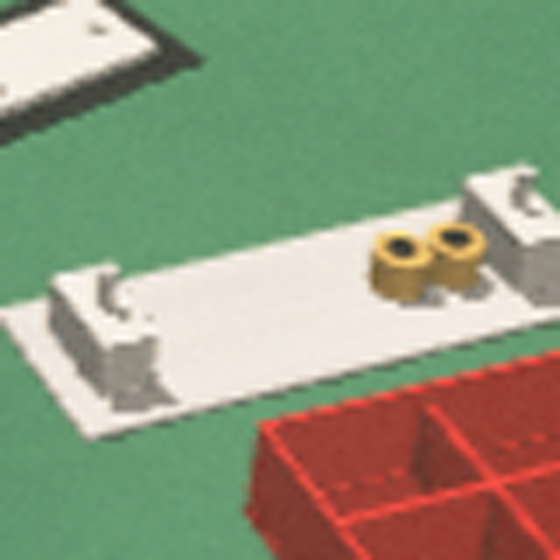

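```bash
python3 -m crank '[[0,1.15,-4.15,0.01,1.13,1.27,5.02],[0,1.15,-4.15,0.01,1.13,1.27,5.02],[0,1.15,-4.15,0.01,1.13,1.27,5.02],[0,1.15,-4.15,0.01,1.13,1.27,5.02],[0,1.15,-4.15,0.01,1.13,1.27,5.02]]'
python3 -m crank '[[0,1.15,-4.15,0.01,1.13,1.27,5.02],[0,1.15,-4.15,0.01,1.13,1.27,5.02],[0,1.15,-4.15,0.01,1.13,1.27,5.02],[0,1.15,-4.15,0.01,1.13,1.27,5.02],[0,1.15,-4.15,0.01,1.13,1.27,5.02]]'
python3 -m crank '[[0,1.15,-4.15,0.01,1.13,1.27,5.02],[0,1.15,-4.15,0.01,1.13,1.27,5.02],[0,1.15,-4.15,0.01,1.13,1.27,5.02],[0,1.15,-4.15,0.01,1.13,1.27,5.02],[0,1.15,-4.15,0.01,1.13,1.27,5.02]]'
python3 -m crank '[[0,1.15,-4.15,0.01,1.13,1.27,5.02],[0,0,0,3.5,0,0,0],[0,0,0,4,0,0,0],[0,0,0,3.5,0,0,0],[0,0,0,0.7,0,0,0]]'
python3 -m crank '[[0,0,0,0,0,0,0],[0,0,0,0,0,0,0],[0,0,0,0,0,0,0],[0,0,0,0,0,0,0]]'
python3 g.py w45
```

```text
time: 51.8
eef_pos: [0.6869, 0.1306, 0.2495]
tcp_rot: [-0.226, 0.962, 0.071, 0.137]
contact_force: [0.2, 0.7, 0.1]
opening: 0.498
time: 52.3
eef_pos: [0.6931, -0.0806, 0.2182]
tcp_rot: [-0.009, 0.996, 0.04, 0.076]
contact_force: [0.7, 0.3, -0.3]
opening: 0.503
time: 52.8
eef_pos: [0.6054, -0.2742, 0.1998]
tcp_rot: [0.209, 0.978, 0.007, 0.011]
contact_force: [1.1, -0.1, -0.1]
opening: 0.501
time: 53.3
eef_pos: [0.5757, -0.3036, 0.0768]
tcp_rot: [0.25, 0.968, 0.003, -0.006]
contact_force: [-0.6, -0.1, -0.7]
opening: 0.497
time: 53.7
eef_pos: [0.5812, -0.3072, 0.0871]
tcp_rot: [0.25, 0.968, -0.001, 0.003]
contact_force: [0.3, -0.6, 0.6]
opening: 0.501
[[-0.875  0.484  0.004  0.581]
 [ 0.484  0.875 -0.002 -0.307]
 [-0.005 -0.    -1.     0.087]
 [ 0.     0.     0.     1.   ]]
grasp line at z21: [[320.156 221.418]] mm/px 0.6112714700493629
```

View pics/w45.png

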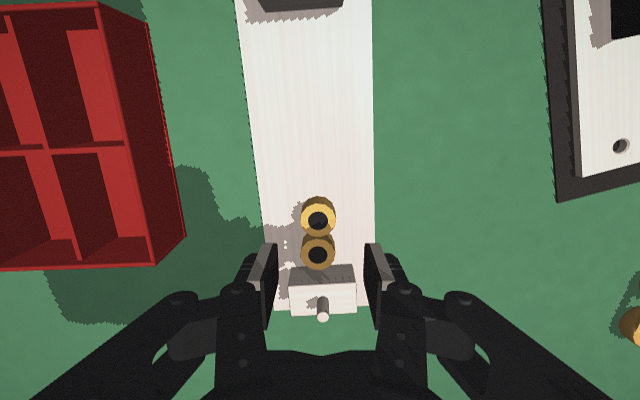

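```bash
python3 -m crank '[[0,0.12,-0.13,1.5,0,0,0],[0,0,0,2,0,0,0],[0,0,0,1.5,0,0,0],[0,0,0,1,0,0,0],[0,0,0,0.4,0,0,0]]'
python3 -m crank '[[0,0,0,0,0,0,0],[0,0,0,0,0,0,0],[0,0,0,0,0,0,0]]'
python3 g.py w46
```

```text
time: 54.25
eef_pos: [0.5775, -0.3065, 0.0186]
tcp_rot: [0.25, 0.968, 0.001, -0.001]
contact_force: [-0.6, -0.4, 0.8]
opening: 0.499
time: 54.55
eef_pos: [0.5791, -0.3076, 0.0217]
tcp_rot: [0.25, 0.968, -0.0, 0.002]
contact_force: [-0.0, -0.7, -0.7]
opening: 0.502
[[-0.875  0.485  0.003  0.579]
 [ 0.485  0.875 -0.001 -0.308]
 [-0.003  0.    -1.     0.022]
 [ 0.     0.     0.     1.   ]]
grasp line at z21: [[319.748 274.14 ]] mm/px 0.40316076346012586
```

View pics/w46.png

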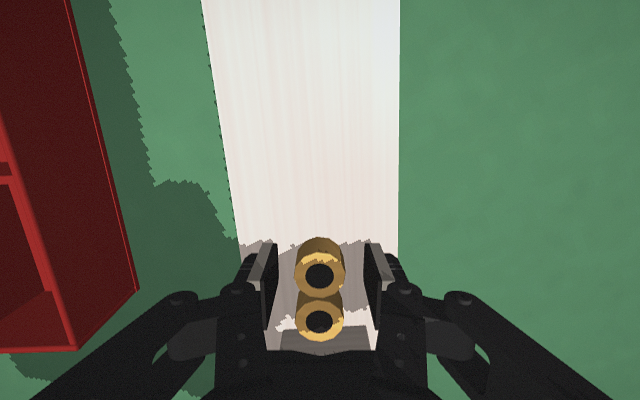

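```bash
python3 -m crank '[[0.2,0,0,0.05,0,0,0],[1,0,0,0,0,0,0],[1,0,0,0,0,0,0],[1,0,0,0,0,0,0],[1,0,0,0,0,0,0]]' 50
python3 -m crank '[[1,0,0,-0.5,0,0,0],[1,0,0,-2,0,0,0],[1,0,0,-4,0,0,0],[1,0,0,-4.5,0,0,0],[1,0,0,-4.5,0,0,0]]'
python3 -m crank '[[1,0,0,-4,0,0,0],[1,0,0,-2,0,0,0],[1,0,0,0,0,0,0]]'
python3 - <<'E'
from mv import *
c=cam("wrist");save(c,"w47");A=cur();print(A[:3,3])
D=drop(-33,24,285,25);row(A,D,N=15)
E
```

```text
time: 55.1
eef_pos: [0.5788, -0.3074, 0.0208]
tcp_rot: [0.25, 0.968, -0.0, 0.001]
contact_force: [-0.7, 0.4, 3.8]
opening: 0.26
time: 55.6
eef_pos: [0.5774, -0.3065, 0.1757]
tcp_rot: [0.25, 0.968, 0.0, -0.0]
contact_force: [0.9, -0.4, 0.2]
opening: 0.256
time: 55.9
eef_pos: [0.5796, -0.308, 0.24]
tcp_rot: [0.25, 0.968, -0.002, 0.004]
contact_force: [-0.4, -0.5, 0.2]
opening: 0.257
[ 0.579 -0.307  0.237]
N 15 row [-0.7, 4.61, 0.06, -1.2, -1.36, -5.36]
  path [[0.61, -0.27, 0.24], [0.63, -0.23, 0.24], [0.65, -0.19, 0.24], [0.67, -0.15, 0.24], [0.68, -0.1, 0.24], [0.69, -0.06, 0.25], [0.69, -0.01, 0.25], [0.69, 0.04, 0.26], [0.69, 0.08, 0.26], [0.68, 0.13, 0.26], [0.67, 0.17, 0.27], [0.65, 0.22, 0.27], [0.63, 0.26, 0.28], [0.6, 0.29, 0.28], [0.57, 0.33, 0.28]]  end [0.571 0.331 0.285]
```

View pics/w47.png

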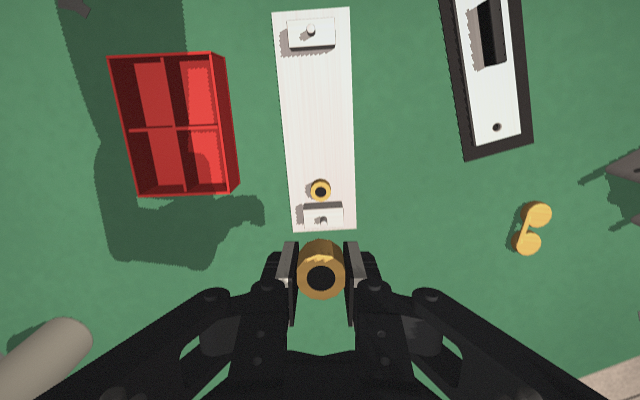

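```bash
python3 -m crank '[[1,-0.7,4.61,0.06,-1.2,-1.36,-5.36],[1,-0.7,4.61,0.06,-1.2,-1.36,-5.36],[1,-0.7,4.61,0.06,-1.2,-1.36,-5.36],[1,-0.7,4.61,0.06,-1.2,-1.36,-5.36],[1,-0.7,4.61,0.06,-1.2,-1.36,-5.36]]'
python3 -m crank '[[1,-0.7,4.61,0.06,-1.2,-1.36,-5.36],[1,-0.7,4.61,0.06,-1.2,-1.36,-5.36],[1,-0.7,4.61,0.06,-1.2,-1.36,-5.36],[1,-0.7,4.61,0.06,-1.2,-1.36,-5.36],[1,-0.7,4.61,0.06,-1.2,-1.36,-5.36]]'
python3 -m crank '[[1,-0.7,4.61,0.06,-1.2,-1.36,-5.36],[1,-0.7,4.61,0.06,-1.2,-1.36,-5.36],[1,-0.7,4.61,0.06,-1.2,-1.36,-5.36],[1,-0.7,4.61,0.06,-1.2,-1.36,-5.36],[1,-0.7,4.61,0.06,-1.2,-1.36,-5.36]]'
python3 -m crank '[[1,0,0,0,0,0,0],[1,0,0,0,0,0,0],[1,0,0,0,0,0,0]]'
python3 - <<'E'
from mv import *
c=cam("wrist");save(c,"w48");A=cur();print((np.linalg.inv(PAN)@A))
row(A,drop(-33,24,143,25),N=5)
E
```

```text
time: 56.45
eef_pos: [0.6816, -0.0989, 0.2376]
tcp_rot: [0.017, 0.997, 0.037, 0.068]
contact_force: [0.8, -0.3, 0.1]
opening: 0.258
time: 56.95
eef_pos: [0.6786, 0.1308, 0.2602]
tcp_rot: [-0.216, 0.965, 0.069, 0.134]
contact_force: [0.8, 0.5, -0.6]
opening: 0.263
time: 57.45
eef_pos: [0.5691, 0.3327, 0.2814]
tcp_rot: [-0.436, 0.874, 0.098, 0.191]
contact_force: [0.6, -0.3, -0.3]
opening: 0.258
time: 57.75
eef_pos: [0.5713, 0.3308, 0.2832]
tcp_rot: [-0.434, 0.875, 0.097, 0.192]
contact_force: [0.1, 1.2, 0.3]
opening: 0.259
[[-0.907  0.002  0.421 -0.033]
 [ 0.003  1.     0.003  0.024]
 [-0.421  0.004 -0.907  0.284]
 [ 0.     0.     0.     1.   ]]
N 5 row [1.19, 0.0, 2.55, 0.03, -0.02, -0.03]
  path [[0.57, 0.33, 0.26], [0.57, 0.33, 0.23], [0.57, 0.33, 0.2], [0.57, 0.33, 0.17], [0.57, 0.33, 0.14]]  end [0.571 0.331 0.143]
```

View pics/w48.png

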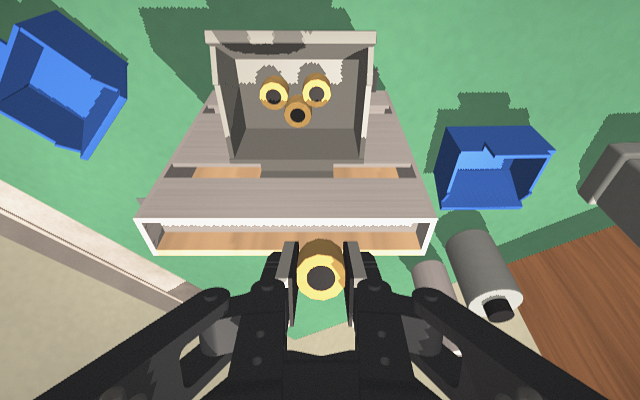

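```bash
python3 -m crank '[[1,1.19,-0.1,2.55,0,0,0],[1,1.19,-0.1,2.55,0,0,0],[1,1.1,0,2.65,0,0,0],[1,1.1,0,2.6,0,0,0],[1,1.19,0,2.55,0,0,0]]'
python3 -m crank '[[1,0,0,0,0,0,0],[1,0,0,0,0,0,0],[1,0,0,0,0,0,0]]'
python3 - <<'E'
from mv import *
c=cam("wrist");save(c,"w49");A=cur();print((np.linalg.inv(PAN)@A)[:3,3])
E
```

```text
time: 58.3
eef_pos: [0.5749, 0.3309, 0.1424]
tcp_rot: [-0.433, 0.875, 0.097, 0.193]
contact_force: [-0.2, 0.5, -0.4]
opening: 0.254
time: 58.6
eef_pos: [0.5757, 0.3322, 0.1464]
tcp_rot: [-0.434, 0.874, 0.097, 0.195]
contact_force: [0.4, -0.9, -0.1]
opening: 0.26
[-0.029  0.022  0.147]
```

View pics/w49.png

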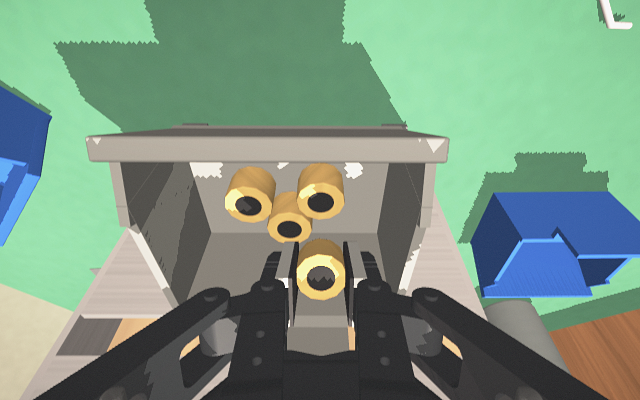

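```bash
python3 -m crank '[[1,0.2,0,0.4,0,0,0],[1,0.15,0,0.35,0,0,0],[1,0,0,0,0,0,0],[0.4,0,0,0,0,0,0],[0.34,0,0,0,0,0,0]]'
python3 -m crank '[[0.34,0,0,0,0,0,0],[0.34,0,0,0,0,0,0],[0.34,-1.3,0,-2.8,0,0,0],[0.34,-1.3,0,-2.8,0,0,0],[0.34,-1.3,0,-2.8,0,0,0]]'
python3 -m crank '[[0,-1.3,0,-2.8,0,0,0],[0,-1,0,-2.2,0,0,0],[0,0,0,0,0,0,0],[0,0,0,0,0,0,0]]'
python3 - <<'E'
from mv import *
c=cam("wrist");save(c,"w50");A=cur();print((np.linalg.inv(PAN)@A)[:3,3])
c=cam("side");save(c,"s50b",(370,230,450,310),7)
G=tdown(155.1,(JIG@np.array([.0667,-.0008,.2,1]))[:3]);print(G[:3,3]); row(A,G)
E
```

```text
time: 59.15
eef_pos: [0.5741, 0.3325, 0.1361]
tcp_rot: [-0.434, 0.874, 0.098, 0.193]
contact_force: [-1.2, -0.1, -1.1]
opening: 0.329
time: 59.65
eef_pos: [0.574, 0.332, 0.2294]
tcp_rot: [-0.434, 0.874, 0.097, 0.193]
contact_force: [0.7, 1.0, -0.2]
opening: 0.331
time: 60.05
eef_pos: [0.5741, 0.3317, 0.2837]
tcp_rot: [-0.434, 0.874, 0.097, 0.194]
contact_force: [0.7, 0.0, -0.9]
opening: 0.501
[-0.031  0.023  0.282]
[ 0.601 -0.32   0.2  ]
N 17 row [1.03, -4.06, 0.04, 1.0, 1.22, 4.49]
  path [[0.6, 0.3, 0.28], [0.62, 0.27, 0.27], [0.65, 0.23, 0.27], [0.66, 0.19, 0.26], [0.68, 0.15, 0.25], [0.69, 0.11, 0.25], [0.7, 0.07, 0.24], [0.7, 0.03, 0.24], [0.71, -0.01, 0.23], [0.7, -0.05, 0.22], [0.7, -0.09, 0.22], [0.69, -0.13, 0.21], [0.68, -0.17, 0.21], [0.66, -0.21, 0.21], [0.65, -0.25, 0.2], [0.63, -0.29, 0.2], [0.6, -0.32, 0.2]]  end [ 0.601 -0.32   0.2  ]
```

View pics/w50.png

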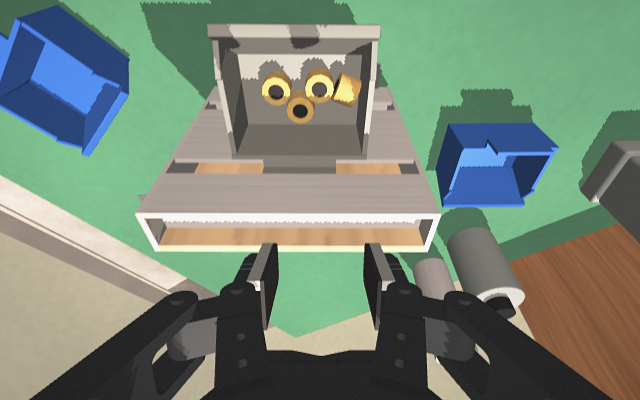

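View pics/s50b.png

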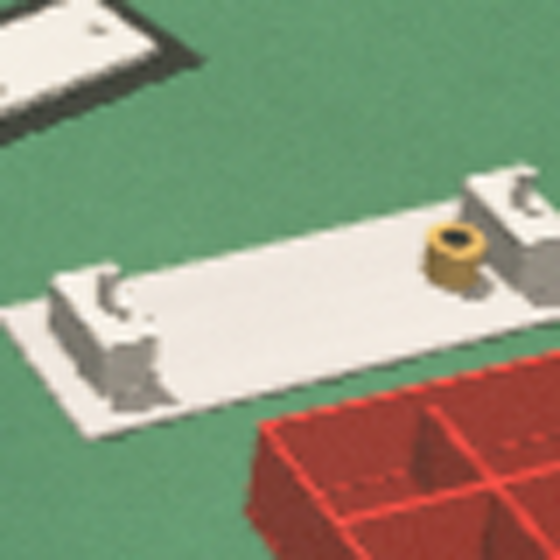

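```bash
python3 -m crank '[[0,1.03,-4.06,0.04,1,1.22,4.49],[0,1.03,-4.06,0.04,1,1.22,4.49],[0,1.03,-4.06,0.04,1,1.22,4.49],[0,1.03,-4.06,0.04,1,1.22,4.49],[0,1.03,-4.06,0.04,1,1.22,4.49]]'
python3 -m crank '[[0,1.03,-4.06,0.04,1,1.22,4.49],[0,1.03,-4.06,0.04,1,1.22,4.49],[0,1.03,-4.06,0.04,1,1.22,4.49],[0,1.03,-4.06,0.04,1,1.22,4.49],[0,1.03,-4.06,0.04,1,1.22,4.49]]'
python3 -m crank '[[0,1.03,-4.06,0.04,1,1.22,4.49],[0,1.03,-4.06,0.04,1,1.22,4.49],[0,1.03,-4.06,0.04,1,1.22,4.49],[0,1.03,-4.06,0.04,1,1.22,4.49],[0,1.03,-4.06,0.04,1,1.22,4.49]]'
python3 -m crank '[[0,1.03,-4.06,0.04,1,1.22,4.49],[0,1.03,-4.06,0.04,1,1.22,4.49],[0,0,0,3.5,0,0,0],[0,0,0,4,0,0,0],[0,0,0,3.5,0,0,0]]'
python3 -m crank '[[0,0,0,0.5,0,0,0],[0,0,0,0,0,0,0],[0,0,0,0,0,0,0],[0,0,0,0,0,0,0],[0,0,0,0,0,0,0]]'
python3 g.py w51
```

```text
time: 60.65
eef_pos: [0.6794, 0.1532, 0.2526]
tcp_rot: [-0.25, 0.955, 0.073, 0.14]
contact_force: [0.2, 0.6, -0.4]
opening: 0.501
time: 61.15
eef_pos: [0.7044, -0.051, 0.2222]
tcp_rot: [-0.057, 0.994, 0.044, 0.084]
contact_force: [1.3, -0.8, 0.0]
opening: 0.5
time: 61.65
eef_pos: [0.646, -0.2493, 0.2009]
tcp_rot: [0.139, 0.99, 0.014, 0.023]
contact_force: [0.4, 0.1, 0.1]
opening: 0.5
time: 62.15
eef_pos: [0.6014, -0.3184, 0.0864]
tcp_rot: [0.215, 0.977, 0.002, -0.001]
contact_force: [-0.2, 0.0, 0.1]
opening: 0.496
time: 62.65
eef_pos: [0.6044, -0.3195, 0.0879]
tcp_rot: [0.215, 0.977, 0.0, 0.003]
contact_force: [0.1, 0.0, 0.4]
opening: 0.498
[[-0.908  0.42   0.005  0.604]
 [ 0.42   0.908 -0.    -0.319]
 [-0.005  0.002 -1.     0.087]
 [ 0.     0.     0.     1.   ]]
grasp line at z21: [[319.941 220.847]] mm/px 0.6137011051788284
```

View pics/w51.png

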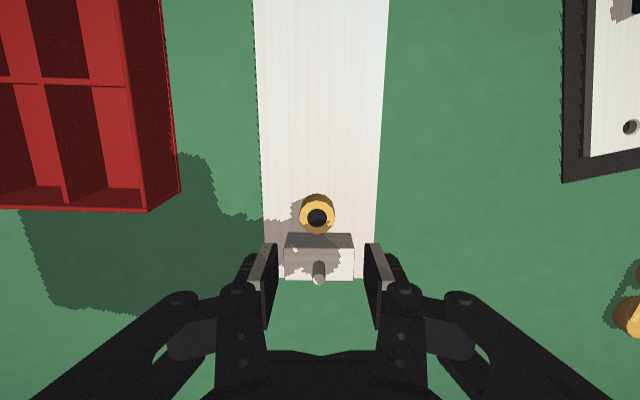

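```bash
python3 -m crank '[[0,0.28,-0.17,1.5,0,0,0],[0,0,0,2,0,0,0],[0,0,0,1.5,0,0,0],[0,0,0,1,0,0,0],[0,0,0,0.45,0,0,0]]'
python3 -m crank '[[0,0,0,0,0,0,0],[0,0,0,0,0,0,0],[0,0,0,0,0,0,0]]'
python3 g.py w52
```

```text
time: 63.2
eef_pos: [0.5992, -0.3184, 0.0188]
tcp_rot: [0.215, 0.977, 0.002, -0.0]
contact_force: [-0.5, 0.4, 0.2]
opening: 0.5
time: 63.5
eef_pos: [0.6008, -0.3195, 0.022]
tcp_rot: [0.215, 0.977, 0.001, 0.002]
contact_force: [-0.2, -1.0, 1.1]
opening: 0.498
[[-0.908  0.42   0.004  0.601]
 [ 0.42   0.908  0.    -0.32 ]
 [-0.004  0.002 -1.     0.022]
 [ 0.     0.     0.     1.   ]]
grasp line at z21: [[319.748 273.847]] mm/px 0.403823101515199
```

View pics/w52.png

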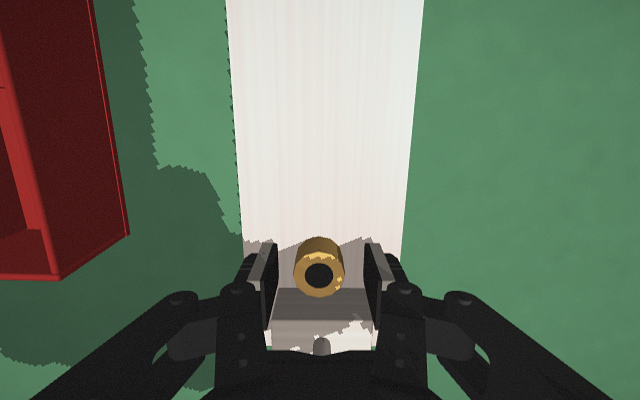

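```bash
python3 -m crank '[[0.2,0,0,0.05,0,0,0],[1,0,0,0,0,0,0],[1,0,0,0,0,0,0],[1,0,0,0,0,0,0],[1,0,0,0,0,0,0]]' 50
python3 -m crank '[[1,0,0,-0.5,0,0,0],[1,0,0,-2,0,0,0],[1,0,0,-4,0,0,0],[1,0,0,-4.5,0,0,0],[1,0,0,-4.5,0,0,0]]'
python3 -m crank '[[1,0,0,-4,0,0,0],[1,0,0,-2,0,0,0],[1,0,0,0,0,0,0]]'
python3 - <<'E'
from mv import *
A=cur();print(A[:3,3])
D=drop(-33,-16,285,25);row(A,D,N=16)
E
```

```text
time: 64.05
eef_pos: [0.6005, -0.3193, 0.0211]
tcp_rot: [0.215, 0.977, 0.001, 0.002]
contact_force: [-0.4, 0.7, 2.5]
opening: 0.259
time: 64.55
eef_pos: [0.5989, -0.3188, 0.1758]
tcp_rot: [0.215, 0.977, 0.002, 0.0]
contact_force: [0.9, -0.3, 0.2]
opening: 0.257
time: 64.85
eef_pos: [0.601, -0.3205, 0.2404]
tcp_rot: [0.215, 0.977, -0.001, 0.005]
contact_force: [0.3, -0.9, -0.3]
opening: 0.255
[ 0.601 -0.32   0.24 ]
N 16 row [-0.87, 4.16, 0.11, -1.08, -1.28, -4.77]
  path [[0.63, -0.29, 0.24], [0.65, -0.25, 0.24], [0.67, -0.21, 0.24], [0.68, -0.17, 0.24], [0.7, -0.13, 0.24], [0.71, -0.09, 0.25], [0.71, -0.05, 0.25], [0.71, -0.01, 0.25], [0.71, 0.04, 0.26], [0.71, 0.08, 0.26], [0.7, 0.12, 0.27], [0.69, 0.16, 0.27], [0.67, 0.2, 0.27], [0.65, 0.24, 0.28], [0.63, 0.27, 0.28], [0.6, 0.31, 0.28]]  end [0.603 0.307 0.285]
```

```bash
python3 -m crank '[[1,-0.87,4.16,0.11,-1.08,-1.28,-4.77],[1,-0.87,4.16,0.11,-1.08,-1.28,-4.77],[1,-0.87,4.16,0.11,-1.08,-1.28,-4.77],[1,-0.87,4.16,0.11,-1.08,-1.28,-4.77],[1,-0.87,4.16,0.11,-1.08,-1.28,-4.77]]'
python3 -m crank '[[1,-0.87,4.16,0.11,-1.08,-1.28,-4.77],[1,-0.87,4.16,0.11,-1.08,-1.28,-4.77],[1,-0.87,4.16,0.11,-1.08,-1.28,-4.77],[1,-0.87,4.16,0.11,-1.08,-1.28,-4.77],[1,-0.87,4.16,0.11,-1.08,-1.28,-4.77]]'
python3 -m crank '[[1,-0.87,4.16,0.11,-1.08,-1.28,-4.77],[1,-0.87,4.16,0.11,-1.08,-1.28,-4.77],[1,-0.87,4.16,0.11,-1.08,-1.28,-4.77],[1,-0.87,4.16,0.11,-1.08,-1.28,-4.77],[1,-0.87,4.16,0.11,-1.08,-1.28,-4.77]]'
python3 -m crank '[[1,-0.87,4.16,0.11,-1.08,-1.28,-4.77],[1,0,0,0,0,0,0],[1,0,0,0,0,0,0],[1,0,0,0,0,0,0]]'
python3 - <<'E'
from mv import *
c=cam("wrist");save(c,"w53");A=cur();print((np.linalg.inv(PAN)@A))
row(A,drop(-33,-16,145,25),N=5)
E
```

```text
time: 65.35
eef_pos: [0.6949, -0.1296, 0.2354]
tcp_rot: [0.007, 0.997, 0.036, 0.064]
contact_force: [0.6, -0.4, -1.0]
opening: 0.26
time: 65.85
eef_pos: [0.7045, 0.0802, 0.2545]
tcp_rot: [-0.201, 0.969, 0.067, 0.125]
contact_force: [0.7, 0.7, 0.4]
opening: 0.256
time: 66.35
eef_pos: [0.6256, 0.2744, 0.2766]
tcp_rot: [-0.398, 0.894, 0.096, 0.18]
contact_force: [0.2, 0.3, -1.2]
opening: 0.255
time: 66.75
eef_pos: [0.6023, 0.3062, 0.2818]
tcp_rot: [-0.434, 0.875, 0.1, 0.191]
contact_force: [0.5, 0.5, -1.2]
opening: 0.256
[[-0.907  0.001  0.421 -0.034]
 [ 0.005  1.     0.009 -0.016]
 [-0.421  0.01  -0.907  0.282]
 [ 0.     0.     0.     1.   ]]
N 5 row [1.14, -0.02, 2.49, 0.1, -0.02, -0.05]
  path [[0.6, 0.31, 0.25], [0.6, 0.31, 0.23], [0.6, 0.31, 0.2], [0.6, 0.31, 0.17], [0.6, 0.31, 0.15]]  end [0.603 0.307 0.145]
```

View pics/w53.png

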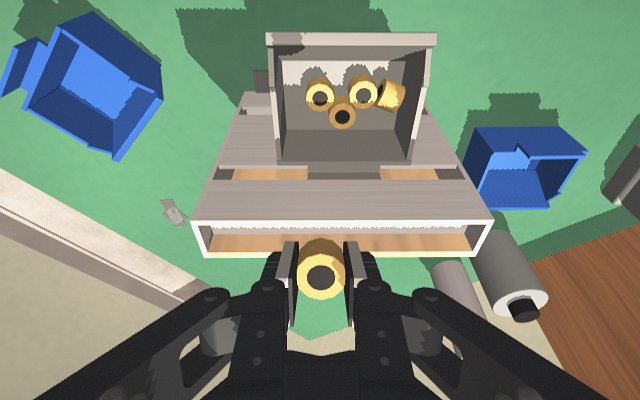

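```bash
python3 -m crank '[[1,1.14,0,2.49,0,0,0],[1,1.14,0,2.49,0,0,0],[1,1.14,0,2.55,0,0,0],[1,1.14,0,2.55,0,0,0],[1,1.1,0,2.4,0,0,0]]'
python3 -m crank '[[1,0,0,0,0,0,0],[1,0,0,0,0,0,0],[1,0.15,0,0.35,0,0,0],[1,0,0,0,0,0,0],[1,0,0,0,0,0,0]]'
python3 - <<'E'
from mv import *
c=cam("wrist");save(c,"w54");A=cur();print((np.linalg.inv(PAN)@A)[:3,3])
E
```

```text
time: 67.3
eef_pos: [0.6028, 0.3074, 0.1447]
tcp_rot: [-0.433, 0.875, 0.1, 0.191]
contact_force: [0.2, -0.5, -0.4]
opening: 0.254
time: 67.8
eef_pos: [0.6029, 0.3091, 0.1442]
tcp_rot: [-0.434, 0.874, 0.1, 0.193]
contact_force: [1.1, -0.1, -0.7]
opening: 0.256
[-0.031 -0.014  0.144]
```

View pics/w54.png

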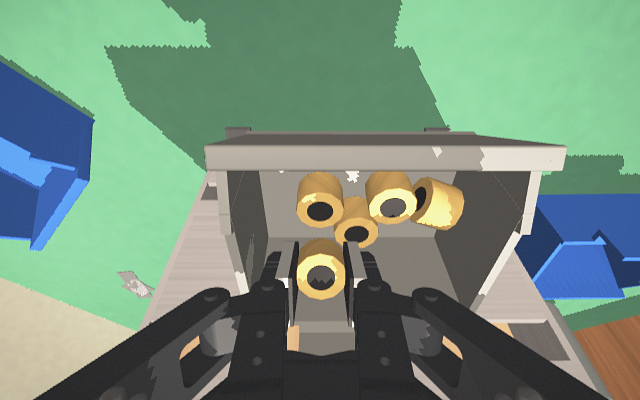

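```bash
python3 -m crank '[[1,0,-0.3,0,0,0,0],[1,0.1,0,0.3,0,0,0],[1,0,0,0,0,0,0],[0.4,0,0,0,0,0,0],[0.34,0,0,0,0,0,0]]'
python3 -m crank '[[0.34,0,0,0,0,0,0],[0.34,0,0,0,0,0,0],[0.34,-1.3,0,-2.8,0,0,0],[0.34,-1.3,0,-2.8,0,0,0],[0.34,-1.3,0,-2.8,0,0,0]]'
python3 -m crank '[[0,-1.3,0,-2.8,0,0,0],[0,-1,0,-2.2,0,0,0],[0,0,0,0,0,0,0],[0,0,0,0,0,0,0]]'
python3 - <<'E'
from mv import *
c=cam("wrist");save(c,"w55");A=cur();print((np.linalg.inv(PAN)@A)[:3,3])
c=cam("side");save(c,"s55",(240,100,480,330),3.3)
E
```

```text
time: 68.35
eef_pos: [0.6048, 0.3075, 0.1396]
tcp_rot: [-0.434, 0.874, 0.1, 0.192]
contact_force: [-0.3, 0.3, 0.4]
opening: 0.326
time: 68.85
eef_pos: [0.6051, 0.3069, 0.233]
tcp_rot: [-0.434, 0.875, 0.1, 0.191]
contact_force: [0.8, 0.5, -0.6]
opening: 0.33
time: 69.25
eef_pos: [0.6054, 0.3064, 0.2872]
tcp_rot: [-0.434, 0.874, 0.1, 0.192]
contact_force: [-0.5, 0.2, -0.2]
opening: 0.5
[-0.032 -0.017  0.285]
```

View pics/w55.png

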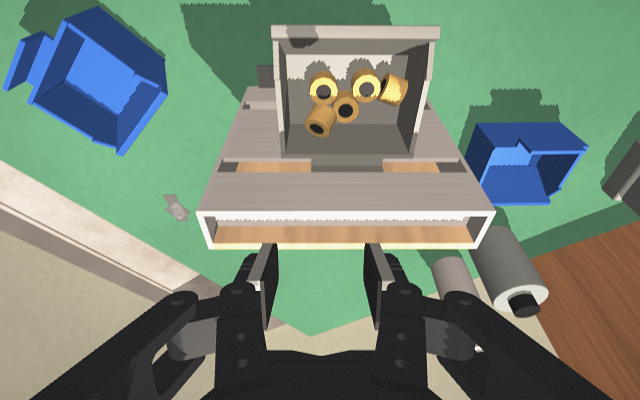

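View pics/s55.png

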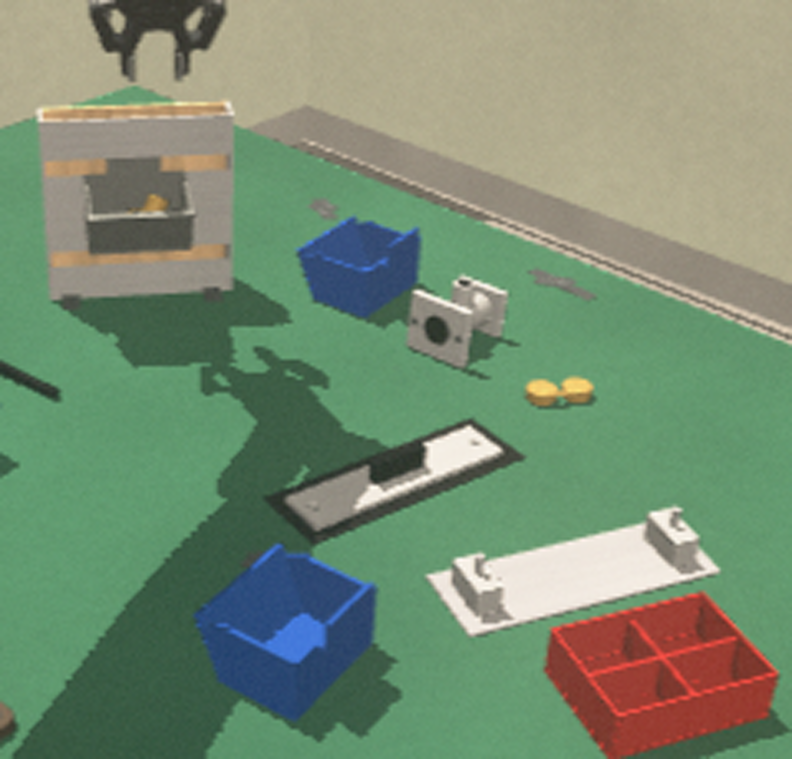

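```bash
python3 -m crank '[[0,3,0,-3,0,0,0],[0,3,0,-3,0,0,0],[0,3,0,-3,0,0,0],[0,0,0,0,0,0,0],[0,0,0,0,0,0,0]]'
python3 -m crank '[[0,0,0,0,0,0,0],[0,0,0,0,0,0,0],[0,0,0,0,0,0,0]]'
python3 - <<'E'
from mv import *
c=cam("side");save(c,"s56",(240,110,340,200),6)
B0=np.load("binside.npy").astype(int); d=np.abs(c["color"].astype(int)-B0).sum(2)[155:190,262:302]; print("diff bin region",(d>90).sum())
s0=cv2.imread("pics/side0.png")[:,:,::-1].astype(int); dd=(np.abs(c["color"].astype(int)-s0).sum(2)>120)
for n,b in dict(manifold=(360,178,398,215),flt=(396,212,424,226),red=(400,278,478,328),pick=(218,200,262,222)).items(): print(n,dd[b[1]:b[3],b[0]:b[2]].sum())
c=cam("wrist");save(c,"w56")
c=cam("top");save(c,"t56")
print(get_state()["contact_force"])
E
```

```text
time: 69.85
eef_pos: [0.5333, 0.2103, 0.3295]
tcp_rot: [-0.434, 0.875, 0.1, 0.191]
contact_force: [-0.3, -0.5, 0.1]
opening: 0.497
time: 70.15
eef_pos: [0.5338, 0.2114, 0.3296]
tcp_rot: [-0.435, 0.874, 0.101, 0.191]
contact_force: [-0.4, -0.5, 0.3]
opening: 0.493
diff bin region 19
manifold 0
flt 0
red 187
pick 0
[-0.364 -0.459  0.318]
```

View pics/s56.png

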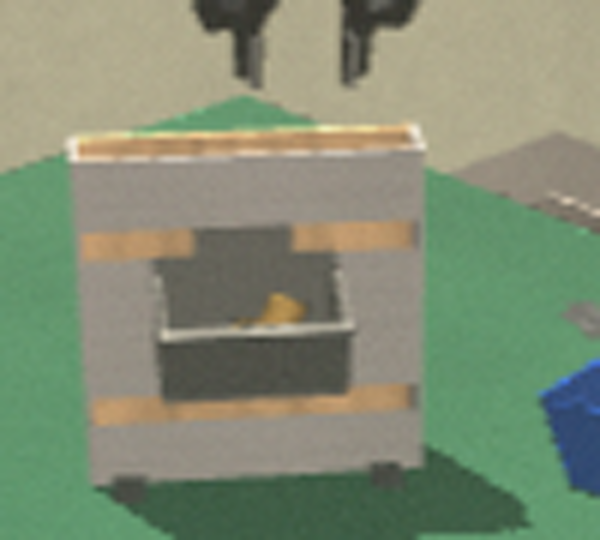

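View pics/w56.png

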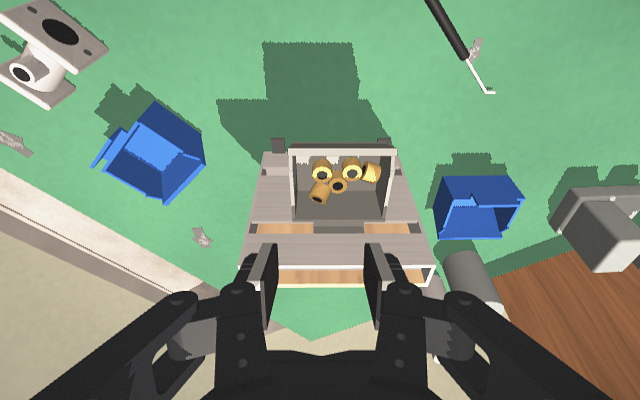

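View pics/t56.png

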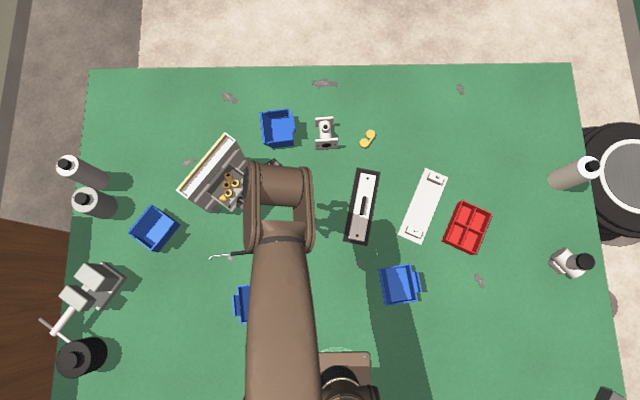

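```bash
python3 - <<'E'
import cv2,numpy as np
for a,b in(("side0","s57"),("top0","t56")):
    pass
from h import *
c=cam("side")
def rc(im):
    m=(im[:,:,0].astype(int)>im[:,:,1].astype(int)*2)&(im[:,:,0]>70); m[:,:395]=0;m[:, 500:]=0; m[:180]=0
    ys,xs=np.nonzero(m);return len(xs),xs.mean().round(2),ys.mean().round(2)
print(rc(cv2.imread("pics/side0.png")[:,:,::-1]),rc(c["color"]))
print(rc(cv2.imread("pics/top0.png")[:,:,::-1]),rc(cv2.imread("pics/t56.png")[:,:,::-1]))
E
python3 - <<'E'
from plant import *
print(sign_off())
E
```

```text
(2347, np.float64(439.37), np.float64(304.03)) (2319, np.float64(439.42), np.float64(304.08))
(1678, np.float64(466.78), np.float64(227.18)) (1677, np.float64(466.78), np.float64(227.21))
the job is handed in; nothing more can be done
None
```

The job is done and handed in at about 70 s of the 210 s allowed; no verdict came back.

1. **Bin:** I hung the grey bin first, tilting it 44° front up, feeding the lip into the upper groove, swinging it down until it took vertical load, and letting go. After all five drops the side camera shows it where it hung when released. I did not measure its droop or seat height again once it was loaded.
2. **Plate:** I lifted it straight up off the dowels, level until clear, and laid it flat and roughly central on the mat with the handle up.
3. **Bushings:** All five were there, and all five are now in the bin below its rim. Three stand, one lies on its side and one leans. One bushing had been knocked against its neighbour partway through, so I measured the positions again before picking.

**Bystanders:** The manifold, float and pick show no change in the side camera against the first picture. My first check on the red box counted 187 changed pixels, but its patch also took in part of the jig. The box's centre of area agrees with the first pictures to within 0.1 pixel in both cameras, so I read it as unmoved. The arm was clear of everything at hand-in, and contact forces stayed around 10 N or less throughout.

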